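Pack wire spools in the clamp carrier and lock it

ROBOT

A 6-joint arm with a two-finger parallel gripper is mounted at the origin on a cart in front of the work surface, level with it; the furniture and walls round the work are solid. World frame = base frame: x ahead of the robot, y to its left, z up, the work surface at z = 0. Lengths are in mm, angles in degrees, forces in N, time in s.
With the tool pointing down it reaches from about 350 to 850 mm from the base axis. Payload 8.1 kg.
Tool frame: the origin (TCP) lies at the very end of the fingers, on their centre line; the grasp point (between the pads) lies grip_depth behind it (grip_depth is the distance from the TCP to the grasp point, in mm); z points along the fingers, y is the direction in which the jaws open and shut (so a half turn about z gives the same grasp; the last joint's range is limited). The gripper opens to 85 mm and grips with 20 to 120 N. Pads are 22 mm wide; open, the fingers measure 114 mm over their backs; the gripper's body (76 mm by 85 mm) begins 54 mm behind the grasp point. The pads swing forward as they close: fully open they stand 13 mm farther back than shut.
Start: joints at [-76.169, 7.471, 85.268, -0, 87.261, -4.893], TCP at [192.629, -568.242, 210.492] pointing down, gripper open.
Joint ranges: [-169.43, 169.43], [-51.17, 129.36], [1.28, 143.12], [-76.62, 256.62], [0, 156.53], [-152.29, 152.29]. Speed limits (degrees/s): [136.94, 136.94, 159.86, 180, 180, 180].

INTERFACE

Orientations are given as [roll, pitch, yaw] about the fixed x, y, z axes, in that order (R = Rz(yaw) Ry(pitch) Rx(roll)).
In Python, from bench import * gives the robot as it stands.
- The arm moves only by the tool step_arm, never from a script. Its argument "plan" is a list of rows, each an object of numbers: "grip": the finger opening in cm, from 0 to 8.54; "tx", "ty", "tz": the shift along the tool's x, y, z in cm; "ax", "ay", "az": the turn, a rotation vector about the tool's x, y, z in degrees. In form: [{"grip": .., "tx": .., "ty": .., "tz": .., "ax": .., "ay": .., "az": ..}, ...]. A call has 1 to 8 rows; each row shifts and turns the commanded pose from where the row before left it, along the tool's axes as they then stand; what a row does not reach is not made up. A row lasts 1/12 s, in which the tool goes at most 41.7 mm and 7.16 degrees, less where a joint would pass 70% of its speed; a pose out of reach is approached as far as the arm can. A call with a gripper value outside its range is refused whole. The fingers move at their own pace and stop on an object; "newtons" is the grip in N (left out, the last holds). Time passes only in rows, so rows that do not move let the fingers close. It gives the time, the measured TCP pose, the force and the opening at its end, in the units of the state.
- sense(): the state, without advancing time (a new reading comes with each control period).
- snapshot(name): name is "scene" or "top" or "wrist"; returns the picture (400x640x3 uint8, red, green, blue); there is no depth.
- camera_model(name): a dict with "intrinsics" (3x3 intrinsics, pixels), "pose" (4x4, takes a point from camera to world coordinates); the wrist camera has in their place "T_tool_cam" (4x4, takes a point from camera to tool coordinates, whose origin is the TCP and whose axes are the flange's). Camera axes: x right, y down, z forward; pixel columns grow to the right and rows downward; lengths in mm; the calibration is good to about 2 mm. A picture is of the moment at which its call begins: read the wrist's pose just before it. camera_model takes no time and is no camera call.
- hand_in(): hands the job in, once; it reports no verdict.
The state is a dict: "time": time; "joint_pos": joint angles; "qd": joint speeds; "joint_efforts": joint torques, N m; "tool_pos": TCP position; "tcp_rot": TCP orientation; "ft_force": force on the tool from outside, world axes, zero at the start; "wrist_torque": the same for the moment, N m; "finger_gap": finger opening in mm.
Only numpy, scipy, OpenCV 4.12 (cv2) and the standard library are available. Lean on these libraries where they do the work, as an engineer would, in place of code of your own. Each camera call takes 0.05 s, during which the arm holds its last target.

TASK

Pack all the loose wire spools from the left of the bench into the spool carrier: loosen the wing screw on the pusher's collar, slide the pusher all the way back, lay the spools flat in a row (either way up) in the channel, then slide the pusher forward until it holds the row snug against the front end wall, with no gaps, and tighten the wing screw fully again. Then close the lid and swing the hasp right down over the catch. Leave the screwdriver, the pen, the eraser and everything else on the bench where they are.

Things in the scene. Friction and masses are not known exactly. Their poses are not given: they have to be found in the camera images.
- carrier: Spool carrier, fixed to the bench: plywood base 224 x 172 x 6 mm with a channel along x, end walls, a guide rod at its right, a lid hinged at its left. Origin: on the bench, middle of base length and channel width (base y -106 to +66 mm). x: along the channel, from the end near the robot to the far one; y left; z up. Offsets below are in this frame, mm.
- front_stop (a point): Foot of the front end wall's inner face, mid-channel, on the channel floor (-102, 0, 6); axes as the carrier's. The row starts against this wall (x -110 to -102, y -54 to +62, top z 48). Channel: floor z 6, side rails with inner faces at y +-28, 6 wide, tops z 14. Apart from the pusher's arm nothing stands beside the channel up to y +-50.
- back_wall (a point): Foot of the back end wall's inner face, mid-channel, on the channel floor (92, 0, 6). This wall is like the front one: 8 thick, y -54 to +62, top z 48.
- pusher_face (a point): Foot of the pusher plate's front face, which presses the spools: mid-channel, on the channel floor; axes as the carrier's. Plate 6 mm thick, 50 wide, up to 40 above the bench. From it an arm (12 mm thick behind the face, 24 to 36 above the bench) goes right to the collar.
- collar (a point): Centre of the steel collar that carries the pusher, 12 mm behind the pusher face: 30 mm across, 24 long, top 45 above the bench. It slides on the rod, 14 mm thick, parallel to x at y -88, z 30, held by posts 44 high at x -66 and x 108.
- pusher (a joint): Pusher (with collar) along the rod, m: 0 = 45 mm of room between front wall and pusher plate, 0.133 = 178 mm of room, all the way back. Starts near 0. Screw loose: slides with about 1.2 N and stays where left. Screw tight: clamped, holds over 25 N. Pushing a row of spools takes 5 to 15 N. It can be moved by the wing of the screw held in the gripper.
- wing_screw (a joint): Wing screw on the collar, rad: 0 = fully tight, grows counter-clockwise seen from above to 1.5 = fully loose. Clamps firmly below 0.3, free above 0.8. About 0.15 N m turns it; it stays where left; its height does not change.
- wing_grip (a point): Centre of the screw's wing, on the screw's vertical axis, 67 mm above the bench. The wing is an upright flat black bar 44 mm long, 9 thick, 26 high (54 to 80 above the bench); this point's x runs along its length, y through its thickness. At joint 0 its length is turned 0.35 rad clockwise from the carrier's x.
- lid (a joint): Lid opening, rad: 0 = closed, level on the end walls; 1.9 = widest open, leaning out to the left. Starts standing open at 1.6 to 1.85. Stiff hinge (about 0.2 N m): it stays at any angle and must be pushed all the way down.
- lid_hinge (a point): Middle of the lid's hinge line, at (-3, 58, 48), parallel to the carrier's x.
- lid_edge (a point): Middle of the lid's free edge, on the upper (outer) face. The lid: clear panel in a metal frame, 206 mm along x (-106 to +100), 113 from hinge to free edge, 4 thick. Closed: upper face at z 52, free edge at y -55; it clears spools, pusher arm and wing screw.
- hasp (a joint): Hasp angle, rad, about a line parallel to the carrier's x. Lid closed: 0 = hanging straight down over the catch, 1.57 = sticking out to the right, 3.14 = straight up, 4.2 = leaning back over the lid, still 0.5 rad above it. Starts at 3.5 to 4.0. Stays at any angle; about 0.02 N m moves it.
- hasp_hinge (a point): Middle of the hasp's hinge on the lid's free edge near the front end; with the lid closed at (-88, -58.5, 50).
- hasp_tip (a point): Free end of the hasp, a slotted steel strap 26 mm wide, 3 thick, 42 long from hinge to tip.
- catch (a point): Catch for the hasp: foot of a 7 mm stud that stands 6 mm out to the right of the catch post's outer face, at (-88, -55.5, 26). The post is 20 wide, up to z 46.
- spool_1_mid (a point): Spool 1, white flanges, copper-coloured wire: wire spool lying flat, 30 mm high, flanges 47 mm across with a narrower drum between; upper flange 24 to 30 (lower flange 0 to 5) mm above the underside. This point: the spool's centre, on its axis (z) at half its height. Its thin wire tail is no obstacle. Either way up will do. About 0.16 kg. Absent in some starts.
- spool_2_mid (a point): Spool 2, black flanges, white wire, the smallest: wire spool lying flat, 26 mm high, flanges 44 mm across with a narrower drum between; upper flange 20 to 26 (lower flange 0 to 6) mm above the underside. This point: the spool's centre, on its axis (z) at half its height. Its thin wire tail is no obstacle. Either way up will do. About 0.16 kg. Absent in some starts.
- spool_3_mid (a point): Spool 3, black flanges, copper-coloured wire, the largest: wire spool lying flat, 36 mm high, flanges 51 mm across with a narrower drum between; upper flange 18 to 36 (lower flange 0 to 5) mm above the underside. This point: the spool's centre, on its axis (z) at half its height. Its thin wire tail is no obstacle. Either way up will do. About 0.16 kg. Absent in some starts.
- spool_4_mid (a point): Spool 4, same kind as spool 1: wire spool lying flat, 30 mm high, flanges 47 mm across with a narrower drum between; upper flange 24 to 30 (lower flange 0 to 5) mm above the underside. This point: the spool's centre, on its axis (z) at half its height. Its thin wire tail is no obstacle. Either way up will do. About 0.16 kg. Absent in some starts.
- screwdriver: A yellow-handled screwdriver lying at the right; to be left alone. 163 mm long.
- pen: A marker pen, 133 mm long, 13 mm thick, lying at the back left; to be left alone.
- eraser: An eraser in a red sleeve, 36 x 16 x 11 mm, at the left; to be left alone.
Mind the look-alikes: they are no part of the job. What is shaped like the part that bears spool_3_mid but turquoise is not meant.

How it is judged (in metres and radians):
On the way, in this order (a step that is already met when the one before it is completed fails the run):
1. the wing screw is loosened (turned more than 0.85 rad) (value of joint wing_screw above 0.85 rad), for 0.1 s.
2. the pusher is slid all the way back (joint above 0.12) (value of joint pusher above 0.12 m), for 0.1 s.
3. all spools lie flat in the channel in one row held snug between front wall and pusher, and the wing screw is tight again (below 0.2 rad) (y of spool_1_mid in the frame of front_stop between -0.013 and 0.013 m and z of each of spool_1_mid, spool_4_mid in the frame of front_stop below 0.021 m and (angle between spool_1_mid's own z axis and vertical below 0.15 rad or angle between spool_1_mid's own z axis and vertical above 2.99 rad) and x of each of spool_1_mid, spool_4_mid in the frame of front_stop above 0.0175 m and x of each of spool_1_mid, spool_4_mid in the frame of pusher_face below -0.0175 m and (distance between spool_1_mid and spool_2_mid below 0.0525 m or distance between spool_1_mid and spool_3_mid below 0.056 m or distance between spool_1_mid and spool_4_mid below 0.054 m) and y of spool_2_mid in the frame of front_stop between -0.013 and 0.013 m and z of spool_2_mid in the frame of front_stop below 0.019 m and (angle between spool_2_mid's own z axis and vertical below 0.15 rad or angle between spool_2_mid's own z axis and vertical above 2.99 rad) and x of spool_2_mid in the frame of front_stop above 0.016 m and x of spool_2_mid in the frame of pusher_face below -0.016 m and (distance between spool_2_mid and spool_1_mid below 0.0525 m or distance between spool_2_mid and spool_3_mid below 0.0545 m or distance between spool_2_mid and spool_4_mid below 0.0525 m) and y of spool_3_mid in the frame of front_stop between -0.013 and 0.013 m and z of spool_3_mid in the frame of front_stop below 0.024 m and (angle between spool_3_mid's own z axis and vertical below 0.15 rad or angle between spool_3_mid's own z axis and vertical above 2.99 rad) and x of spool_3_mid in the frame of front_stop above 0.0195 m and x of spool_3_mid in the frame of pusher_face below -0.0195 m and (distance between spool_3_mid and spool_1_mid below 0.056 m or distance between spool_3_mid and spool_2_mid below 0.0545 m or distance between spool_3_mid and spool_4_mid below 0.056 m) and y of spool_4_mid in the frame of front_stop between -0.013 and 0.013 m and (angle between spool_4_mid's own z axis and vertical below 0.15 rad or angle between spool_4_mid's own z axis and vertical above 2.99 rad) and (distance between spool_4_mid and spool_1_mid below 0.054 m or distance between spool_4_mid and spool_2_mid below 0.0525 m or distance between spool_4_mid and spool_3_mid below 0.056 m) and (x of any of spool_1_mid, spool_4_mid in the frame of front_stop below 0.0305 m or x of spool_2_mid in the frame of front_stop below 0.029 m or x of spool_3_mid in the frame of front_stop below 0.0325 m) and (x of any of spool_1_mid, spool_4_mid in the frame of pusher_face above -0.0305 m or x of spool_2_mid in the frame of pusher_face above -0.029 m or x of spool_3_mid in the frame of pusher_face above -0.0325 m) and value of joint wing_screw below 0.2 rad), for 0.2 s.
4. the lid is closed (below 0.08 rad) (value of joint lid below 0.08 rad), for 0.2 s.
At the end, for the whole second after the job is handed in: Every spool lies flat, either way up, in the channel between front wall and pusher (6 mm, 0.15 rad, 13 mm sideways), gaps in the row at most 7 mm; screw tight (under 0.2 rad), lid closed (under 0.08 rad), hasp down over the catch (under 0.3 rad), all at rest (all of step 3 and value of joint lid below 0.08 rad and value of joint hasp below 0.3 rad and linear speed of each of spool_1, spool_2, spool_3, spool_4 below 0.02 m/s); the robot touches nothing.
It fails at once if the yellow-handled screwdriver is moved more than 3 cm (distance of screwdriver from where it was at the start of the episode above 0.03 m).
It fails at once if the marker pen is moved more than 3 cm (distance of pen from where it was at the start of the episode above 0.03 m).
It fails at once if the eraser is moved more than 3 cm (distance of eraser from where it was at the start of the episode above 0.03 m).
Of spool_1, spool_2, spool_3, spool_4 only 2 to 3 are there at a start; the rules pass over those that are not, and their reading is None.
At some moment in a run one of spool_1, spool_2, spool_3, spool_4 may be knocked a few centimetres aside while the robot is not near it.
Once in a run the grip may slacken for a moment while it holds something.
It also fails if it takes over 210 s, if anything falls off the work surface, if the arm or the gripper's body presses on something with over 40 N, if the wrist force passes 120 N, or if a joint passes its speed limit or range.

## Working session

There is one attempt and no reset: what is moved stays moved. The work goes in short steps, Python scripts to look and compute and a tool call to move; the robot and the scene stay as the last step left them, time stands still between calls to the robot, and variables do not carry over. Pictures are saved under pics/ and viewed, and the job is handed in when it is done.

Besides the shell and the picture viewer there is one more tool, called after "Emit:" by a JSON object that holds its "fn" and its "kwargs". step_arm: Moves the arm, as the interface text tells. Its arguments: {"type":"object","properties":{"plan":{"type":"array","items":{"type":"object","properties":{"grip":{"type":"number"},"tx":{"type":"number"},"ty":{"type":"number"},"tz":{"type":"number"},"ax":{"type":"number"},"ay":{"type":"number"},"az":{"type":"number"}}}},"newtons":{"type":"number"}},"required":["plan"]}

```bash
ls; mkdir -p pics
python3 - <<'E'
from bench import *
import cv2
s=sense();print(s)
for n in("scene","top","wrist"):
    m=camera_model(n);print(n,m)
    cv2.imwrite(f"pics/{n}0.png",snapshot(n)[:,:,::-1])
E
```

```text
pics
{'time': 0.0, 'joint_pos': array([-7.61708769e+01,  7.51525670e+00,  8.53287313e+01, -3.92169915e-04,
        8.72626029e+01, -4.89310912e+00]), 'qd': array([ 0.07825989,  0.02526061, -0.02224227, -0.0906474 ,  0.01190779,
       -0.07390016]), 'joint_efforts': array([ 3.36875182e-04, -5.69405580e+01, -5.00541902e+01, -2.15644295e-04,
        1.45884676e-02,  2.92682785e-05]), 'tool_pos': array([ 192.46487268, -567.6701167 ,  209.44818242]), 'tcp_rot': array([-1.79893764e+02, -8.70162503e-03,  1.87222432e+01]), 'ft_force': array([0.70197746, 0.41288537, 0.76210422]), 'wrist_torque': array([-0.03143442,  0.00152071,  0.01101921]), 'finger_gap': 85.47352426883813}
scene {'intrinsics': array([[368.50778565,   0.        , 327.03092566],
       [  0.        , 368.50778565, 193.03358367],
       [  0.        ,   0.        ,   1.        ]]), 'pose': array([[-7.74390282e-01,  2.76918884e-01, -5.68889817e-01,
         1.29559596e+03],
       [ 6.32483881e-01,  3.14867485e-01, -7.07688214e-01,
         9.51357123e+02],
       [-1.68473247e-02, -9.07840514e-01, -4.18977050e-01,
         6.
[... 457 characters left out ...]
    [ 1.83361131e-03, -1.48805371e-01, -9.88864803e-01,
         1.19961259e+03],
       [ 0.00000000e+00,  0.00000000e+00,  0.00000000e+00,
         1.00000000e+00]])}
wrist {'intrinsics': array([[314.73024437,   0.        , 314.54388568],
       [  0.        , 314.73024437, 200.38998438],
       [  0.        ,   0.        ,   1.        ]]), 'T_tool_cam': array([[-5.24029065e-04, -9.49392698e-01, -3.14091119e-01,
         8.04347327e+01],
       [ 9.99999519e-01, -2.37175199e-04, -9.51495897e-04,
        -3.23880324e-01],
       [ 8.28848633e-04, -3.14091466e-01,  9.49392366e-01,
        -1.63495831e+02],
       [ 0.00000000e+00,  0.00000000e+00,  0.00000000e+00,
         1.00000000e+00]])}
```

View pics/top0.png

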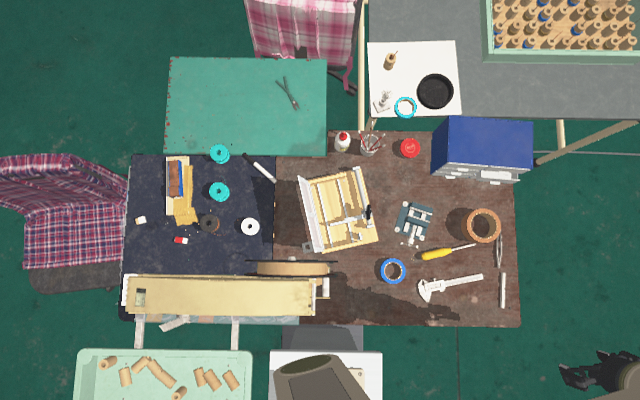

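View pics/scene0.png

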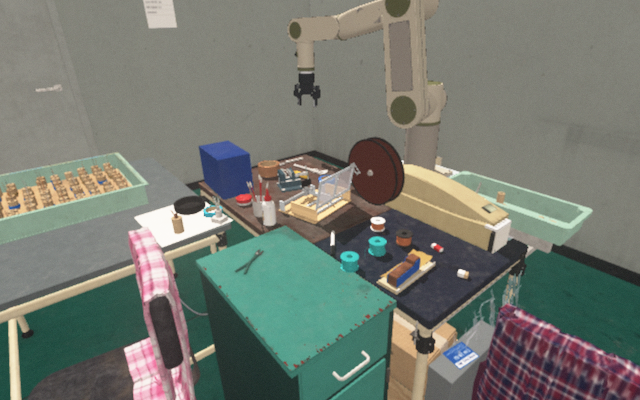

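View pics/wrist0.png

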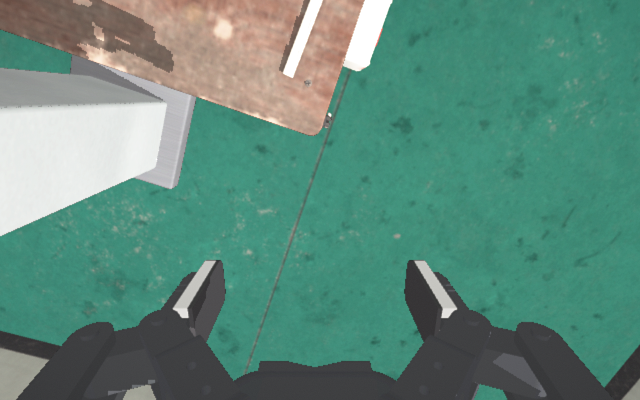

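```bash
cat > h.py <<'E'
import numpy as np, cv2, sys
from bench import *
from scipy.spatial.transform import Rotation as Rn
def crop(img,x0,x1,y0,y1,f,name):
    c=img[y0:y1,x0:x1]; cv2.imwrite("pics/"+name,cv2.resize(c,None,fx=f,fy=f,interpolation=cv2.INTER_CUBIC)[:,:,::-1])
def toolT(s=None):
    s=s or sense(); T=np.eye(4); T[:3,:3]=Rn.from_euler('xyz',s['tcp_rot'],degrees=True).as_matrix(); T[:3,3]=s['tool_pos']; return T
def camT(n,T=None):
    m=camera_model(n)
    if n=="wrist": return m['intrinsics'],(toolT() if T is None else T)@m['T_tool_cam']
    return m['intrinsics'],m['pose']
def px2w(n,uv,z,T=None):
    K,P=camT(n,T); uv=np.atleast_2d(uv); 
    d=(P[:3,:3]@np.linalg.inv(K)@np.c_[uv,np.ones(len(uv))].T).T
    return P[:3,3]+d*((np.asarray(z)-P[2,3])/d[:,2])[:,None]
def w2px(n,p,T=None):
    K,P=camT(n,T); p=np.atleast_2d(p); c=(p-P[:3,3])@P[:3,:3]; q=c@K.T; return q[:,:2]/q[:,2:]
E
python3 - <<'E'
from h import *
np.set_printoptions(suppress=True,precision=1)
im=cv2.imread("pics/top0.png")[:,:,::-1]
crop(im,120,280,140,260,5,"tl.png"); crop(im,280,400,150,265,5,"tc.png")
im=cv2.imread("pics/scene0.png")[:,:,::-1]
crop(im,270,470,150,290,4,"sc.png")
print(px2w("top",[[208,223],[250,226],[219,154],[219,191],[140,219]],[36,30,36,36,10]))
E
```

```text
[[507.3 343.3  36. ]
 [501.  223.   30. ]
 [711.8 322.3  36. ]
 [601.1 316.5  36. ]
 [517.9 551.3  10. ]]
```

View pics/tl.png

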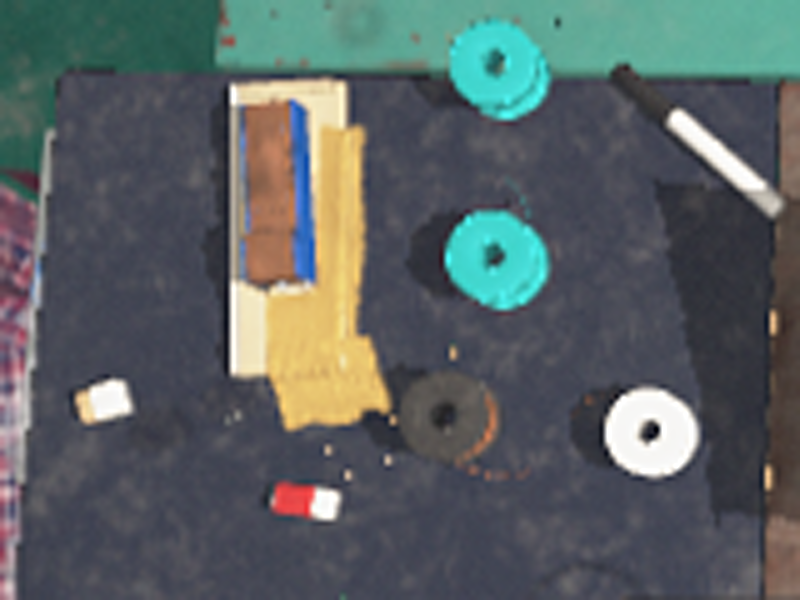

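View pics/tc.png

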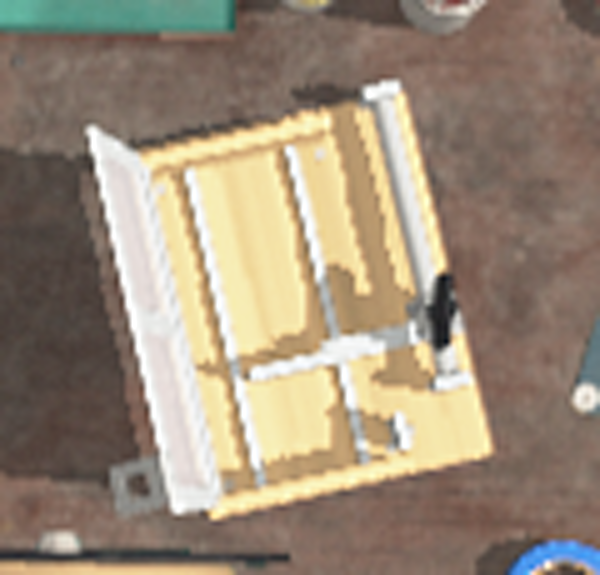

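View pics/sc.png

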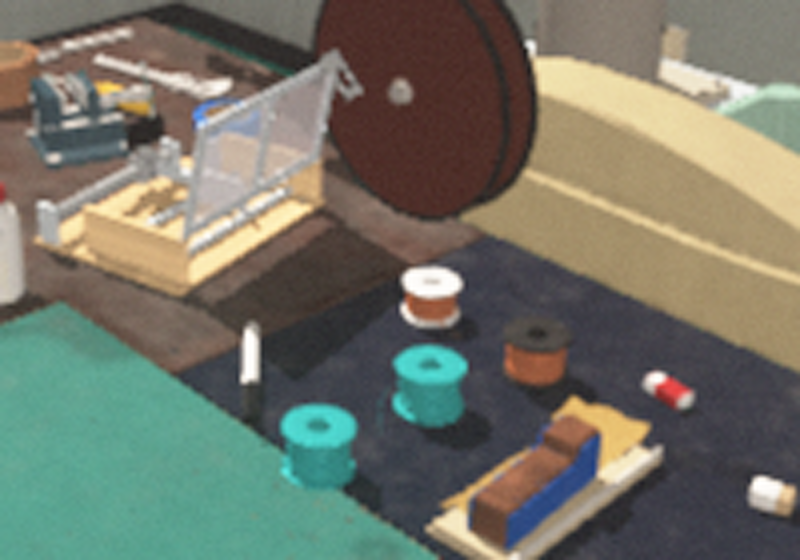

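Run:
```python
from h import *
np.set_printoptions(suppress=True,precision=1)
f=lambda l:np.array(l)/5+[280,150]
p=px2w("top",f([[494,457],[403,85]]),[6,6]);print(p,np.linalg.norm(p[0]-p[1]))
d=p[1]-p[0];print(np.degrees(np.arctan2(d[1],d[0])))
# wing
print(px2w("top",f([[440,310],[443,278],[436,345]]),[80]*3))
print(px2w("top",[[245,268],[332,268],[290,262],[290,276]],[120]*4))
print(px2w("scene",[[370,172],[375,138],[375,203]],[120]*3))
# wing screwdriver
print(px2w("top",[[430,254],[475,244]],[15]*2))
```

```text
[[ 463.7 -152.9    6. ]
 [ 686.2  -99.4    6. ]] 228.81908334175787
13.52230508964
[[ 541.7 -112.1   80. ]
 [ 559.7 -113.8   80. ]
 [ 522.1 -109.8   80. ]]
[[383.9 216.6 120. ]
 [387.6 -12.1 120. ]
 [401.4  98.8 120. ]
 [365.2  97.8 120. ]]
[[ 382.1   69.1  120. ]
 [  51.8 -224.8  120. ]
 [ 553.4  260.   120. ]]
[[ 429.4 -299.8   15. ]
 [ 460.4 -431.7   15. ]]
```

```bash
cat >> h.py <<'E'
def plan(x,y,z,yaw=None,maxmm=40,maxdeg=7,s=None):
    """rows from measured pose, vertical tool"""
    s=s or sense(); p=s['tool_pos']; yw=s['tcp_rot'][2]
    yaw=yw if yaw is None else yaw
    d=np.array([x,y,z])-p; dy=yaw-yw
    n=max(1,int(np.ceil(max(np.linalg.norm(d)/maxmm,abs(dy)/maxdeg))))
    rows=[]
    for i in range(n):
        a=np.radians(yw+dy*i/n); w=d/n
        rows.append((round((np.cos(a)*w[0]+np.sin(a)*w[1])/10,2),round((np.sin(a)*w[0]-np.cos(a)*w[1])/10,2),round(-w[2]/10,2),round(-dy/n,2)))
    print(n,"rows"); [print(r) for r in rows]
def st():
    s=sense(); print('t',round(s['time'],2),'p',s['tool_pos'].round(1),'rot',s['tcp_rot'].round(2),'F',s['ft_force'].round(1),'T',s['wrist_torque'].round(2),'gap',round(s['finger_gap'],1)); return s
E
python3 - <<'E'
from h import *
import bench
print([k for k in dir(bench) if not k.startswith('__')], getattr(bench,'grip_depth',None))
plan(600,-40,260)
E
```

```text
['PlanningError', 'camera_model', 'grip_depth', 'hand_in', 'sense', 'snapshot'] 18.700000000000003
17 rows
(np.float64(3.27), np.float64(-2.17), np.float64(-0.3), np.float64(-0.0))
(np.float64(3.27), np.float64(-2.17), np.float64(-0.3), np.float64(-0.0))
(np.float64(3.27), np.float64(-2.17), np.float64(-0.3), np.float64(-0.0))
(np.float64(3.27), np.float64(-2.17), np.float64(-0.3), np.float64(-0.0))
(np.float64(3.27), np.float64(-2.17), np.float64(-0.3), np.float64(-0.0))
(np.float64(3.27), np.float64(-2.17), np.float64(-0.3), np.float64(-0.0))
(np.float64(3.27), np.float64(-2.17), np.float64(-0.3), np.float64(-0.0))
(np.float64(3.27), np.float64(-2.17), np.float64(-0.3), np.float64(-0.0))
(np.float64(3.27), np.float64(-2.17), np.float64(-0.3), np.float64(-0.0))
(np.float64(3.27), np.float64(-2.17), np.float64(-0.3), np.float64(-0.0))
(np.float64(3.27), np.float64(-2.17), np.float64(-0.3), np.float64(-0.0))
(np.float64(3.27), np.float64(-2.17), np.float64(-0.3), np.float64(-0.0))
(np.float64(3.27), np.float64(-2.17), np.float64(-0.3), np.float64(-0.0))
(np.float64(3.27), np.float64(-2.17), np.float64(-0.3), np.float64(-0.0))
(np.float64(3.27), np.float64(-2.17), np.float64(-0.3), np.float64(-0.0))
(np.float64(3.27), np.float64(-2.17), np.float64(-0.3), np.float64(-0.0))
(np.float64(3.27), np.float64(-2.17), np.float64(-0.3), np.float64(-0.0))
```

Emit:
{"fn": "step_arm", "kwargs": {"plan": [{"grip":8.5,"tx":3.3,"ty":-2.2,"tz":-0.3,"az":0},{"grip":8.5,"tx":3.3,"ty":-2.2,"tz":-0.3,"az":0},{"grip":8.5,"tx":3.3,"ty":-2.2,"tz":-0.3,"az":0},{"grip":8.5,"tx":3.3,"ty":-2.2,"tz":-0.3,"az":0},{"grip":8.5,"tx":3.3,"ty":-2.2,"tz":-0.3,"az":0},{"grip":8.5,"tx":3.3,"ty":-2.2,"tz":-0.3,"az":0},{"grip":8.5,"tx":3.3,"ty":-2.2,"tz":-0.3,"az":0},{"grip":8.5,"tx":3.3,"ty":-2.2,"tz":-0.3,"az":0}]}}

```text
invalid input
```

Emit:
{"fn": "step_arm", "kwargs": {"plan": [{"grip":8.5,"tx":3.3,"ty":-2.2,"tz":-0.3,"az":0},{"grip":8.5,"tx":3.3,"ty":-2.2,"tz":-0.3,"az":0},{"grip":8.5,"tx":3.3,"ty":-2.2,"tz":-0.3,"az":0},{"grip":8.5,"tx":3.3,"ty":-2.2,"tz":-0.3,"az":0},{"grip":8.5,"tx":3.3,"ty":-2.2,"tz":-0.3,"az":0},{"grip":8.5,"tx":3.3,"ty":-2.2,"tz":-0.3,"az":0},{"grip":8.5,"tx":3.3,"ty":-2.2,"tz":-0.3,"az":0},{"grip":8.5,"tx":3.3,"ty":-2.2,"tz":-0.3,"az":0}]}}

```text
invalid input
```

Run:
```python
from h import *
st();T=toolT();im=snapshot("wrist");np.save("w1T.npy",T);crop(im,0,640,0,400,1.25,"w1.png")
```

```text
t 0.15 p [ 192.5 -567.8  209.7] rot [-1.7992e+02 -1.0000e-02  1.8720e+01] F [-0.2  0.3 -0.4] T [-0.04  0.01  0.01] gap 85.3
```

View pics/w1.png

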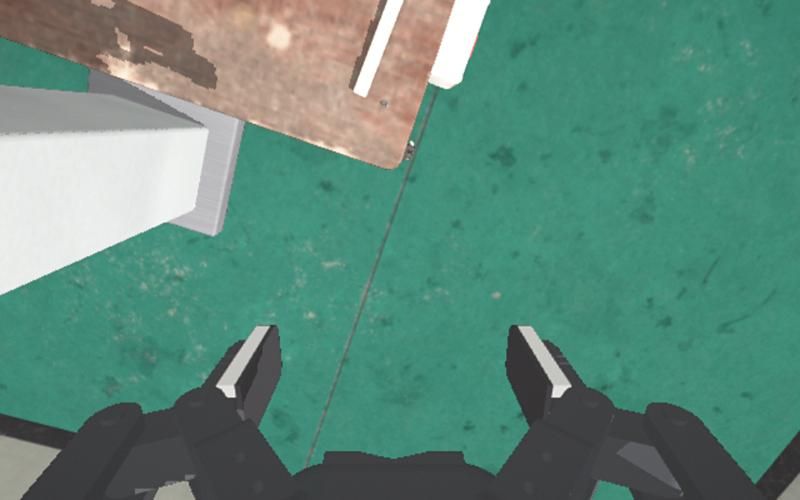

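Invalid input: probably all fields (ax, ay) are needed.

Emit:
{"fn": "step_arm", "kwargs": {"plan": [{"grip":8.5,"tx":3.3,"ty":-2.2,"tz":-0.3,"ax":0,"ay":0,"az":0}]}}

```text
time: 0.28
tool_pos: [213.3, -539.3, 211.7]
tcp_rot: [-179.9, 0.1, 18.5]
ft_force: [2.2, -0.6, 0.0]
finger_gap: 85.4
```

Emit:
{"fn": "step_arm", "kwargs": {"plan": [{"grip":8.5,"tx":3.3,"ty":-2.2,"tz":-0.3,"ax":0,"ay":0,"az":0},{"grip":8.5,"tx":3.3,"ty":-2.2,"tz":-0.3,"ax":0,"ay":0,"az":0},{"grip":8.5,"tx":3.3,"ty":-2.2,"tz":-0.3,"ax":0,"ay":0,"az":0},{"grip":8.5,"tx":3.3,"ty":-2.2,"tz":-0.3,"ax":0,"ay":0,"az":0},{"grip":8.5,"tx":3.3,"ty":-2.2,"tz":-0.3,"ax":0,"ay":0,"az":0},{"grip":8.5,"tx":3.3,"ty":-2.2,"tz":-0.3,"ax":0,"ay":0,"az":0},{"grip":8.5,"tx":3.3,"ty":-2.2,"tz":-0.3,"ax":0,"ay":0,"az":0},{"grip":8.5,"tx":3.3,"ty":-2.2,"tz":-0.3,"ax":0,"ay":0,"az":0}]}}

```text
time: 0.95
tool_pos: [411.1, -283.6, 237.7]
tcp_rot: [180.0, -0.0, 18.7]
ft_force: [1.2, -1.5, 0.5]
finger_gap: 85.2
```

Emit:
{"fn": "step_arm", "kwargs": {"plan": [{"grip":8.5,"tx":3.3,"ty":-2.2,"tz":-0.3,"ax":0,"ay":0,"az":0},{"grip":8.5,"tx":3.3,"ty":-2.2,"tz":-0.3,"ax":0,"ay":0,"az":0},{"grip":8.5,"tx":3.3,"ty":-2.2,"tz":-0.3,"ax":0,"ay":0,"az":0},{"grip":8.5,"tx":3.3,"ty":-2.2,"tz":-0.3,"ax":0,"ay":0,"az":0},{"grip":8.5,"tx":3.3,"ty":-2.2,"tz":-0.3,"ax":0,"ay":0,"az":0},{"grip":8.5,"tx":3.3,"ty":-2.2,"tz":-0.3,"ax":0,"ay":0,"az":5},{"grip":8.5,"tx":0,"ty":0,"tz":0,"ax":0,"ay":0,"az":0},{"grip":8.5,"tx":0,"ty":0,"tz":0,"ax":0,"ay":0,"az":0}]}}

```text
time: 1.62
tool_pos: [556.3, -94.7, 255.1]
tcp_rot: [-180.0, 0.0, 13.9]
ft_force: [-0.2, -0.2, 0.6]
finger_gap: 85.3
```

Run:
```python
from h import *
st();T=toolT();im=snapshot("wrist");np.save("w1T.npy",T);crop(im,0,640,0,400,1.25,"w1.png");crop(im,100,500,0,300,2,"w1b.png")
```

```text
t 1.62 p [556.3 -94.7 255.1] rot [-1.7998e+02  3.0000e-02  1.3940e+01] F [-0.2 -0.2  0.6] T [-0.01  0.01  0.03] gap 85.3
```

View pics/w1.png

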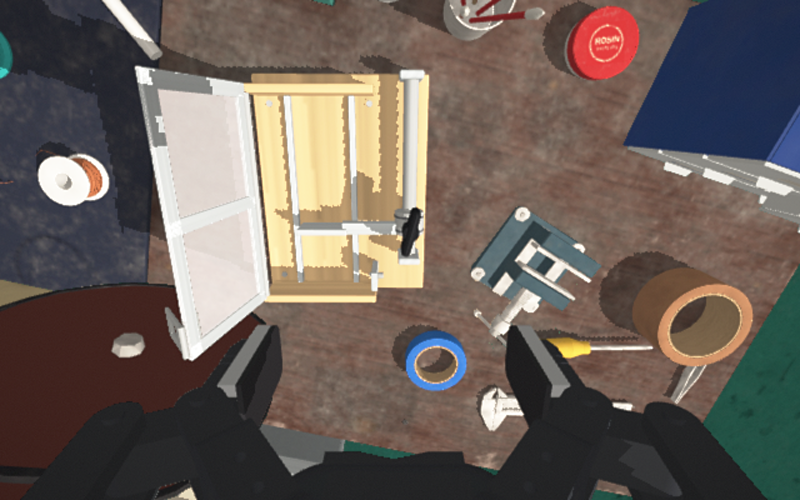

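View pics/w1b.png

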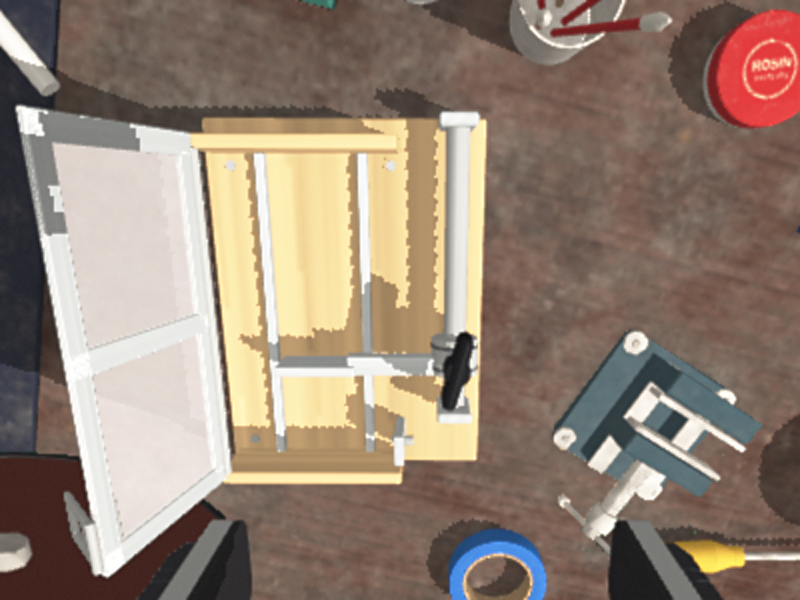

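```bash
cat > fit.py <<'E'
from h import *
from scipy.optimize import least_squares
np.set_printoptions(suppress=True,precision=1)
def C2W(q,P):
    c,s=np.cos(q[2]),np.sin(q[2]); P=np.atleast_2d(P); return np.c_[q[0]+c*P[:,0]-s*P[:,1],q[1]+s*P[:,0]+c*P[:,1],P[:,2]]
E
python3 - <<'E'
from fit import *
T=np.load("w1T.npy")
uv=np.array([[477,461],[486,121],[401,483],[397,135],[203,118]])/2+[100,0]
P=np.array([[-112,-106,6],[112,-106,6],[-110,-54,48],[100,-54,48],[112,66,6.]])
f=lambda q:(w2px("wrist",C2W(q,P),T)-uv).ravel()
r=least_squares(f,[550,-23,.236]);q=r.x;print(q,np.degrees(q[2]),r.fun.round(1))
np.save("q.npy",q)
c=lambda p:np.linalg.inv(np.array([[np.cos(q[2]),-np.sin(q[2])],[np.sin(q[2]),np.cos(q[2])]]))@(p[:2]-q[:2])
g=lambda l:np.array(l)/2+[100,0]
w=px2w("wrist",g([[467,335],[452,408],[460,370]]),[80,80,80],T)
for p in w: print(p,c(p))
print("wing ang",np.degrees(np.arctan2(*(w[0]-w[1])[1::-1])))
for p in px2w("wrist",g([[330,375],[330,361]]),[40,40],T): print(c(p))
E
```

```text
[549.  -22.    0.2] 13.624186431873753 [-0.2  0.4  0.6 -0.7  0.1  0.9  0.3 -0.2 -0.9  0. ]
[ 567.1 -112.7   80. ] [ -3.8 -92.4]
[ 524.2 -115.4   80. ] [-46.1 -84.9]
[ 547. -114.   80.] [-23.7 -89. ]
wing ang 3.545366726444816
[-38.4  -9.8]
[-29.4 -10.2]
```

Run:
```python
from fit import *
im=cv2.imread("pics/w1b.png") 
T=np.load("w1T.npy");q=np.load("q.npy")
im=cv2.imread("pics/w1b.png")[300:440,400:520]
im=cv2.resize(im,None,fx=4,fy=4)
import math
for a,col in((-.35,(0,0,255)),(-.15,(0,255,0))):
  for z in (54,80):
    e=np.array([[-25.5+22*s*math.cos(a)-4.5*t*math.sin(a),-88+22*s*math.sin(a)+4.5*t*math.cos(a),z] for s,t in((1,1),(1,-1),(-1,-1),(-1,1))])
    u=((w2px("wrist",C2W(q,e),T)-[100,0])*2-[400,300])*4
    cv2.polylines(im,[u.astype(int)],True,col,1)
cv2.imwrite("pics/wing1.png",im)
print(C2W(q,[[-25.5,-88,67]]))
```

```text
[[ 545.  -113.5   67. ]]
```

View pics/wing1.png

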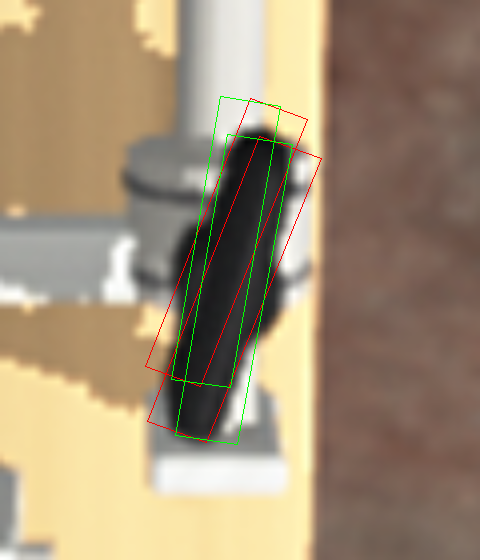

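Run:
```python
from h import *
plan(544,-113.5,130,4.0)
```

```text
4 rows
(np.float64(-0.38), np.float64(0.35), np.float64(3.13), np.float64(2.47))
(np.float64(-0.37), np.float64(0.37), np.float64(3.13), np.float64(2.47))
(np.float64(-0.35), np.float64(0.39), np.float64(3.13), np.float64(2.47))
(np.float64(-0.34), np.float64(0.4), np.float64(3.13), np.float64(2.47))
```

Emit:
{"fn": "step_arm", "kwargs": {"plan": [{"grip":5,"tx":-0.38,"ty":0.35,"tz":3.13,"ax":0,"ay":0,"az":2.5},{"grip":5,"tx":-0.37,"ty":0.37,"tz":3.13,"ax":0,"ay":0,"az":2.5},{"grip":5,"tx":-0.35,"ty":0.39,"tz":3.13,"ax":0,"ay":0,"az":2.5},{"grip":5,"tx":-0.34,"ty":0.4,"tz":3.13,"ax":0,"ay":0,"az":2.5},{"grip":5,"tx":0,"ty":0,"tz":0,"ax":0,"ay":0,"az":0},{"grip":5,"tx":0,"ty":0,"tz":0,"ax":0,"ay":0,"az":0}]}}

```text
time: 2.17
tool_pos: [541.6, -114.9, 128.7]
tcp_rot: [-179.9, 0.2, 3.7]
ft_force: [-0.3, -0.6, 1.3]
finger_gap: 50.1
```

Run:
```python
from fit import *
st();T=toolT();im=snapshot("wrist");q=np.load("q.npy")
print(w2px("wrist",C2W(q,[[-25.5,-88,80]]),T))
crop(im,160,480,150,390,2.5,"w2.png")
plan(544,-113.5,51,4)
```

```text
t 2.17 p [ 541.6 -114.9  128.7] rot [-179.9    0.2    3.7] F [-0.3 -0.6  1.3] T [-0.  0.  0.] gap 50.1
[[313.6 208.9]]
3 rows
(np.float64(0.02), np.float64(-0.05), np.float64(2.67), np.float64(-0.09))
(np.float64(0.02), np.float64(-0.05), np.float64(2.67), np.float64(-0.09))
(np.float64(0.02), np.float64(-0.05), np.float64(2.67), np.float64(-0.09))
```

View pics/w2.png

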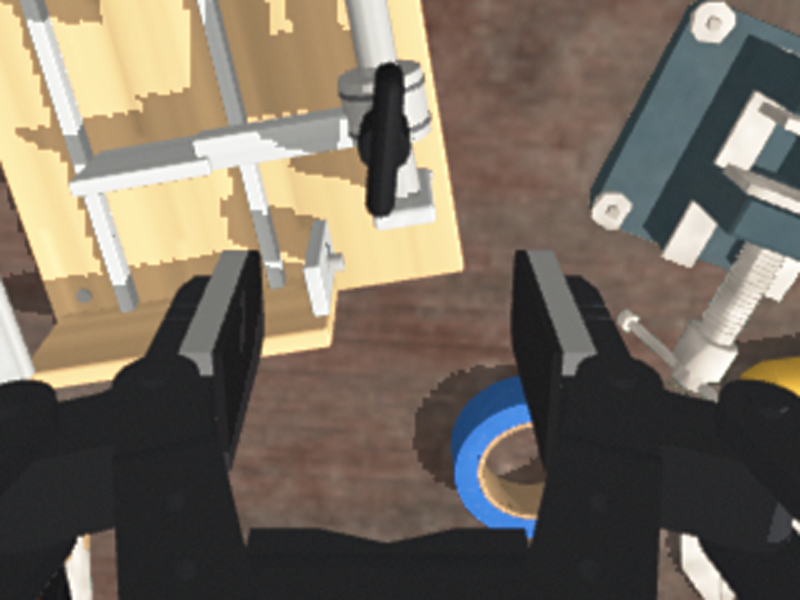

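Emit:
{"fn": "step_arm", "kwargs": {"plan": [{"grip":5,"tx":0.05,"ty":-0.05,"tz":2.6,"ax":0,"ay":0,"az":0.5},{"grip":5,"tx":0.05,"ty":-0.05,"tz":2.6,"ax":0,"ay":0,"az":0.5},{"grip":5,"tx":0.05,"ty":-0.05,"tz":2.5,"ax":0,"ay":0,"az":0.5},{"grip":5,"tx":0,"ty":0,"tz":0,"ax":0,"ay":0,"az":0},{"grip":5,"tx":0,"ty":0,"tz":0,"ax":0,"ay":0,"az":0}]}}

```text
time: 2.63
tool_pos: [545.8, -112.8, 54.8]
tcp_rot: [180.0, -0.0, 2.3]
ft_force: [0.2, -0.0, 1.4]
finger_gap: 50.1
```

Emit:
{"fn": "step_arm", "kwargs": {"plan": [{"grip":0,"tx":0,"ty":0,"tz":0,"ax":0,"ay":0,"az":0},{"grip":0,"tx":0,"ty":0,"tz":0,"ax":0,"ay":0,"az":0},{"grip":0,"tx":0,"ty":0,"tz":0,"ax":0,"ay":0,"az":0},{"grip":0,"tx":0,"ty":0,"tz":0,"ax":0,"ay":0,"az":0},{"grip":0,"tx":0,"ty":0,"tz":0,"ax":0,"ay":0,"az":0},{"grip":0,"tx":0,"ty":0,"tz":0,"ax":0,"ay":0,"az":0}], "newtons": 40}}

```text
time: 3.13
tool_pos: [547.2, -113.7, 55.8]
tcp_rot: [179.9, -0.2, 2.2]
ft_force: [-1.3, -2.9, 6.9]
finger_gap: 7.1
```

Run:
```python
from fit import *
st();im=snapshot("wrist");crop(im,160,480,150,390,2.5,"w3.png")
```

```text
t 3.13 p [ 547.2 -113.7   55.8] rot [179.9  -0.2   2.2] F [-1.3 -2.9  6.9] T [-0.4 -0.  -0.1] gap 7.1
```

View pics/w3.png

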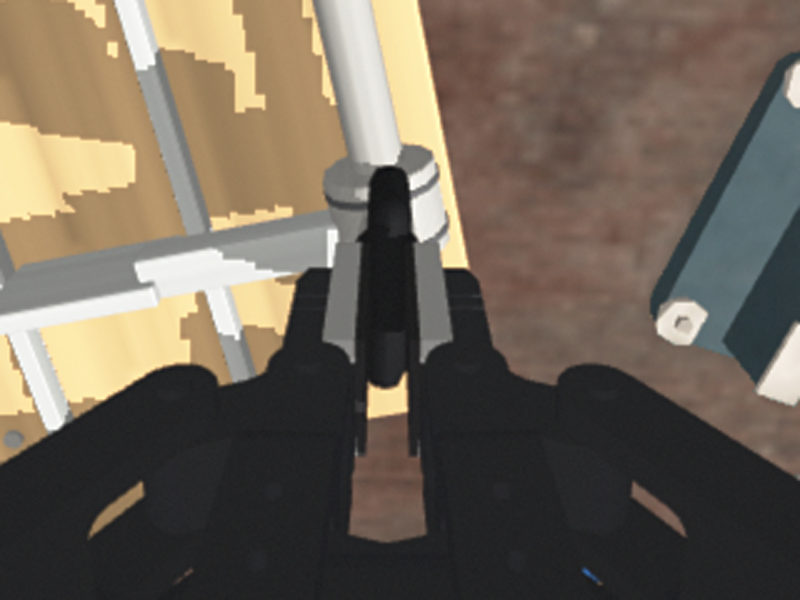

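Emit:
{"fn": "step_arm", "kwargs": {"plan": [{"grip":0,"tx":0,"ty":0,"tz":0,"ax":0,"ay":0,"az":-7},{"grip":0,"tx":0,"ty":0,"tz":0,"ax":0,"ay":0,"az":-7},{"grip":0,"tx":0,"ty":0,"tz":0,"ax":0,"ay":0,"az":-7},{"grip":0,"tx":0,"ty":0,"tz":0,"ax":0,"ay":0,"az":-7},{"grip":0,"tx":0,"ty":0,"tz":0,"ax":0,"ay":0,"az":0},{"grip":0,"tx":0,"ty":0,"tz":0,"ax":0,"ay":0,"az":0}]}}

```text
time: 3.68
tool_pos: [546.9, -112.4, 55.7]
tcp_rot: [179.9, -0.2, 30.3]
ft_force: [-2.2, 2.3, 9.8]
finger_gap: 6.9
```

Run:
```python
from fit import *
st()
```

```text
t 3.68 p [ 546.9 -112.4   55.7] rot [179.9  -0.2  30.3] F [-2.2  2.3  9.8] T [ 0.6  0.3 -0.1] gap 6.9
```

Emit:
{"fn": "step_arm", "kwargs": {"plan": [{"grip":0,"tx":0,"ty":0,"tz":0,"ax":0,"ay":0,"az":-7},{"grip":0,"tx":0,"ty":0,"tz":0,"ax":0,"ay":0,"az":-7},{"grip":0,"tx":0,"ty":0,"tz":0,"ax":0,"ay":0,"az":-7},{"grip":0,"tx":0,"ty":0,"tz":0,"ax":0,"ay":0,"az":-7},{"grip":0,"tx":0,"ty":0,"tz":0,"ax":0,"ay":0,"az":-7},{"grip":0,"tx":0,"ty":0,"tz":0,"ax":0,"ay":0,"az":-7},{"grip":0,"tx":0,"ty":0,"tz":0,"ax":0,"ay":0,"az":0},{"grip":0,"tx":0,"ty":0,"tz":0,"ax":0,"ay":0,"az":0}]}}

```text
time: 4.35
tool_pos: [546.5, -110.8, 55.7]
tcp_rot: [179.9, -0.2, 72.3]
ft_force: [-4.4, 10.4, 12.7]
finger_gap: 7.0
```

Run:
```python
from fit import *
st();im=snapshot("wrist");crop(im,160,480,150,390,2.5,"w4.png")
```

```text
t 4.35 p [ 546.5 -110.8   55.7] rot [179.9  -0.2  72.3] F [-4.4 10.4 12.7] T [ 1.8  0.7 -0. ] gap 7.0
```

View pics/w4.png

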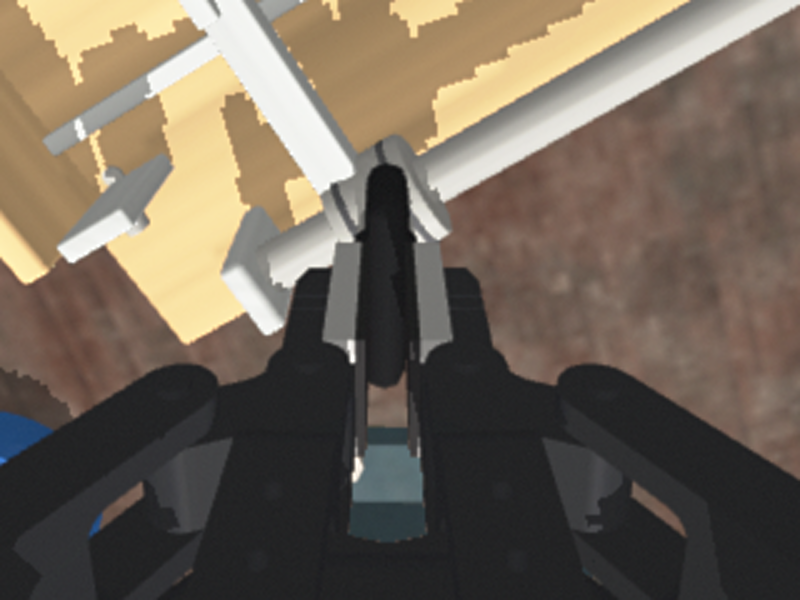

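Emit:
{"fn": "step_arm", "kwargs": {"plan": [{"grip":0,"tx":0.7,"ty":1.15,"tz":0,"ax":0,"ay":0,"az":0},{"grip":0,"tx":0.7,"ty":1.15,"tz":0,"ax":0,"ay":0,"az":0},{"grip":0,"tx":0.7,"ty":1.15,"tz":0,"ax":0,"ay":0,"az":0},{"grip":0,"tx":0.7,"ty":1.15,"tz":0,"ax":0,"ay":0,"az":0},{"grip":0,"tx":0.7,"ty":1.15,"tz":0,"ax":0,"ay":0,"az":0},{"grip":0,"tx":0,"ty":0,"tz":0,"ax":0,"ay":0,"az":0}]}}

```text
time: 4.9
tool_pos: [613.9, -94.2, 55.7]
tcp_rot: [179.8, -0.2, 72.3]
ft_force: [-1.3, 9.3, 11.4]
finger_gap: 6.9
```

Run:
```python
from fit import *
s=st();q=np.load("q.npy");d=s['tool_pos'][:2]-q[:2];c,n=np.cos(q[2]),np.sin(q[2]);print(c*d[0]+n*d[1],-n*d[0]+c*d[1])
```

```text
t 4.9 p [613.9 -94.2  55.7] rot [179.8  -0.2  72.3] F [-1.3  9.3 11.4] T [ 1.7  0.1 -0.1] gap 6.9
46.02061800270471 -85.49926574604632
```

Emit:
{"fn": "step_arm", "kwargs": {"plan": [{"grip":0,"tx":0.6,"ty":0.95,"tz":0,"ax":0,"ay":0,"az":0},{"grip":0,"tx":0.6,"ty":0.95,"tz":0,"ax":0,"ay":0,"az":0},{"grip":0,"tx":0.6,"ty":0.95,"tz":0,"ax":0,"ay":0,"az":0},{"grip":0,"tx":0.4,"ty":0.7,"tz":0,"ax":0,"ay":0,"az":0},{"grip":0,"tx":0,"ty":0,"tz":0,"ax":0,"ay":0,"az":0}]}}

```text
time: 5.32
tool_pos: [653.9, -84.4, 55.8]
tcp_rot: [179.8, -0.2, 72.3]
ft_force: [-0.4, 8.1, 10.8]
finger_gap: 7.1
```

Run:
```python
from fit import *
s=st();q=np.load("q.npy");d=s['tool_pos'][:2]-q[:2];c,n=np.cos(q[2]),np.sin(q[2]);print(c*d[0]+n*d[1],-n*d[0]+c*d[1])
```

```text
t 5.32 p [653.9 -84.4  55.8] rot [179.8  -0.2  72.3] F [-0.4  8.1 10.8] T [ 1.5  0.1 -0. ] gap 7.1
87.19235774675158 -85.36097429065164
```

Emit:
{"fn": "step_arm", "kwargs": {"plan": [{"grip":0,"tx":0.2,"ty":0.3,"tz":0,"ax":0,"ay":0,"az":0},{"grip":0,"tx":0.1,"ty":0.2,"tz":0,"ax":0,"ay":0,"az":0},{"grip":0,"tx":0,"ty":0,"tz":0,"ax":0,"ay":0,"az":0}]}}

```text
time: 5.57
tool_pos: [658.0, -83.4, 55.7]
tcp_rot: [180.0, -0.1, 72.3]
ft_force: [-5.0, 8.3, 9.7]
finger_gap: 7.1
```

Run:
```python
from fit import *
s=st();im=snapshot("wrist");crop(im,0,640,0,400,1.25,"w5.png")
```

```text
t 5.57 p [658.  -83.4  55.7] rot [180.   -0.1  72.3] F [-5.   8.3  9.7] T [ 1.5  0.8 -0. ] gap 7.1
```

View pics/w5.png

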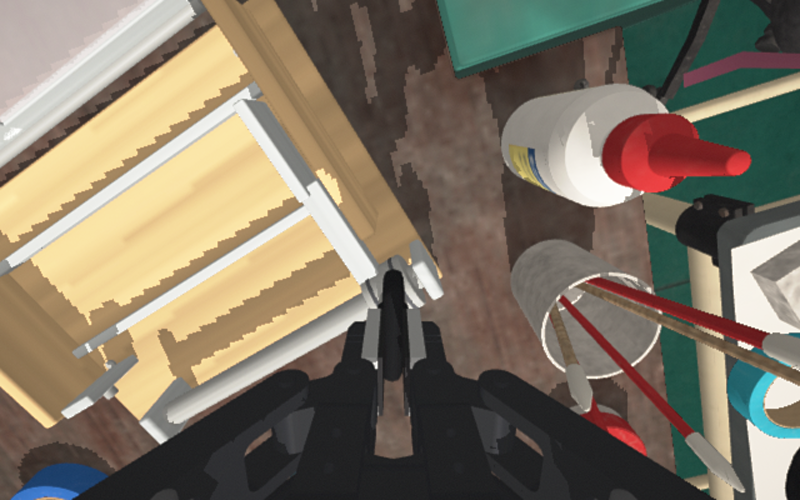

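Emit:
{"fn": "step_arm", "kwargs": {"plan": [{"grip":4,"tx":0,"ty":0,"tz":0,"ax":0,"ay":0,"az":0},{"grip":4,"tx":0,"ty":0,"tz":0,"ax":0,"ay":0,"az":0},{"grip":4,"tx":0,"ty":0,"tz":0,"ax":0,"ay":0,"az":0},{"grip":4,"tx":0,"ty":0,"tz":-3.5,"ax":0,"ay":0,"az":0},{"grip":4,"tx":0,"ty":0,"tz":-3.5,"ax":0,"ay":0,"az":0},{"grip":4,"tx":0,"ty":0,"tz":-3.5,"ax":0,"ay":0,"az":0},{"grip":4,"tx":0,"ty":0,"tz":-3.5,"ax":0,"ay":0,"az":0},{"grip":4,"tx":0,"ty":0,"tz":-3.5,"ax":0,"ay":0,"az":0}]}}

```text
time: 6.28
tool_pos: [656.6, -85.7, 229.9]
tcp_rot: [-180.0, 0.0, 72.2]
ft_force: [0.0, -0.2, -0.1]
finger_gap: 40.0
```

Run:
```python
from h import *
s=st();j=s['joint_pos'];print(j.round(2),np.hypot(*s['tool_pos'][:2]))
plan(560,300,290,0)
```

```text
t 6.28 p [656.6 -85.7 229.9] rot [-1.7999e+02  1.0000e-02  7.2200e+01] F [ 0.  -0.2 -0.1] T [ 0.01 -0.02  0.01] gap 40.0
[-1.186e+01  1.673e+01  7.269e+01 -1.000e-02  9.058e+01  5.930e+00] 662.1803001827021
11 rows
(np.float64(3.07), np.float64(-1.91), np.float64(-0.55), np.float64(6.56))
(np.float64(2.83), np.float64(-2.25), np.float64(-0.55), np.float64(6.56))
(np.float64(2.56), np.float64(-2.56), np.float64(-0.55), np.float64(6.56))
(np.float64(2.25), np.float64(-2.83), np.float64(-0.55), np.float64(6.56))
(np.float64(1.91), np.float64(-3.07), np.float64(-0.55), np.float64(6.56))
(np.float64(1.55), np.float64(-3.27), np.float64(-0.55), np.float64(6.56))
(np.float64(1.16), np.float64(-3.42), np.float64(-0.55), np.float64(6.56))
(np.float64(0.76), np.float64(-3.53), np.float64(-0.55), np.float64(6.56))
(np.float64(0.35), np.float64(-3.6), np.float64(-0.55), np.float64(6.56))
(np.float64(-0.06), np.float64(-3.61), np.float64(-0.55), np.float64(6.56))
(np.float64(-0.47), np.float64(-3.58), np.float64(-0.55), np.float64(6.56))
```

Run:
```python
from h import *
plan(570,280,290,13.6)
```

```text
10 rows
(np.float64(3.22), np.float64(-1.94), np.float64(-0.6), np.float64(5.86))
(np.float64(3.0), np.float64(-2.26), np.float64(-0.6), np.float64(5.86))
(np.float64(2.76), np.float64(-2.56), np.float64(-0.6), np.float64(5.86))
(np.float64(2.48), np.float64(-2.82), np.float64(-0.6), np.float64(5.86))
(np.float64(2.18), np.float64(-3.06), np.float64(-0.6), np.float64(5.86))
(np.float64(1.86), np.float64(-3.27), np.float64(-0.6), np.float64(5.86))
(np.float64(1.51), np.float64(-3.44), np.float64(-0.6), np.float64(5.86))
(np.float64(1.15), np.float64(-3.58), np.float64(-0.6), np.float64(5.86))
(np.float64(0.78), np.float64(-3.68), np.float64(-0.6), np.float64(5.86))
(np.float64(0.4), np.float64(-3.74), np.float64(-0.6), np.float64(5.86))
```

Emit:
{"fn": "step_arm", "kwargs": {"plan": [{"grip":8.5,"tx":3.2,"ty":-1.9,"tz":-0.6,"ax":0,"ay":0,"az":5.9},{"grip":8.5,"tx":3.0,"ty":-2.3,"tz":-0.6,"ax":0,"ay":0,"az":5.9},{"grip":8.5,"tx":2.8,"ty":-2.6,"tz":-0.6,"ax":0,"ay":0,"az":5.9},{"grip":8.5,"tx":2.5,"ty":-2.8,"tz":-0.6,"ax":0,"ay":0,"az":5.9},{"grip":8.5,"tx":2.2,"ty":-3.1,"tz":-0.6,"ax":0,"ay":0,"az":5.9},{"grip":8.5,"tx":1.9,"ty":-3.3,"tz":-0.6,"ax":0,"ay":0,"az":5.9},{"grip":8.5,"tx":1.5,"ty":-3.4,"tz":-0.6,"ax":0,"ay":0,"az":5.9},{"grip":8.5,"tx":1.2,"ty":-3.6,"tz":-0.6,"ax":0,"ay":0,"az":5.9}]}}

```text
time: 6.95
tool_pos: [588.2, 210.0, 276.7]
tcp_rot: [180.0, -0.0, 24.7]
ft_force: [1.1, 0.6, -0.2]
finger_gap: 85.0
```

Emit:
{"fn": "step_arm", "kwargs": {"plan": [{"grip":8.5,"tx":0.8,"ty":-3.7,"tz":-0.6,"ax":0,"ay":0,"az":5.9},{"grip":8.5,"tx":0.4,"ty":-3.7,"tz":-0.6,"ax":0,"ay":0,"az":5.9},{"grip":8.5,"tx":0,"ty":0,"tz":0,"ax":0,"ay":0,"az":0},{"grip":8.5,"tx":0,"ty":0,"tz":0,"ax":0,"ay":0,"az":0}]}}

```text
time: 7.28
tool_pos: [571.5, 283.9, 288.6]
tcp_rot: [180.0, -0.0, 13.4]
ft_force: [-0.6, 0.3, -0.5]
finger_gap: 85.0
```

Run:
```python
from h import *
s=st();print(s['joint_pos'].round(2));T=toolT();im=snapshot("wrist");np.save("w6T.npy",T);crop(im,0,640,0,400,1.25,"w6.png")
im=snapshot("top");crop(im,120,420,140,340,2.6,"t6.png")
```

```text
t 7.28 p [571.5 283.9 288.6] rot [ 1.800e+02 -4.000e-02  1.344e+01] F [-0.6  0.3 -0.5] T [-0.03  0.02 -0.  ] gap 85.0
[ 2.181e+01  1.236e+01  7.174e+01 -1.000e-02  9.586e+01  9.837e+01]
```

View pics/w6.png

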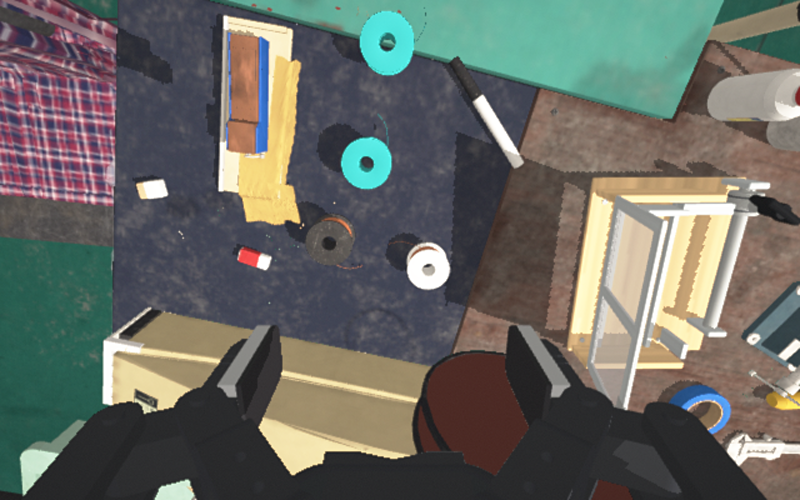

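View pics/t6.png

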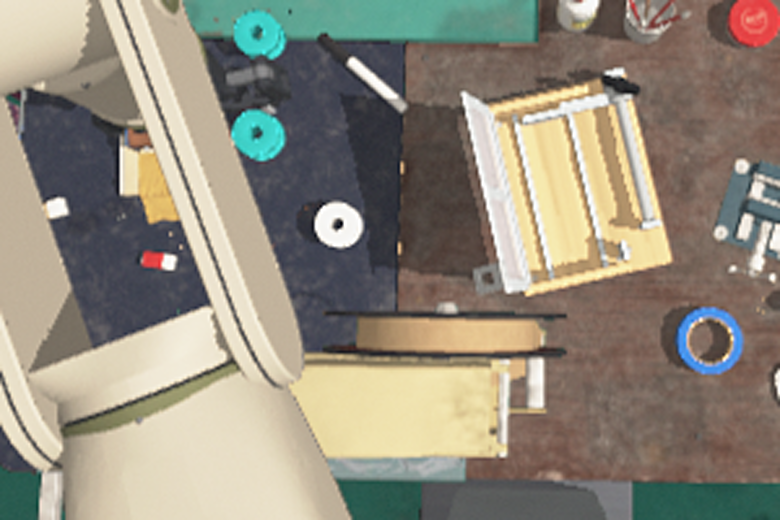

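Run:
```python
from fit import *
T=np.load("w6T.npy")
im=cv2.imread("pics/w6.png");c=cv2.resize(im[190:310,220:480],None,fx=3,fy=3);cv2.imwrite("pics/w6c.png",c)
print(px2w("wrist",np.array([[428,268],[329,243]])/1.25,[30,36],T))
# top flange radius sanity
print(px2w("wrist",np.array([[407,266],[449,266],[306,242],[353,242]])/1.25,[30,30,36,36],T))
```

```text
[[502.6 227.1  30. ]
 [507.8 342.4  36. ]]
[[499.4 251.1  30. ]
 [510.5 204.3  30. ]
 [503.  367.4  36. ]
 [515.1 316.8  36. ]]
```

View pics/w6c.png

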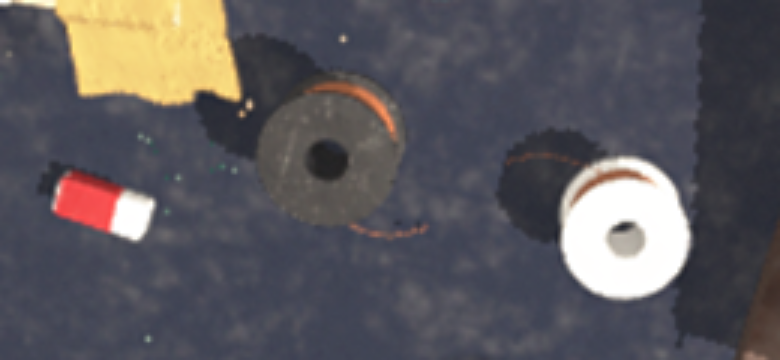

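Run:
```python
from fit import *
print(w2px("scene",[[192,-568,z] for z in (209,400,500,600,700)]))
print(w2px("scene",[[400,100,z] for z in (0,100,200,250,300)]))
plan(502.5,226.5,110,13.6)
```

```text
[[307.5 112.2]
 [306.   73. ]
 [305.1  51.1]
 [304.2  28. ]
 [303.3   3.8]]
[[371.5 205.5]
 [372.4 180.7]
 [373.4 154.4]
 [374.  140.5]
 [374.5 126.2]]
5 rows
(np.float64(-1.61), np.float64(0.75), np.float64(3.56), np.float64(-0.06))
(np.float64(-1.61), np.float64(0.74), np.float64(3.56), np.float64(-0.06))
(np.float64(-1.61), np.float64(0.74), np.float64(3.56), np.float64(-0.06))
(np.float64(-1.61), np.float64(0.74), np.float64(3.56), np.float64(-0.06))
(np.float64(-1.61), np.float64(0.74), np.float64(3.56), np.float64(-0.06))
```

Emit:
{"fn": "step_arm", "kwargs": {"plan": [{"grip":7,"tx":-1.6,"ty":0.75,"tz":3.5,"ax":0,"ay":0,"az":0},{"grip":7,"tx":-1.6,"ty":0.75,"tz":3.5,"ax":0,"ay":0,"az":0},{"grip":7,"tx":-1.6,"ty":0.75,"tz":3.5,"ax":0,"ay":0,"az":0},{"grip":7,"tx":-1.6,"ty":0.75,"tz":3.5,"ax":0,"ay":0,"az":0},{"grip":7,"tx":-1.6,"ty":0.75,"tz":3.5,"ax":0,"ay":0,"az":0},{"grip":7,"tx":0,"ty":0,"tz":0,"ax":0,"ay":0,"az":0},{"grip":7,"tx":0,"ty":0,"tz":0,"ax":0,"ay":0,"az":0}]}}

```text
time: 7.97
tool_pos: [499.8, 224.3, 109.8]
tcp_rot: [179.9, 0.4, 13.1]
ft_force: [0.6, -0.4, 0.6]
finger_gap: 70.1
```

Run:
```python
from h import *
s=st();T=toolT();im=snapshot("wrist");np.save("w7T.npy",T);crop(im,160,480,100,340,2.5,"w7.png")
```

```text
t 7.97 p [499.8 224.3 109.8] rot [179.94   0.43  13.12] F [ 0.6 -0.4  0.6] T [ 0.04 -0.01  0.  ] gap 70.1
```

View pics/w7.png

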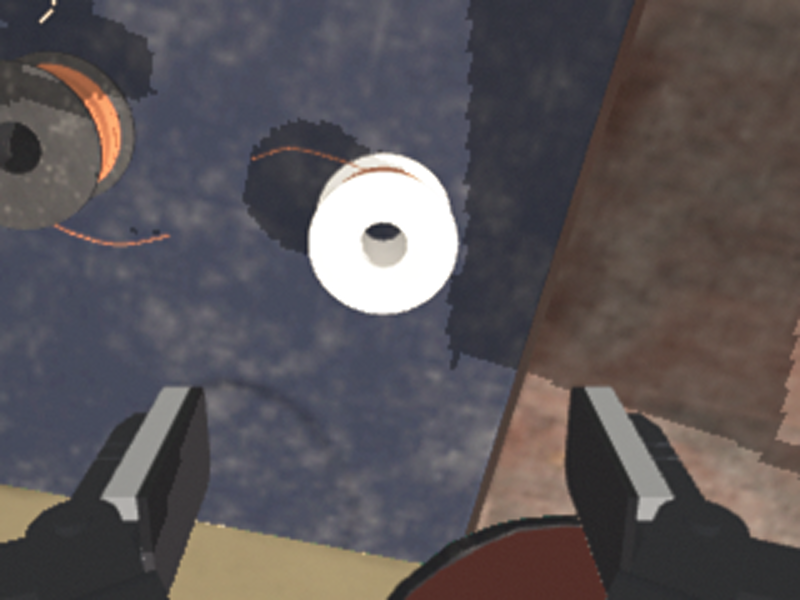

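Run:
```python
from h import *
p=px2w("wrist",[[313.3,196.4]],[30],np.load("w7T.npy"))[0];print(p)
plan(p[0],p[1],11,13.6)
```

```text
[502.09097206 226.37247325  30.        ]
3 rows
(np.float64(-0.03), np.float64(-0.02), np.float64(3.41), np.float64(-0.15))
(np.float64(-0.03), np.float64(-0.02), np.float64(3.41), np.float64(-0.15))
(np.float64(-0.03), np.float64(-0.02), np.float64(3.41), np.float64(-0.15))
```

Emit:
{"fn": "step_arm", "kwargs": {"plan": [{"grip":7,"tx":0,"ty":0,"tz":3.4,"ax":0,"ay":0,"az":0},{"grip":7,"tx":0,"ty":0,"tz":3.4,"ax":0,"ay":0,"az":0},{"grip":7,"tx":0,"ty":0,"tz":2.9,"ax":0,"ay":0,"az":0},{"grip":7,"tx":0,"ty":0,"tz":0,"ax":0,"ay":0,"az":0},{"grip":7,"tx":0,"ty":0,"tz":0,"ax":0,"ay":0,"az":0},{"grip":7,"tx":0,"ty":0,"tz":0,"ax":0,"ay":0,"az":0}]}}

```text
time: 8.52
tool_pos: [506.1, 228.1, 19.9]
tcp_rot: [-180.0, -0.3, 13.2]
ft_force: [-0.1, 0.3, 0.5]
finger_gap: 69.8
```

Run:
```python
from h import *
s=st()
```

```text
t 8.52 p [506.1 228.1  19.9] rot [-179.97   -0.29   13.22] F [-0.1  0.3  0.5] T [-0.    0.02  0.02] gap 69.8
```

Emit:
{"fn": "step_arm", "kwargs": {"plan": [{"grip":7,"tx":0,"ty":0,"tz":0,"ax":0,"ay":0,"az":0},{"grip":7,"tx":0,"ty":0,"tz":0,"ax":0,"ay":0,"az":0},{"grip":7,"tx":0,"ty":0,"tz":0,"ax":0,"ay":0,"az":0}]}}

```text
time: 8.77
tool_pos: [504.4, 227.7, 18.4]
tcp_rot: [-180.0, -0.2, 13.2]
ft_force: [-0.6, -0.5, -0.7]
finger_gap: 70.2
```

Emit:
{"fn": "step_arm", "kwargs": {"plan": [{"grip":7,"tx":-0.25,"ty":0.07,"tz":0.7,"ax":0,"ay":0,"az":0},{"grip":7,"tx":0,"ty":0,"tz":0,"ax":0,"ay":0,"az":0},{"grip":7,"tx":0,"ty":0,"tz":0,"ax":0,"ay":0,"az":0}]}}

```text
time: 9.02
tool_pos: [499.6, 225.6, 8.6]
tcp_rot: [180.0, 0.1, 13.2]
ft_force: [0.3, 0.1, -0.4]
finger_gap: 69.8
```

Emit:
{"fn": "step_arm", "kwargs": {"plan": [{"grip":0,"tx":0,"ty":0,"tz":0,"ax":0,"ay":0,"az":0},{"grip":0,"tx":0,"ty":0,"tz":0,"ax":0,"ay":0,"az":0},{"grip":0,"tx":0,"ty":0,"tz":0,"ax":0,"ay":0,"az":0},{"grip":0,"tx":0,"ty":0,"tz":0,"ax":0,"ay":0,"az":0}], "newtons": 60}}

```text
time: 9.35
tool_pos: [500.8, 226.0, 9.7]
tcp_rot: [-180.0, -0.0, 13.2]
ft_force: [-0.6, -0.2, 2.8]
finger_gap: 21.3
```

Run:
```python
from h import *
s=st();im=snapshot("wrist");crop(im,160,480,100,400,2,"w8.png")
```

```text
t 9.35 p [500.8 226.    9.7] rot [-1.7999e+02 -3.0000e-02  1.3230e+01] F [-0.6 -0.2  2.8] T [-0.03  0.04  0.02] gap 21.3
```

View pics/w8.png

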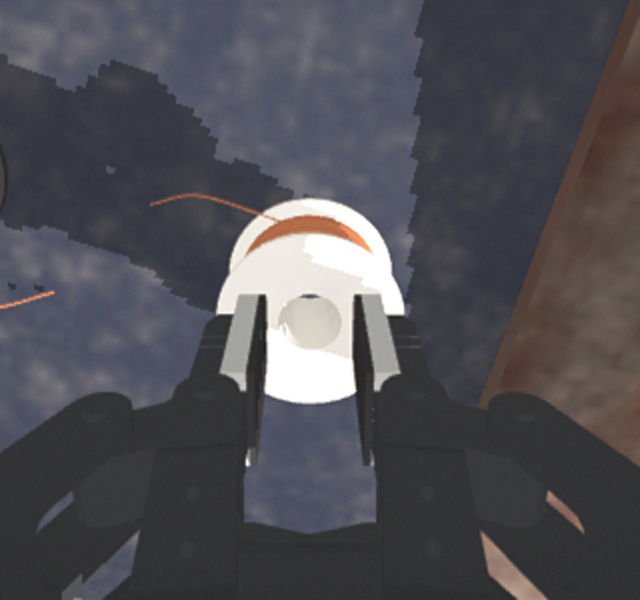

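Emit:
{"fn": "step_arm", "kwargs": {"plan": [{"grip":7,"tx":0,"ty":0,"tz":0,"ax":0,"ay":0,"az":0},{"grip":7,"tx":0,"ty":0,"tz":0,"ax":0,"ay":0,"az":0},{"grip":7,"tx":0,"ty":0,"tz":0,"ax":0,"ay":0,"az":0},{"grip":7,"tx":0,"ty":0,"tz":0,"ax":0,"ay":0,"az":0},{"grip":7,"tx":0,"ty":0,"tz":0,"ax":0,"ay":0,"az":0}]}}

```text
time: 9.82
tool_pos: [500.4, 225.8, 9.1]
tcp_rot: [180.0, 0.0, 13.2]
ft_force: [0.2, 0.4, 0.5]
finger_gap: 69.9
```

Run:
```python
from h import *
s=st();np.save("w9T.npy",toolT());im=snapshot("wrist");crop(im,160,480,100,400,2,"w9.png")
im=snapshot("scene");crop(im,300,460,160,280,5,"s9.png")
```

```text
t 9.82 p [500.4 225.8   9.1] rot [1.800e+02 2.000e-02 1.322e+01] F [0.2 0.4 0.5] T [-0.02 -0.04  0.01] gap 69.9
```

View pics/w9.png

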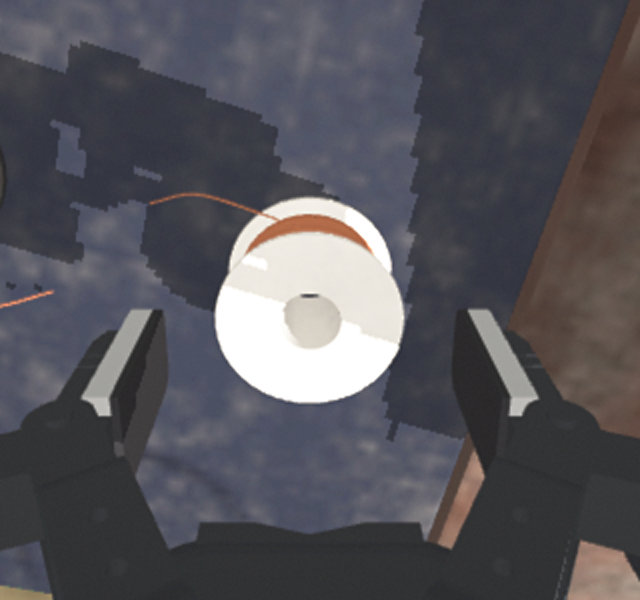

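View pics/s9.png

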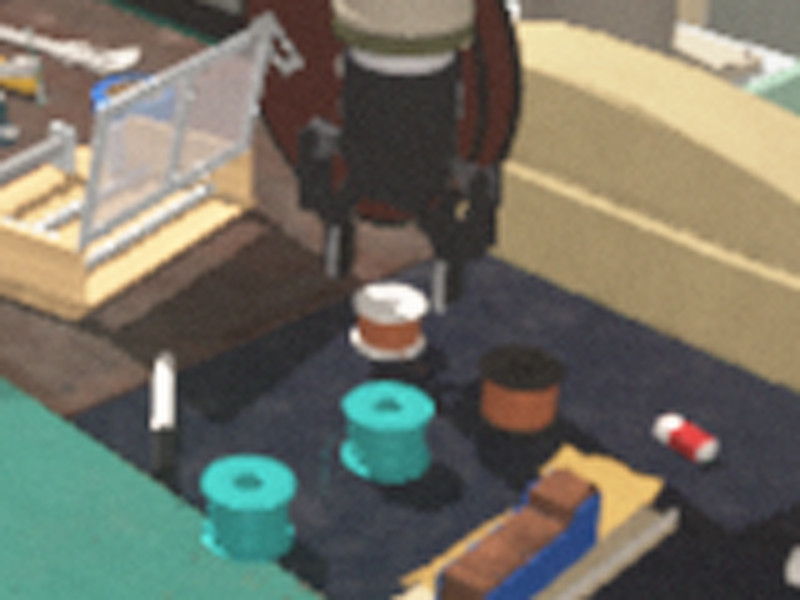

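Run:
```python
from h import *
np.set_printoptions(suppress=True,precision=1)
T=np.load("w9T.npy")
for z in(0,-10,-20,-30):
    P=(T@np.array([[0,42,z,1],[0,-42,z,1]]).T).T[:,:3]
    print(z,w2px("scene",P).ravel(), w2px("wrist",P,T).ravel())
print(w2px("scene",[[502,226.4,30],[502,226.4,0]]))
```

```text
0 [366.7 221.2 388.7 228.6] [388.6 243.9 242.1 243.9]
-10 [366.8 218.6 388.9 226. ] [392.7 252.1 238.1 252.1]
-20 [366.8 216.  389.  223.3] [397.3 261.3 233.6 261.3]
-30 [366.9 213.4 389.2 220.5] [402.5 271.6 228.5 271.6]
[[377.5 219.6]
 [377.1 227.5]]
```

Emit:
{"fn": "step_arm", "kwargs": {"plan": [{"grip":7,"tx":0.15,"ty":0,"tz":0.4,"ax":0,"ay":0,"az":0},{"grip":7,"tx":0,"ty":0,"tz":0.3,"ax":0,"ay":0,"az":0},{"grip":7,"tx":0,"ty":0,"tz":0,"ax":0,"ay":0,"az":0},{"grip":7,"tx":0,"ty":0,"tz":0,"ax":0,"ay":0,"az":0}]}}

```text
time: 10.25
tool_pos: [501.5, 226.0, 1.7]
tcp_rot: [180.0, 0.1, 13.2]
ft_force: [0.2, 0.4, -0.7]
finger_gap: 70.5
```

Run:
```python
from h import *
np.set_printoptions(suppress=True,precision=1)
s=st();print(s['joint_pos'])
im=snapshot("scene");crop(im,340,420,180,240,10,"s10.png")
T=toolT()
for z in(0,-10,-20,-30):
    P=(T@np.array([[0,42,z,1],[0,-42,z,1]]).T).T[:,:3]
    print(z,((w2px("scene",P)-[340,180])*10).ravel())
```

```text
t 10.25 p [501.5 226.    1.7] rot [180.    0.1  13.2] F [ 0.2  0.4 -0.7] T [-0.1 -0.  -0. ] gap 70.5
[ 18.9  11.6 103.7  -0.   64.7  95.7]
0 [263.9 432.6 483.8 507.1]
-10 [264.8 406.7 485.5 480.5]
-20 [265.6 380.6 487.1 453.6]
-30 [266.4 354.4 488.7 426.6]
```

View pics/s10.png

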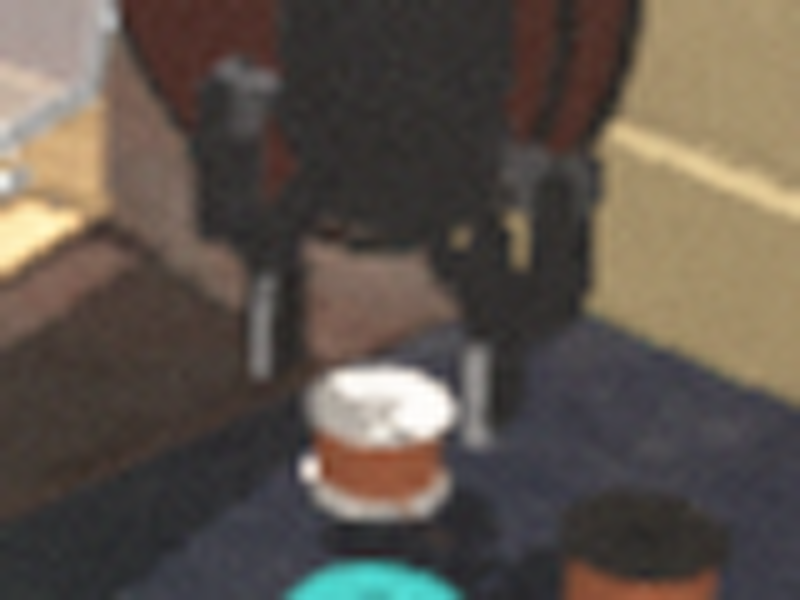

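Emit:
{"fn": "step_arm", "kwargs": {"plan": [{"grip":7,"tx":0.05,"ty":0,"tz":0.4,"ax":0,"ay":0,"az":0},{"grip":7,"tx":0,"ty":0,"tz":0.4,"ax":0,"ay":0,"az":0},{"grip":7,"tx":0,"ty":0,"tz":0.2,"ax":0,"ay":0,"az":0},{"grip":7,"tx":0,"ty":0,"tz":0,"ax":0,"ay":0,"az":0},{"grip":7,"tx":0,"ty":0,"tz":0,"ax":0,"ay":0,"az":0},{"grip":7,"tx":0,"ty":0,"tz":0,"ax":0,"ay":0,"az":0}]}}

```text
time: 10.8
tool_pos: [502.4, 226.3, -7.7]
tcp_rot: [180.0, 0.0, 13.2]
ft_force: [0.6, -0.5, -0.0]
finger_gap: 70.1
```

Emit:
{"fn": "step_arm", "kwargs": {"plan": [{"grip":0,"tx":0,"ty":0,"tz":0,"ax":0,"ay":0,"az":0},{"grip":0,"tx":0,"ty":0,"tz":0,"ax":0,"ay":0,"az":0},{"grip":0,"tx":0,"ty":0,"tz":0,"ax":0,"ay":0,"az":0},{"grip":0,"tx":0,"ty":0,"tz":0,"ax":0,"ay":0,"az":0}], "newtons": 60}}

```text
time: 11.13
tool_pos: [502.8, 226.6, -6.9]
tcp_rot: [-180.0, -0.0, 13.2]
ft_force: [-1.7, -0.6, 5.3]
finger_gap: 44.2
```

Run:
```python
from h import *
s=st();im=snapshot("wrist");crop(im,160,480,100,400,2,"w11.png")
im=snapshot("scene");crop(im,340,420,180,240,10,"s11.png")
```

```text
t 11.13 p [502.8 226.6  -6.9] rot [-1.7999e+02 -4.0000e-02  1.3220e+01] F [-1.7 -0.6  5.3] T [-0.05  0.38  0.03] gap 44.2
```

View pics/w11.png

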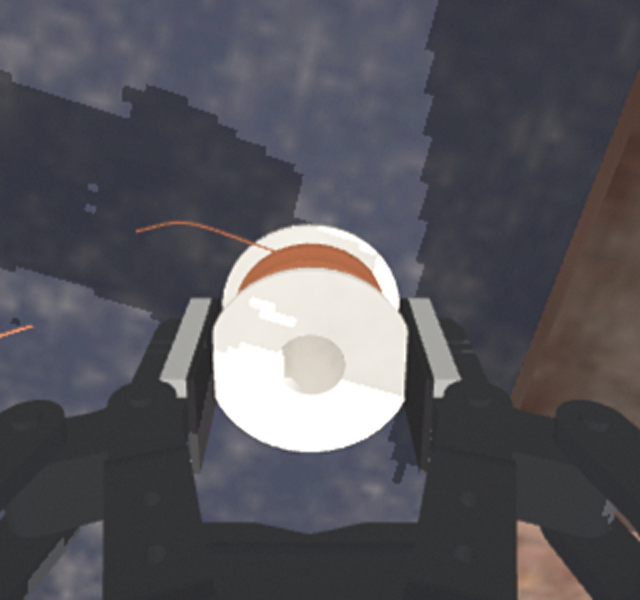

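View pics/s11.png

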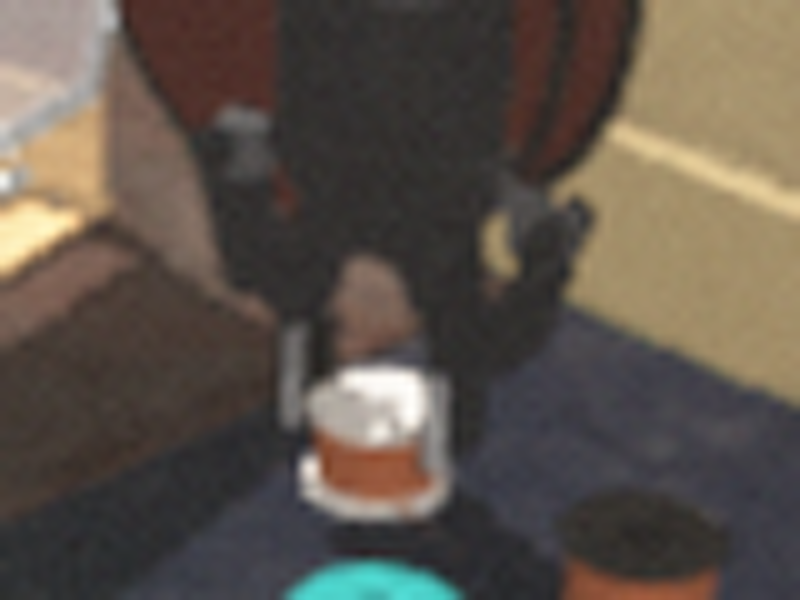

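Emit:
{"fn": "step_arm", "kwargs": {"plan": [{"grip":0,"tx":0,"ty":0,"tz":-1.5,"ax":0,"ay":0,"az":0},{"grip":0,"tx":0.3,"ty":0,"tz":-3,"ax":0,"ay":0,"az":0},{"grip":0,"tx":0.3,"ty":0,"tz":-3,"ax":0,"ay":0,"az":0},{"grip":0,"tx":0.3,"ty":0,"tz":-3,"ax":0,"ay":0,"az":0},{"grip":0,"tx":0.3,"ty":0,"tz":-3,"ax":0,"ay":0,"az":0},{"grip":0,"tx":0.3,"ty":0,"tz":-3,"ax":0,"ay":0,"az":0},{"grip":0,"tx":0.3,"ty":0,"tz":-3,"ax":0,"ay":0,"az":0},{"grip":0,"tx":0,"ty":0,"tz":0,"ax":0,"ay":0,"az":0}]}}

```text
time: 11.9
tool_pos: [523.8, 231.7, 195.2]
tcp_rot: [-179.9, -0.6, 13.2]
ft_force: [1.0, 0.8, 0.5]
finger_gap: 44.1
```

Run:
```python
from fit import *
s=st();q=np.load("q.npy");print(C2W(q,[[-76.5,0,6]]))
plan(520,-30,200,13.6,maxmm=36)
im=snapshot("wrist");crop(im,160,480,100,400,2,"w12.png")
```

```text
t 11.9 p [523.8 231.7 195.2] rot [-179.9   -0.6   13.2] F [1.  0.8 0.5] T [-0. -0.  0.] gap 44.1
[[474.7 -40.    6. ]]
8 rows
(np.float64(-0.79), np.float64(3.17), np.float64(-0.06), np.float64(-0.05))
(np.float64(-0.8), np.float64(3.17), np.float64(-0.06), np.float64(-0.05))
(np.float64(-0.8), np.float64(3.17), np.float64(-0.06), np.float64(-0.05))
(np.float64(-0.8), np.float64(3.17), np.float64(-0.06), np.float64(-0.05))
(np.float64(-0.81), np.float64(3.17), np.float64(-0.06), np.float64(-0.05))
(np.float64(-0.81), np.float64(3.17), np.float64(-0.06), np.float64(-0.05))
(np.float64(-0.81), np.float64(3.17), np.float64(-0.06), np.float64(-0.05))
(np.float64(-0.81), np.float64(3.17), np.float64(-0.06), np.float64(-0.05))
```

View pics/w12.png

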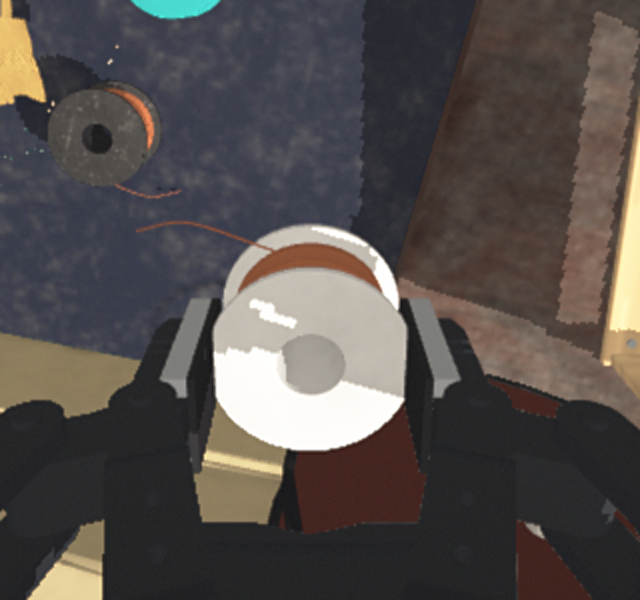

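Spool held flat and centred (flange centre at crop (310,360)). Moving to the carrier.

Emit:
{"fn": "step_arm", "kwargs": {"plan": [{"grip":0,"tx":-0.8,"ty":3.2,"tz":-0.1,"ax":0,"ay":0,"az":0},{"grip":0,"tx":-0.8,"ty":3.2,"tz":-0.1,"ax":0,"ay":0,"az":0},{"grip":0,"tx":-0.8,"ty":3.2,"tz":-0.1,"ax":0,"ay":0,"az":0},{"grip":0,"tx":-0.8,"ty":3.2,"tz":-0.1,"ax":0,"ay":0,"az":0},{"grip":0,"tx":-0.8,"ty":3.2,"tz":-0.1,"ax":0,"ay":0,"az":0},{"grip":0,"tx":-0.8,"ty":3.2,"tz":-0.1,"ax":0,"ay":0,"az":0},{"grip":0,"tx":-0.8,"ty":3.2,"tz":-0.1,"ax":0,"ay":0,"az":0},{"grip":0,"tx":-0.8,"ty":3.2,"tz":-0.1,"ax":0,"ay":0,"az":0}]}}

```text
time: 12.62
tool_pos: [514.9, -34.7, 193.6]
tcp_rot: [-179.9, 0.1, 13.2]
ft_force: [1.3, 0.6, -1.0]
finger_gap: 44.2
```

Emit:
{"fn": "step_arm", "kwargs": {"plan": [{"grip":0,"tx":0,"ty":0,"tz":0,"ax":0,"ay":0,"az":0},{"grip":0,"tx":0,"ty":0,"tz":0,"ax":0,"ay":0,"az":0},{"grip":0,"tx":0,"ty":0,"tz":0,"ax":0,"ay":0,"az":0}]}}

```text
time: 12.87
tool_pos: [515.5, -33.0, 194.0]
tcp_rot: [-179.9, 0.1, 13.2]
ft_force: [-0.7, -0.5, -0.7]
finger_gap: 45.2
```

Run:
```python
from fit import *
s=st()
plan(474.7,-40,80,13.6)
T=toolT();im=snapshot("wrist");np.save("w13T.npy",T);crop(im,0,640,0,400,1.25,"w13.png")
```

```text
t 12.87 p [515.5 -33.  194. ] rot [-179.9    0.1   13.2] F [-0.7 -0.5 -0.7] T [-0. -0. -0.] gap 45.2
4 rows
(np.float64(-1.03), np.float64(-0.06), np.float64(2.85), np.float64(-0.11))
(np.float64(-1.03), np.float64(-0.06), np.float64(2.85), np.float64(-0.11))
(np.float64(-1.03), np.float64(-0.07), np.float64(2.85), np.float64(-0.11))
(np.float64(-1.03), np.float64(-0.07), np.float64(2.85), np.float64(-0.11))
```

View pics/w13.png

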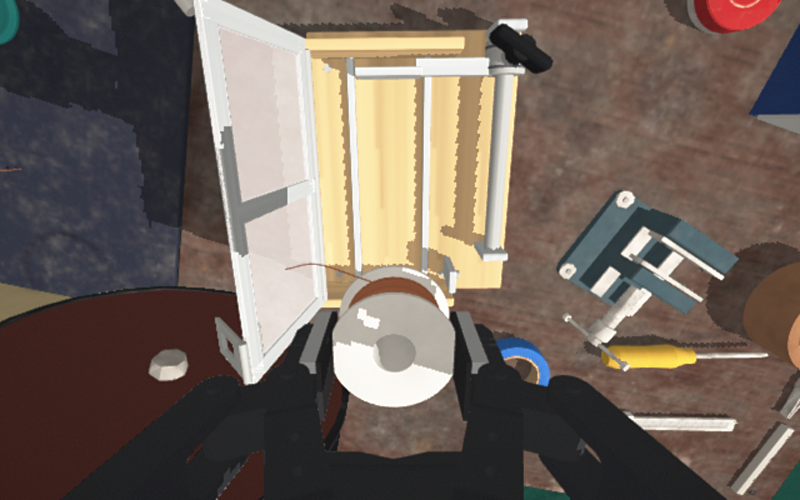

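Emit:
{"fn": "step_arm", "kwargs": {"plan": [{"grip":0,"tx":-1.0,"ty":-0.05,"tz":2.8,"ax":0,"ay":0,"az":-0.1},{"grip":0,"tx":-1.0,"ty":-0.05,"tz":2.8,"ax":0,"ay":0,"az":-0.1},{"grip":0,"tx":-1.0,"ty":-0.05,"tz":2.8,"ax":0,"ay":0,"az":-0.1},{"grip":0,"tx":-0.9,"ty":-0.05,"tz":2.8,"ax":0,"ay":0,"az":-0.1},{"grip":0,"tx":0,"ty":0,"tz":0,"ax":0,"ay":0,"az":0},{"grip":0,"tx":0,"ty":0,"tz":0,"ax":0,"ay":0,"az":0},{"grip":0,"tx":0,"ty":0,"tz":0,"ax":0,"ay":0,"az":0},{"grip":0,"tx":0,"ty":0,"tz":0,"ax":0,"ay":0,"az":0}]}}

```text
time: 13.58
tool_pos: [480.2, -40.3, 85.9]
tcp_rot: [179.9, -0.2, 13.7]
ft_force: [0.5, -0.4, -1.4]
finger_gap: 44.2
```

Run:
```python
from fit import *
s=st()
plan(477.1,-39.4,20,13.6)
T=toolT();im=snapshot("wrist");np.save("w14T.npy",T);crop(im,0,640,0,400,1.25,"w14.png")
```

```text
t 13.58 p [480.2 -40.3  85.9] rot [179.9  -0.2  13.7] F [ 0.5 -0.4 -1.4] T [ 0. -0.  0.] gap 44.2
2 rows
(np.float64(-0.14), np.float64(-0.08), np.float64(3.3), np.float64(0.04))
(np.float64(-0.14), np.float64(-0.08), np.float64(3.3), np.float64(0.04))
```

View pics/w14.png

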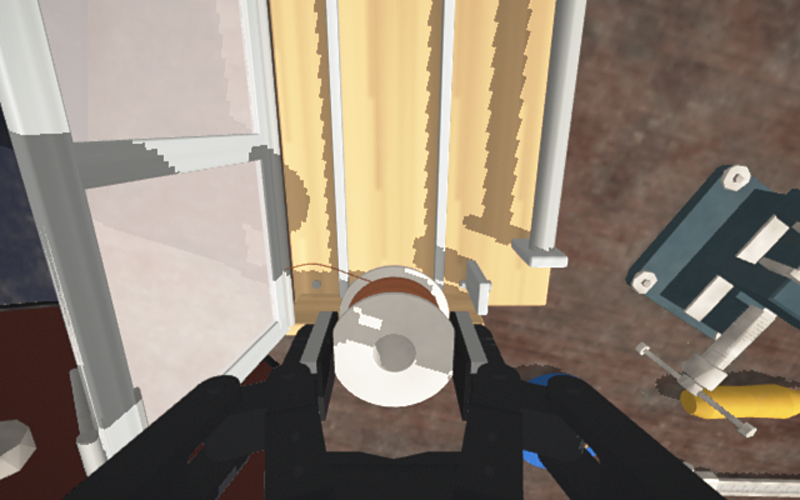

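Emit:
{"fn": "step_arm", "kwargs": {"plan": [{"grip":0,"tx":-0.1,"ty":-0.05,"tz":2.5,"ax":0,"ay":0,"az":0},{"grip":0,"tx":-0.1,"ty":-0.05,"tz":2.5,"ax":0,"ay":0,"az":0},{"grip":0,"tx":0,"ty":0,"tz":1.5,"ax":0,"ay":0,"az":0},{"grip":0,"tx":0,"ty":0,"tz":0,"ax":0,"ay":0,"az":0},{"grip":0,"tx":0,"ty":0,"tz":0,"ax":0,"ay":0,"az":0},{"grip":0,"tx":0,"ty":0,"tz":0,"ax":0,"ay":0,"az":0},{"grip":0,"tx":0,"ty":0,"tz":0,"ax":0,"ay":0,"az":0}]}}

```text
time: 14.22
tool_pos: [477.4, -40.3, 20.4]
tcp_rot: [179.9, -0.2, 13.6]
ft_force: [-0.0, -0.5, -1.7]
finger_gap: 44.5
```

Run:
```python
from fit import *
s=st()
plan(477.1,-39.4,2,13.6)
T=toolT();im=snapshot("wrist");crop(im,0,640,0,400,1.25,"w15.png")
```

```text
t 14.22 p [477.4 -40.3  20.4] rot [179.9  -0.2  13.6] F [-0.  -0.5 -1.7] T [ 0.1 -0.   0. ] gap 44.5
1 rows
(np.float64(-0.01), np.float64(-0.09), np.float64(1.84), np.float64(0.03))
```

View pics/w15.png

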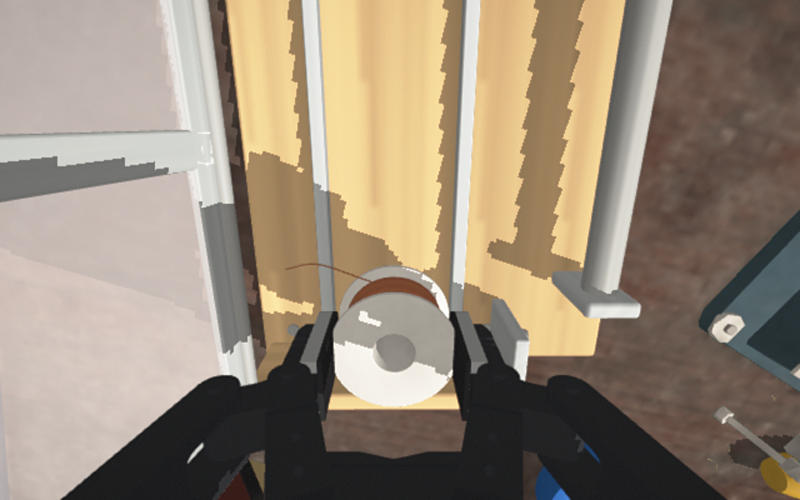

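Emit:
{"fn": "step_arm", "kwargs": {"plan": [{"grip":0,"tx":0,"ty":-0.1,"tz":0.6,"ax":0,"ay":0,"az":0},{"grip":0,"tx":0,"ty":0,"tz":0.6,"ax":0,"ay":0,"az":0},{"grip":0,"tx":0,"ty":0,"tz":0.5,"ax":0,"ay":0,"az":0},{"grip":0,"tx":0,"ty":0,"tz":0,"ax":0,"ay":0,"az":0},{"grip":0,"tx":0,"ty":0,"tz":0,"ax":0,"ay":0,"az":0},{"grip":0,"tx":0,"ty":0,"tz":0,"ax":0,"ay":0,"az":0}]}}

```text
time: 14.77
tool_pos: [475.1, -39.0, 1.1]
tcp_rot: [-180.0, 0.0, 13.6]
ft_force: [0.2, 0.6, -1.3]
finger_gap: 44.1
```

Emit:
{"fn": "step_arm", "kwargs": {"plan": [{"grip":0,"tx":0.1,"ty":0,"tz":0.15,"ax":0,"ay":0,"az":0},{"grip":0,"tx":0,"ty":0,"tz":0,"ax":0,"ay":0,"az":0},{"grip":0,"tx":0,"ty":0,"tz":0,"ax":0,"ay":0,"az":0},{"grip":0,"tx":0,"ty":0,"tz":0,"ax":0,"ay":0,"az":0}]}}

```text
time: 15.1
tool_pos: [476.4, -38.7, -0.2]
tcp_rot: [-180.0, 0.0, 13.6]
ft_force: [0.5, -0.7, -1.2]
finger_gap: 44.2
```

Emit:
{"fn": "step_arm", "kwargs": {"plan": [{"grip":0,"tx":0,"ty":0,"tz":0.15,"ax":0,"ay":0,"az":0},{"grip":0,"tx":0,"ty":0,"tz":0,"ax":0,"ay":0,"az":0},{"grip":0,"tx":0,"ty":0,"tz":0,"ax":0,"ay":0,"az":0},{"grip":0,"tx":0,"ty":0,"tz":0,"ax":0,"ay":0,"az":0}]}}

```text
time: 15.43
tool_pos: [476.7, -38.8, -1.2]
tcp_rot: [180.0, -0.0, 13.6]
ft_force: [-2.3, -0.6, 5.3]
finger_gap: 44.3
```

Emit:
{"fn": "step_arm", "kwargs": {"plan": [{"grip":6,"tx":0,"ty":0,"tz":0,"ax":0,"ay":0,"az":0},{"grip":6,"tx":0,"ty":0,"tz":0,"ax":0,"ay":0,"az":0},{"grip":6,"tx":0,"ty":0,"tz":0,"ax":0,"ay":0,"az":0},{"grip":6,"tx":0,"ty":0,"tz":-2.5,"ax":0,"ay":0,"az":0},{"grip":6,"tx":0.3,"ty":0,"tz":-3.5,"ax":0,"ay":0,"az":0},{"grip":6,"tx":0.6,"ty":0,"tz":-4,"ax":0,"ay":0,"az":0},{"grip":6,"tx":0.6,"ty":0,"tz":-4,"ax":0,"ay":0,"az":0},{"grip":6,"tx":0.6,"ty":0,"tz":-4,"ax":0,"ay":0,"az":0}]}}

```text
time: 16.1
tool_pos: [496.4, -33.6, 179.9]
tcp_rot: [-180.0, 0.0, 13.6]
ft_force: [0.9, -0.4, -0.6]
finger_gap: 59.9
```

Run:
```python
from fit import *
s=st()
T=toolT();im=snapshot("wrist");np.save("w16T.npy",T);crop(im,0,640,0,400,1.25,"w16.png")
plan(545,325,225,13.6)
```

```text
t 16.1 p [496.4 -33.6 179.9] rot [-180.     0.    13.6] F [ 0.9 -0.4 -0.6] T [ 0. -0. -0.] gap 59.9
10 rows
(np.float64(1.27), np.float64(-3.39), np.float64(-0.35), np.float64(0.0))
(np.float64(1.27), np.float64(-3.39), np.float64(-0.35), np.float64(0.0))
(np.float64(1.27), np.float64(-3.39), np.float64(-0.35), np.float64(0.0))
(np.float64(1.27), np.float64(-3.39), np.float64(-0.35), np.float64(0.0))
(np.float64(1.27), np.float64(-3.39), np.float64(-0.35), np.float64(0.0))
(np.float64(1.27), np.float64(-3.39), np.float64(-0.35), np.float64(0.0))
(np.float64(1.27), np.float64(-3.39), np.float64(-0.35), np.float64(0.0))
(np.float64(1.27), np.float64(-3.39), np.float64(-0.35), np.float64(0.0))
(np.float64(1.27), np.float64(-3.39), np.float64(-0.35), np.float64(0.0))
(np.float64(1.26), np.float64(-3.39), np.float64(-0.35), np.float64(0.0))
```

View pics/w16.png

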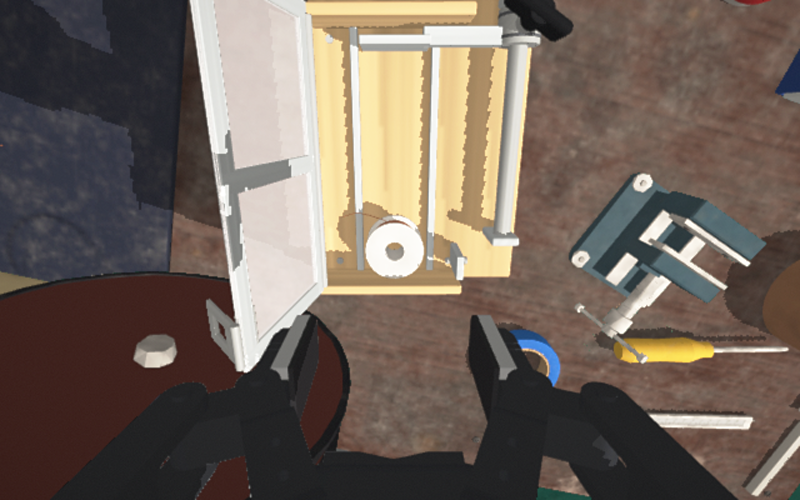

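Emit:
{"fn": "step_arm", "kwargs": {"plan": [{"grip":7,"tx":1.27,"ty":-1,"tz":-2.0,"ax":0,"ay":0,"az":0},{"grip":7,"tx":1.27,"ty":-3.4,"tz":-1,"ax":0,"ay":0,"az":0},{"grip":7,"tx":1.27,"ty":-3.4,"tz":-0.5,"ax":0,"ay":0,"az":0},{"grip":7,"tx":1.27,"ty":-3.4,"tz":0,"ax":0,"ay":0,"az":0},{"grip":7,"tx":1.27,"ty":-3.4,"tz":0,"ax":0,"ay":0,"az":0},{"grip":7,"tx":1.27,"ty":-3.4,"tz":0,"ax":0,"ay":0,"az":0},{"grip":7,"tx":1.27,"ty":-3.4,"tz":0,"ax":0,"ay":0,"az":0},{"grip":7,"tx":1.27,"ty":-3.4,"tz":0,"ax":0,"ay":0,"az":0}]}}

```text
time: 16.82
tool_pos: [537.0, 233.0, 212.8]
tcp_rot: [180.0, 0.0, 13.6]
ft_force: [-0.2, -0.0, 1.1]
finger_gap: 69.8
```

Emit:
{"fn": "step_arm", "kwargs": {"plan": [{"grip":7,"tx":1.27,"ty":-3.4,"tz":0,"ax":0,"ay":0,"az":0},{"grip":7,"tx":1.27,"ty":-3.4,"tz":0,"ax":0,"ay":0,"az":0},{"grip":7,"tx":-1,"ty":-1.8,"tz":2.5,"ax":0,"ay":0,"az":0},{"grip":7,"tx":-1,"ty":0,"tz":2.5,"ax":0,"ay":0,"az":0},{"grip":7,"tx":-1,"ty":0,"tz":2.5,"ax":0,"ay":0,"az":0},{"grip":7,"tx":0,"ty":0,"tz":0,"ax":0,"ay":0,"az":0},{"grip":7,"tx":0,"ty":0,"tz":0,"ax":0,"ay":0,"az":0},{"grip":7,"tx":0,"ty":0,"tz":0,"ax":0,"ay":0,"az":0}]}}

```text
time: 17.48
tool_pos: [513.6, 313.9, 139.9]
tcp_rot: [-180.0, -0.1, 13.6]
ft_force: [1.2, -0.2, -0.0]
finger_gap: 70.2
```

Run:
```python
from fit import *
s=st()
T=toolT();im=snapshot("wrist");np.save("w17T.npy",T);crop(im,0,640,0,400,1.25,"w17.png")
```

```text
t 17.48 p [513.6 313.9 139.9] rot [-180.    -0.1   13.6] F [ 1.2 -0.2 -0. ] T [ 0.  0. -0.] gap 70.2
```

View pics/w17.png

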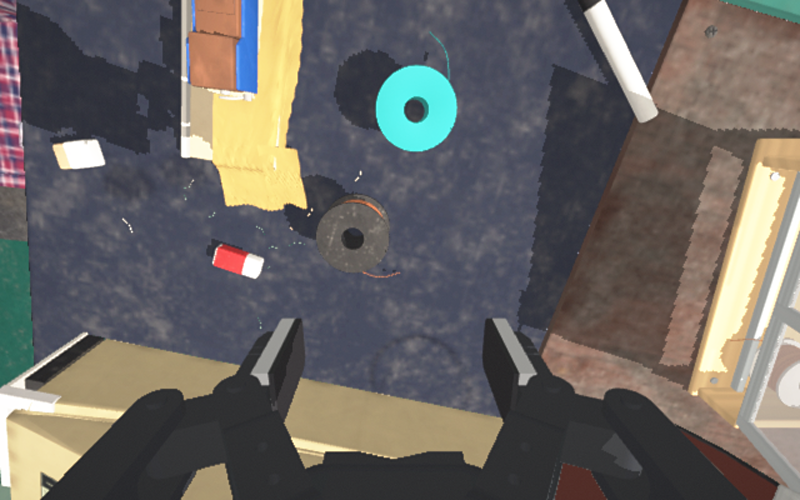

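Run:
```python
from fit import *
T=np.load("w17T.npy")
im=cv2.imread("pics/w17.png");cv2.imwrite("pics/w17c.png",cv2.resize(im[180:290,290:420],None,fx=5,fy=5))
p=px2w("wrist",np.array([[352.5,237]])/1.25,[36],T)[0];print(p)
plan(p[0],p[1],60,13.6)
```

```text
[508.8 343.   36. ]
3 rows
(np.float64(0.05), np.float64(-0.98), np.float64(2.69), np.float64(-0.0))
(np.float64(0.05), np.float64(-0.98), np.float64(2.69), np.float64(-0.0))
(np.float64(0.05), np.float64(-0.98), np.float64(2.69), np.float64(-0.0))
```

View pics/w17c.png

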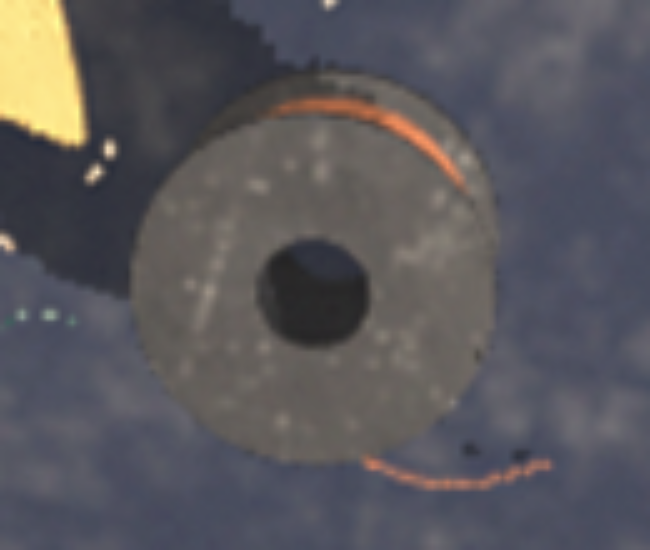

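Emit:
{"fn": "step_arm", "kwargs": {"plan": [{"grip":7,"tx":0.05,"ty":-1,"tz":2.7,"ax":0,"ay":0,"az":0},{"grip":7,"tx":0.05,"ty":-1,"tz":2.7,"ax":0,"ay":0,"az":0},{"grip":7,"tx":0.05,"ty":-0.95,"tz":2.7,"ax":0,"ay":0,"az":0},{"grip":7,"tx":0,"ty":0,"tz":0,"ax":0,"ay":0,"az":0},{"grip":7,"tx":0,"ty":0,"tz":0,"ax":0,"ay":0,"az":0},{"grip":7,"tx":0,"ty":0,"tz":0,"ax":0,"ay":0,"az":0},{"grip":7,"tx":0,"ty":0,"tz":0,"ax":0,"ay":0,"az":0}]}}

```text
time: 18.12
tool_pos: [509.3, 343.2, 60.6]
tcp_rot: [-179.9, -0.3, 13.6]
ft_force: [0.2, 0.9, 0.4]
finger_gap: 70.3
```

Run:
```python
from fit import *
s=st()
T=toolT();im=snapshot("wrist");np.save("w18T.npy",T);crop(im,160,480,100,400,2,"w18.png")
plan(508.7,342.8,-2,13.6)
```

```text
t 18.12 p [509.3 343.2  60.6] rot [-179.9   -0.3   13.6] F [0.2 0.9 0.4] T [ 0.  0. -0.] gap 70.3
2 rows
(np.float64(-0.02), np.float64(0.01), np.float64(3.12), np.float64(-0.01))
(np.float64(-0.02), np.float64(0.01), np.float64(3.12), np.float64(-0.01))
```

View pics/w18.png

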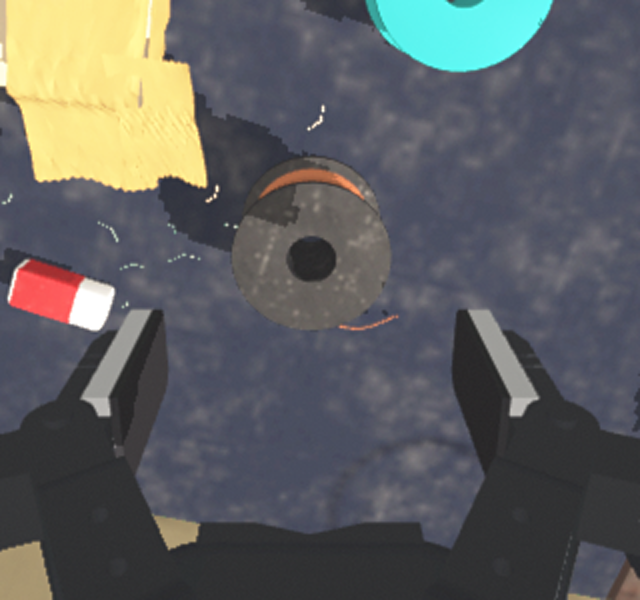

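Emit:
{"fn": "step_arm", "kwargs": {"plan": [{"grip":6.5,"tx":0,"ty":0,"tz":3,"ax":0,"ay":0,"az":0},{"grip":6.5,"tx":0,"ty":0,"tz":2.2,"ax":0,"ay":0,"az":0},{"grip":6.5,"tx":0,"ty":0,"tz":0.8,"ax":0,"ay":0,"az":0},{"grip":6.5,"tx":0,"ty":0,"tz":0,"ax":0,"ay":0,"az":0},{"grip":6.5,"tx":0,"ty":0,"tz":0,"ax":0,"ay":0,"az":0},{"grip":6.5,"tx":0,"ty":0,"tz":0,"ax":0,"ay":0,"az":0},{"grip":6.5,"tx":0,"ty":0,"tz":0,"ax":0,"ay":0,"az":0}]}}

```text
time: 18.75
tool_pos: [508.4, 343.5, -0.5]
tcp_rot: [-179.9, -0.2, 13.6]
ft_force: [0.3, 0.3, -1.2]
finger_gap: 65.1
```

Run:
```python
from fit import *
s=st()
plan(508.7,342.8,-3,13.6)
```

```text
t 18.75 p [508.4 343.5  -0.5] rot [-179.9   -0.2   13.6] F [ 0.3  0.3 -1.2] T [-0.  0. -0.] gap 65.1
1 rows
(np.float64(0.01), np.float64(0.07), np.float64(0.25), np.float64(0.02))
```

Emit:
{"fn": "step_arm", "kwargs": {"plan": [{"grip":0,"tx":0,"ty":0,"tz":0.2,"ax":0,"ay":0,"az":0},{"grip":0,"tx":0,"ty":0,"tz":0,"ax":0,"ay":0,"az":0},{"grip":0,"tx":0,"ty":0,"tz":0,"ax":0,"ay":0,"az":0},{"grip":0,"tx":0,"ty":0,"tz":0,"ax":0,"ay":0,"az":0},{"grip":0,"tx":0,"ty":0,"tz":0,"ax":0,"ay":0,"az":0}], "newtons": 60}}

```text
time: 19.17
tool_pos: [508.2, 343.4, -2.9]
tcp_rot: [-180.0, -0.2, 13.6]
ft_force: [-0.7, 0.1, 6.0]
finger_gap: 48.9
```

Emit:
{"fn": "step_arm", "kwargs": {"plan": [{"grip":0,"tx":0,"ty":0,"tz":-1.5,"ax":0,"ay":0,"az":0},{"grip":0,"tx":0.3,"ty":0,"tz":-3,"ax":0,"ay":0,"az":0},{"grip":0,"tx":0.3,"ty":0,"tz":-3,"ax":0,"ay":0,"az":0},{"grip":0,"tx":0.3,"ty":0,"tz":-3,"ax":0,"ay":0,"az":0},{"grip":0,"tx":0.3,"ty":0,"tz":-3,"ax":0,"ay":0,"az":0},{"grip":0,"tx":0.3,"ty":0,"tz":-3,"ax":0,"ay":0,"az":0},{"grip":0,"tx":0.3,"ty":0,"tz":-3,"ax":0,"ay":0,"az":0},{"grip":0,"tx":0,"ty":0,"tz":0,"ax":0,"ay":0,"az":0}]}}

```text
time: 19.83
tool_pos: [528.1, 348.8, 199.1]
tcp_rot: [-179.8, -0.7, 13.6]
ft_force: [1.2, 0.5, 1.6]
finger_gap: 48.9
```

Run:
```python
from fit import *
s=st();q=np.load("q.npy");t=C2W(q,[[-24,0,6]])[0];print(t)
im=snapshot("wrist");crop(im,160,480,100,400,2,"w19.png")
plan(t[0]+5,t[1],200,13.6,maxmm=38)
```

```text
t 19.83 p [528.1 348.8 199.1] rot [-179.8   -0.7   13.6] F [1.2 0.5 1.6] T [ 0.1 -0.   0. ] gap 48.9
[525.7 -27.6   6. ]
10 rows
(np.float64(-0.85), np.float64(3.66), np.float64(-0.04), np.float64(0.0))
(np.float64(-0.85), np.float64(3.66), np.float64(-0.04), np.float64(0.0))
(np.float64(-0.85), np.float64(3.66), np.float64(-0.04), np.float64(0.0))
(np.float64(-0.85), np.float64(3.66), np.float64(-0.04), np.float64(0.0))
(np.float64(-0.85), np.float64(3.66), np.float64(-0.04), np.float64(0.0))
(np.float64(-0.85), np.float64(3.66), np.float64(-0.04), np.float64(0.0))
(np.float64(-0.85), np.float64(3.66), np.float64(-0.04), np.float64(0.0))
(np.float64(-0.85), np.float64(3.66), np.float64(-0.04), np.float64(0.0))
(np.float64(-0.85), np.float64(3.66), np.float64(-0.04), np.float64(0.0))
(np.float64(-0.85), np.float64(3.66), np.float64(-0.04), np.float64(0.0))
```

View pics/w19.png

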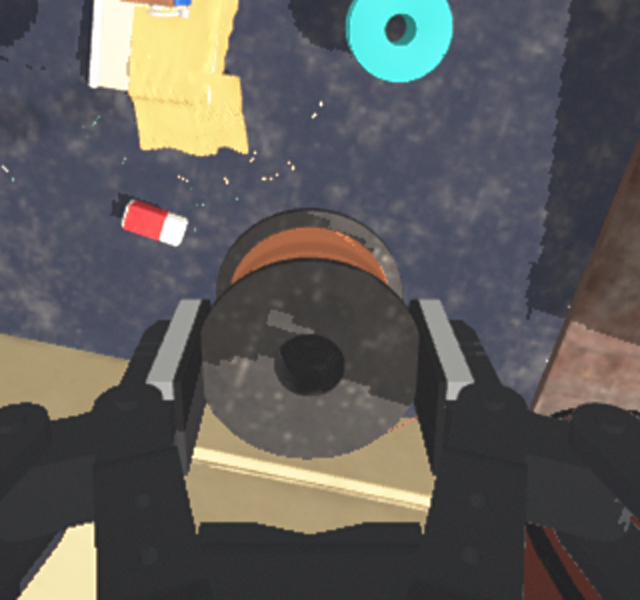

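Emit:
{"fn": "step_arm", "kwargs": {"plan": [{"grip":0,"tx":-0.8,"ty":3.66,"tz":-0.3,"ax":0,"ay":0,"az":0},{"grip":0,"tx":-0.8,"ty":3.66,"tz":-0.3,"ax":0,"ay":0,"az":0},{"grip":0,"tx":-0.8,"ty":3.66,"tz":0,"ax":0,"ay":0,"az":0},{"grip":0,"tx":-0.8,"ty":3.66,"tz":0,"ax":0,"ay":0,"az":0},{"grip":0,"tx":-0.8,"ty":3.66,"tz":0,"ax":0,"ay":0,"az":0},{"grip":0,"tx":-0.8,"ty":3.66,"tz":0,"ax":0,"ay":0,"az":0},{"grip":0,"tx":-0.8,"ty":3.66,"tz":0,"ax":0,"ay":0,"az":0},{"grip":0,"tx":-0.8,"ty":3.66,"tz":0,"ax":0,"ay":0,"az":0}]}}

```text
time: 20.55
tool_pos: [529.9, 45.6, 194.8]
tcp_rot: [-180.0, 0.1, 13.6]
ft_force: [1.3, -0.3, -1.0]
finger_gap: 48.8
```

Emit:
{"fn": "step_arm", "kwargs": {"plan": [{"grip":0,"tx":-0.8,"ty":3.66,"tz":0,"ax":0,"ay":0,"az":0},{"grip":0,"tx":-0.8,"ty":3.66,"tz":0,"ax":0,"ay":0,"az":0},{"grip":0,"tx":0,"ty":0,"tz":0,"ax":0,"ay":0,"az":0},{"grip":0,"tx":0,"ty":0,"tz":0,"ax":0,"ay":0,"az":0},{"grip":0,"tx":0,"ty":0,"tz":0,"ax":0,"ay":0,"az":0}]}}

```text
time: 20.97
tool_pos: [532.1, -27.4, 195.1]
tcp_rot: [-179.9, 0.1, 13.6]
ft_force: [0.0, 0.2, -0.4]
finger_gap: 49.0
```

Run:
```python
from fit import *
s=st();q=np.load("q.npy");t=C2W(q,[[-19,0,6]])[0];print(t)
T=toolT();im=snapshot("wrist");np.save("w20T.npy",T);crop(im,0,640,0,400,1.25,"w20.png")
plan(t[0],t[1],85,13.6)
```

```text
t 20.97 p [532.1 -27.4 195.1] rot [-179.9    0.1   13.6] F [ 0.   0.2 -0.4] T [ 0. -0.  0.] gap 49.0
[530.5 -26.5   6. ]
3 rows
(np.float64(-0.05), np.float64(-0.02), np.float64(3.68), np.float64(0.02))
(np.float64(-0.05), np.float64(-0.02), np.float64(3.68), np.float64(0.02))
(np.float64(-0.05), np.float64(-0.02), np.float64(3.68), np.float64(0.02))
```

View pics/w20.png

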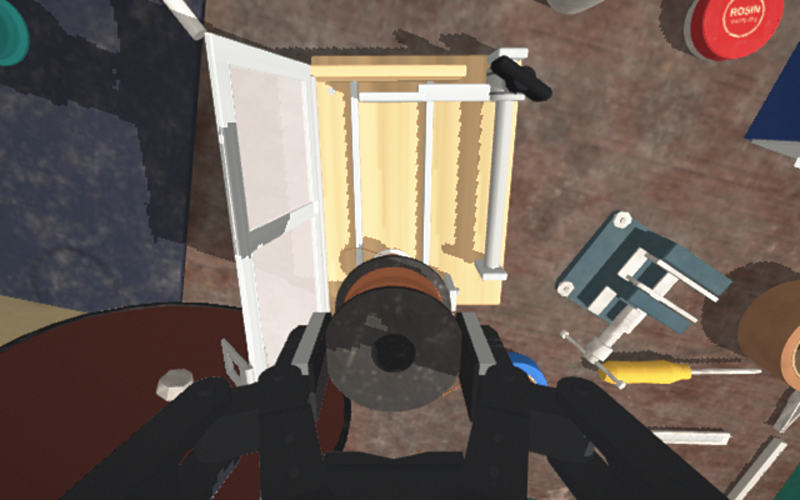

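Emit:
{"fn": "step_arm", "kwargs": {"plan": [{"grip":0,"tx":-0.05,"ty":0,"tz":3.6,"ax":0,"ay":0,"az":0},{"grip":0,"tx":-0.05,"ty":0,"tz":3.6,"ax":0,"ay":0,"az":0},{"grip":0,"tx":-0.05,"ty":0,"tz":3.6,"ax":0,"ay":0,"az":0},{"grip":0,"tx":0,"ty":0,"tz":3,"ax":0,"ay":0,"az":0},{"grip":0,"tx":0,"ty":0,"tz":0,"ax":0,"ay":0,"az":0},{"grip":0,"tx":0,"ty":0,"tz":0,"ax":0,"ay":0,"az":0},{"grip":0,"tx":0,"ty":0,"tz":0,"ax":0,"ay":0,"az":0}]}}

```text
time: 21.6
tool_pos: [532.6, -27.2, 60.2]
tcp_rot: [180.0, -0.1, 13.7]
ft_force: [0.9, -0.1, 0.0]
finger_gap: 49.1
```

Run:
```python
from fit import *
s=st();q=np.load("q.npy");t=C2W(q,[[-19,0,6]])[0]
im=snapshot("wrist");crop(im,0,640,0,400,1.25,"w21.png")
plan(t[0],t[1],6,13.6)
```

```text
t 21.6 p [532.6 -27.2  60.2] rot [180.   -0.1  13.7] F [ 0.9 -0.1  0. ] T [ 0. -0. -0.] gap 49.1
2 rows
(np.float64(-0.13), np.float64(-0.09), np.float64(2.75), np.float64(0.04))
(np.float64(-0.13), np.float64(-0.09), np.float64(2.75), np.float64(0.04))
```

View pics/w21.png

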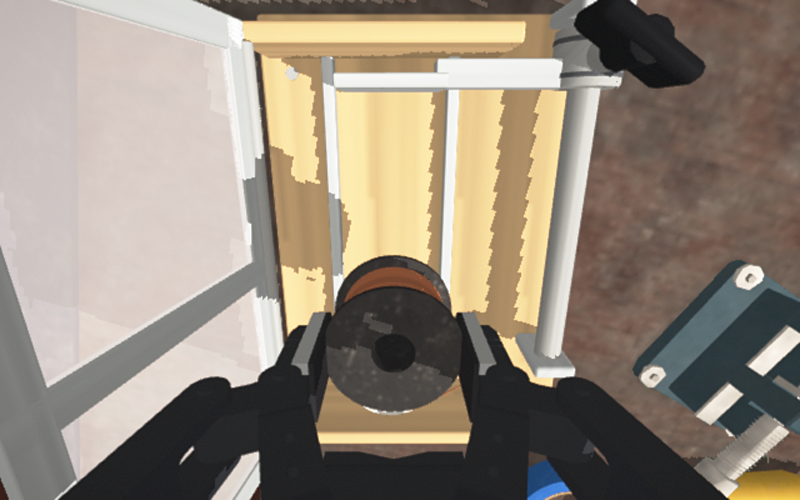

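Emit:
{"fn": "step_arm", "kwargs": {"plan": [{"grip":0,"tx":-0.1,"ty":-0.05,"tz":2.5,"ax":0,"ay":0,"az":0},{"grip":0,"tx":-0.1,"ty":0,"tz":2,"ax":0,"ay":0,"az":0},{"grip":0,"tx":0,"ty":0,"tz":0.5,"ax":0,"ay":0,"az":0},{"grip":0,"tx":0,"ty":0,"tz":0,"ax":0,"ay":0,"az":0},{"grip":0,"tx":0,"ty":0,"tz":0,"ax":0,"ay":0,"az":0},{"grip":0,"tx":0,"ty":0,"tz":0,"ax":0,"ay":0,"az":0}]}}

```text
time: 22.15
tool_pos: [531.2, -28.2, 10.6]
tcp_rot: [179.9, -0.2, 13.6]
ft_force: [-0.0, -0.5, -0.5]
finger_gap: 49.0
```

Emit:
{"fn": "step_arm", "kwargs": {"plan": [{"grip":0,"tx":0,"ty":0,"tz":0.2,"ax":0,"ay":0,"az":0},{"grip":0,"tx":0,"ty":0,"tz":0.2,"ax":0,"ay":0,"az":0},{"grip":0,"tx":0,"ty":0,"tz":0,"ax":0,"ay":0,"az":0},{"grip":0,"tx":0,"ty":0,"tz":0,"ax":0,"ay":0,"az":0},{"grip":0,"tx":0,"ty":0,"tz":0,"ax":0,"ay":0,"az":0}]}}

```text
time: 22.57
tool_pos: [529.3, -28.0, 4.4]
tcp_rot: [-180.0, 0.0, 13.6]
ft_force: [0.2, -0.2, -0.3]
finger_gap: 49.0
```

Emit:
{"fn": "step_arm", "kwargs": {"plan": [{"grip":0,"tx":0,"ty":-0.1,"tz":0.15,"ax":0,"ay":0,"az":0},{"grip":0,"tx":0,"ty":0,"tz":0.1,"ax":0,"ay":0,"az":0},{"grip":0,"tx":0,"ty":0,"tz":0,"ax":0,"ay":0,"az":0},{"grip":0,"tx":0,"ty":0,"tz":0,"ax":0,"ay":0,"az":0},{"grip":0,"tx":0,"ty":0,"tz":0,"ax":0,"ay":0,"az":0}]}}

```text
time: 22.98
tool_pos: [529.4, -27.0, 2.8]
tcp_rot: [180.0, -0.0, 13.6]
ft_force: [-5.0, 0.2, 9.2]
finger_gap: 48.8
```

Contact with the floor (9 N). Release and lift.

Emit:
{"fn": "step_arm", "kwargs": {"plan": [{"grip":6.3,"tx":0,"ty":0,"tz":0,"ax":0,"ay":0,"az":0},{"grip":6.3,"tx":0,"ty":0,"tz":0,"ax":0,"ay":0,"az":0},{"grip":6.3,"tx":0,"ty":0,"tz":0,"ax":0,"ay":0,"az":0},{"grip":6.3,"tx":0,"ty":0,"tz":-2.5,"ax":0,"ay":0,"az":0},{"grip":6.3,"tx":0.6,"ty":0,"tz":-3.5,"ax":0,"ay":0,"az":0},{"grip":6.3,"tx":0.6,"ty":0,"tz":-4,"ax":0,"ay":0,"az":0},{"grip":6.3,"tx":0.6,"ty":0,"tz":-4,"ax":0,"ay":0,"az":0},{"grip":6.3,"tx":0.6,"ty":0,"tz":-4,"ax":0,"ay":0,"az":0}]}}

```text
time: 23.65
tool_pos: [552.1, -21.2, 183.3]
tcp_rot: [-180.0, 0.0, 13.6]
ft_force: [0.7, -0.8, 0.3]
finger_gap: 63.0
```

Run:
```python
from fit import *
s=st()
T=toolT();im=snapshot("wrist");np.save("w22T.npy",T);crop(im,0,640,0,400,1.25,"w22.png")
im=snapshot("top");crop(im,120,420,140,340,2.6,"t22.png")
```

```text
t 23.65 p [552.1 -21.2 183.3] rot [-180.     0.    13.6] F [ 0.7 -0.8  0.3] T [ 0.  -0.1  0. ] gap 63.0
```

View pics/w22.png

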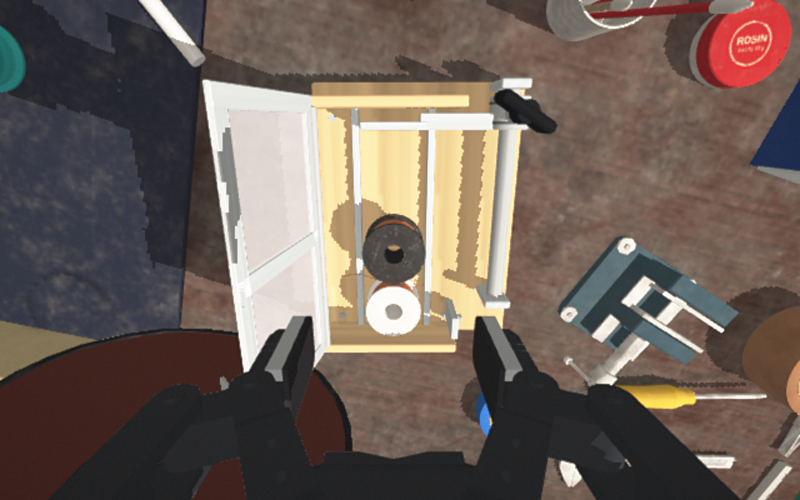

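View pics/t22.png

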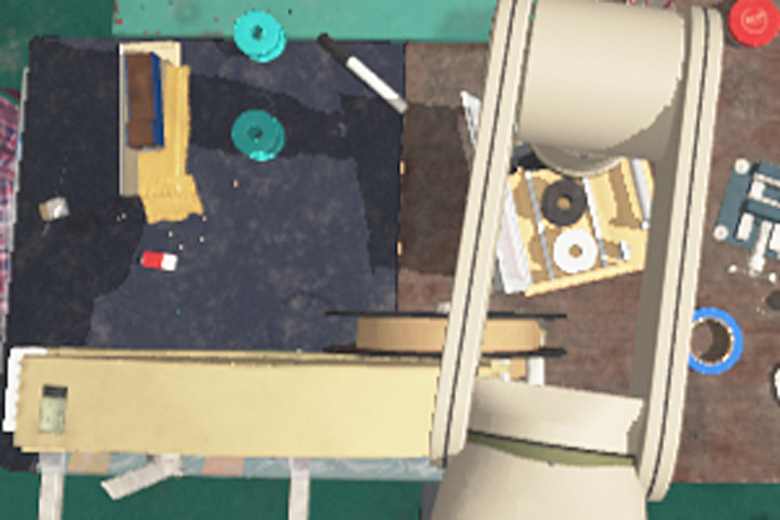

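Run:
```python
from fit import *
plan(656,-86.5,130,72.2)
```

```text
9 rows
(np.float64(0.89), np.float64(0.96), np.float64(0.67), np.float64(-6.51))
(np.float64(0.78), np.float64(1.05), np.float64(0.67), np.float64(-6.51))
(np.float64(0.65), np.float64(1.13), np.float64(0.67), np.float64(-6.51))
(np.float64(0.52), np.float64(1.2), np.float64(0.67), np.float64(-6.51))
(np.float64(0.38), np.float64(1.25), np.float64(0.67), np.float64(-6.51))
(np.float64(0.24), np.float64(1.29), np.float64(0.67), np.float64(-6.51))
(np.float64(0.09), np.float64(1.3), np.float64(0.67), np.float64(-6.51))
(np.float64(-0.06), np.float64(1.31), np.float64(0.67), np.float64(-6.51))
(np.float64(-0.21), np.float64(1.29), np.float64(0.67), np.float64(-6.51))
```

Emit:
{"fn": "step_arm", "kwargs": {"plan": [{"grip":5,"tx":0.9,"ty":0.95,"tz":0.6,"ax":0,"ay":0,"az":-6.5},{"grip":5,"tx":0.8,"ty":1.05,"tz":0.6,"ax":0,"ay":0,"az":-6.5},{"grip":5,"tx":0.65,"ty":1.13,"tz":0.6,"ax":0,"ay":0,"az":-6.5},{"grip":5,"tx":0.5,"ty":1.2,"tz":0.6,"ax":0,"ay":0,"az":-6.5},{"grip":5,"tx":0.4,"ty":1.25,"tz":0.6,"ax":0,"ay":0,"az":-6.5},{"grip":5,"tx":0.25,"ty":1.3,"tz":0.6,"ax":0,"ay":0,"az":-6.5},{"grip":5,"tx":0.1,"ty":1.3,"tz":0.6,"ax":0,"ay":0,"az":-6.5},{"grip":5,"tx":-0.05,"ty":1.3,"tz":0.6,"ax":0,"ay":0,"az":-6.5}]}}

```text
time: 24.42
tool_pos: [640.5, -78.9, 132.8]
tcp_rot: [-180.0, 0.0, 65.9]
ft_force: [-0.1, 0.7, 0.1]
finger_gap: 49.8
```

Emit:
{"fn": "step_arm", "kwargs": {"plan": [{"grip":5,"tx":-0.2,"ty":1.3,"tz":0.6,"ax":0,"ay":0,"az":-6.5},{"grip":5,"tx":0,"ty":0,"tz":0,"ax":0,"ay":0,"az":0},{"grip":5,"tx":0,"ty":0,"tz":0,"ax":0,"ay":0,"az":0},{"grip":5,"tx":0,"ty":0,"tz":0,"ax":0,"ay":0,"az":0},{"grip":5,"tx":0,"ty":0,"tz":0,"ax":0,"ay":0,"az":0}]}}

```text
time: 24.83
tool_pos: [650.9, -85.3, 128.2]
tcp_rot: [180.0, -0.0, 72.0]
ft_force: [0.3, -0.1, 0.4]
finger_gap: 50.1
```

Run:
```python
from fit import *
s=st()
T=toolT();im=snapshot("wrist");np.save("w23T.npy",T);crop(im,160,480,150,390,2.5,"w23.png")
plan(656,-86.5,40,72.2)
q=np.load("q.npy");print((w2px("wrist",C2W(q,[[88,-88,80]]),T)-[160,150])*2.5)
```

```text
t 24.83 p [650.9 -85.3 128.2] rot [180.  -0.  72.] F [ 0.3 -0.1  0.4] T [0. 0. 0.] gap 50.1
3 rows
(np.float64(0.01), np.float64(0.17), np.float64(2.95), np.float64(-0.06))
(np.float64(0.01), np.float64(0.17), np.float64(2.95), np.float64(-0.06))
(np.float64(0.01), np.float64(0.17), np.float64(2.95), np.float64(-0.06))
[[404.2 162.2]]
```

View pics/w23.png

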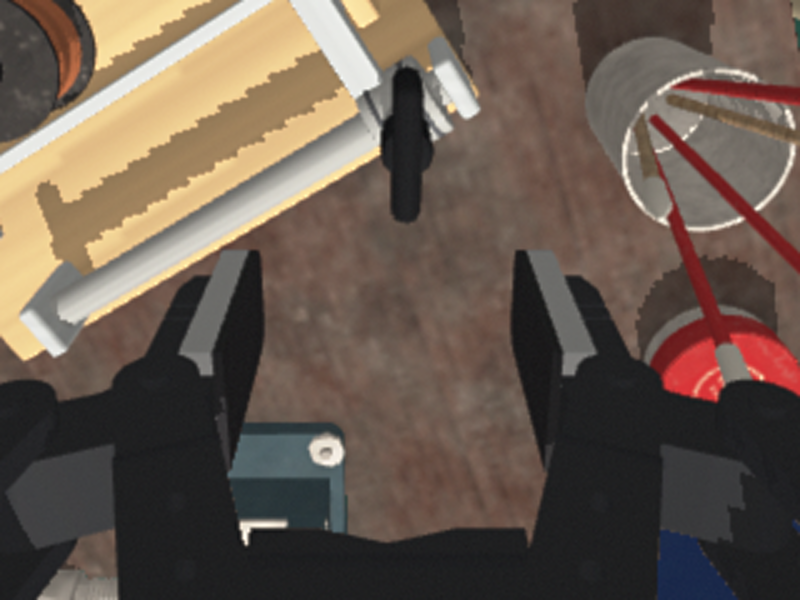

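Run:
```python
from fit import *
def ray(T,uv):
    K,P=camT("wrist",T); d=P[:3,:3]@np.linalg.inv(K)@np.r_[uv,1]; return P[:3,3],d/np.linalg.norm(d)
T5=np.eye(4);T5[:3,:3]=Rn.from_euler('xyz',[180,-.1,72.3],degrees=True).as_matrix();T5[:3,3]=[658,-83.4,55.7]
T=np.load("w23T.npy")
o1,d1=ray(T5,[584,384]);o2,d2=ray(T,[454,294])
A=np.c_[d1,-d2];s=np.linalg.lstsq(A,o2-o1,rcond=None)[0];p=(o1+s[0]*d1+o2+s[1]*d2)/2;print(p,np.linalg.norm(o1+s[0]*d1-o2-s[1]*d2))
t=np.linalg.inv(T5)@np.r_[p,1];print("in tool",t)
```

```text
[ 722.7 -112.8  152.5] 25.031398214535017
in tool [ -8.2  70.6 -96.8   1. ]
```

Emit:
{"fn": "step_arm", "kwargs": {"plan": [{"grip":4.5,"tx":0.05,"ty":0.1,"tz":2.5,"ax":0,"ay":0,"az":0},{"grip":4.5,"tx":0.05,"ty":0.1,"tz":2.5,"ax":0,"ay":0,"az":0},{"grip":4.5,"tx":0,"ty":0.1,"tz":2,"ax":0,"ay":0,"az":0},{"grip":4.5,"tx":0,"ty":0,"tz":1,"ax":0,"ay":0,"az":0},{"grip":4.5,"tx":0,"ty":0,"tz":0,"ax":0,"ay":0,"az":0},{"grip":4.5,"tx":0,"ty":0,"tz":0,"ax":0,"ay":0,"az":0},{"grip":4.5,"tx":0,"ty":0,"tz":0,"ax":0,"ay":0,"az":0}]}}

```text
time: 25.47
tool_pos: [655.5, -85.9, 49.8]
tcp_rot: [179.8, -0.0, 72.1]
ft_force: [0.5, 0.1, 0.4]
finger_gap: 44.9
```

Run:
```python
from fit import *
s=st()
T=toolT();im=snapshot("wrist");np.save("w24T.npy",T);crop(im,160,480,150,390,2.5,"w24.png")
plan(656,-86.5,38,72.2)
```

```text
t 25.47 p [655.5 -85.9  49.8] rot [179.8  -0.   72.1] F [0.5 0.1 0.4] T [ 0.  -0.  -0.1] gap 44.9
1 rows
(np.float64(-0.05), np.float64(0.04), np.float64(1.22), np.float64(-0.08))
```

View pics/w24.png

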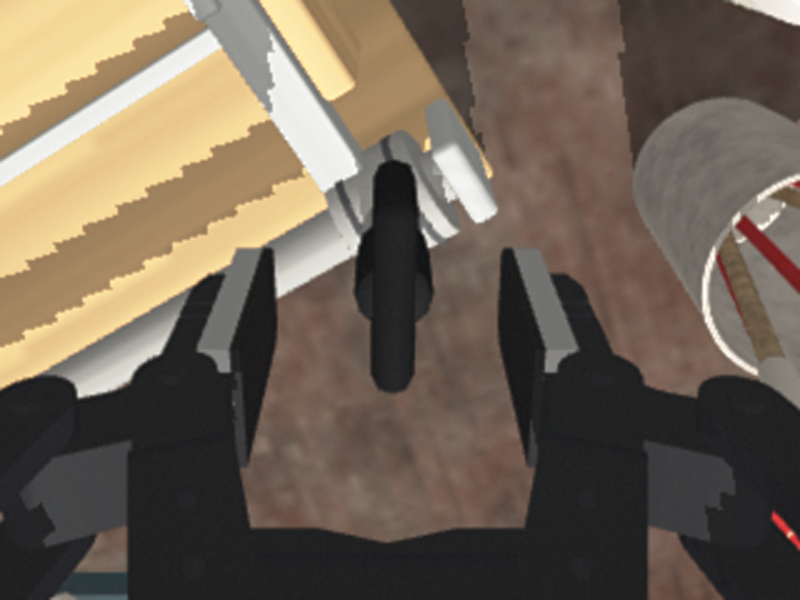

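Emit:
{"fn": "step_arm", "kwargs": {"plan": [{"grip":4.5,"tx":0,"ty":0.1,"tz":0.7,"ax":0,"ay":0,"az":0},{"grip":4.5,"tx":0,"ty":0,"tz":0.4,"ax":0,"ay":0,"az":0},{"grip":4.5,"tx":0,"ty":0,"tz":0,"ax":0,"ay":0,"az":0},{"grip":4.5,"tx":0,"ty":0,"tz":0,"ax":0,"ay":0,"az":0}]}}

```text
time: 25.85
tool_pos: [654.8, -85.9, 36.3]
tcp_rot: [-179.9, 0.0, 72.1]
ft_force: [1.0, 0.7, -0.2]
finger_gap: 44.8
```

Emit:
{"fn": "step_arm", "kwargs": {"plan": [{"grip":0,"tx":0,"ty":0,"tz":0,"ax":0,"ay":0,"az":0},{"grip":0,"tx":0,"ty":0,"tz":0,"ax":0,"ay":0,"az":0},{"grip":0,"tx":0,"ty":0,"tz":0,"ax":0,"ay":0,"az":0},{"grip":0,"tx":0,"ty":0,"tz":0,"ax":0,"ay":0,"az":0},{"grip":0,"tx":0,"ty":0,"tz":0,"ax":0,"ay":0,"az":0},{"grip":0,"tx":0,"ty":0,"tz":0,"ax":0,"ay":0,"az":0}], "newtons": 60}}

```text
time: 26.35
tool_pos: [655.6, -86.2, 37.2]
tcp_rot: [180.0, 0.0, 72.1]
ft_force: [0.1, -0.6, 1.9]
finger_gap: 7.5
```

Run:
```python
from fit import *
s=st();q=np.load("q.npy");d=s['tool_pos'][:2]-q[:2];c,n=np.cos(q[2]),np.sin(q[2]);print(c*d[0]+n*d[1],-n*d[0]+c*d[1])
im=snapshot("wrist");crop(im,160,480,150,390,2.5,"w25.png")
```

```text
t 26.35 p [655.6 -86.2  37.2] rot [180.    0.   72.1] F [ 0.1 -0.6  1.9] T [-0.1 -0.1 -0.1] gap 7.5
88.4360582499207 -87.54440277213907
```

View pics/w25.png

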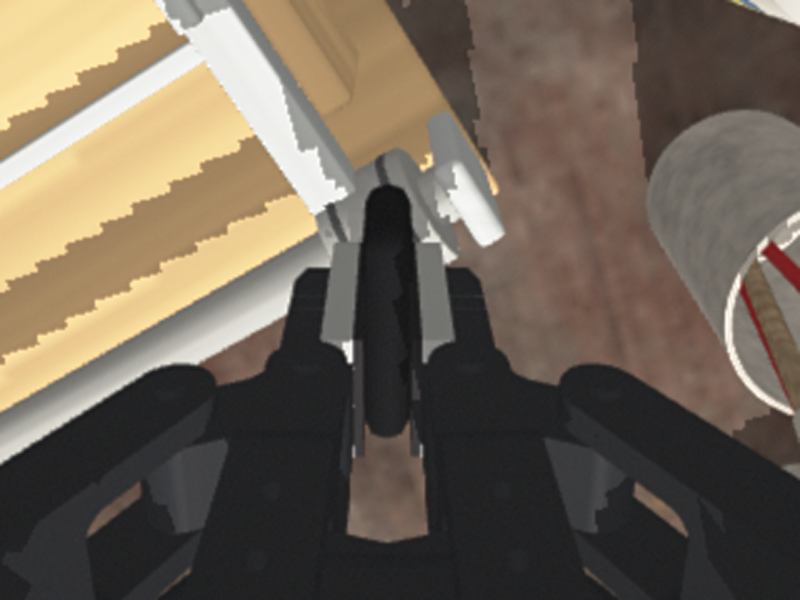

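Emit:
{"fn": "step_arm", "kwargs": {"plan": [{"grip":0,"tx":-0.57,"ty":-0.94,"tz":0,"ax":0,"ay":0,"az":0},{"grip":0,"tx":-0.57,"ty":-0.94,"tz":0,"ax":0,"ay":0,"az":0},{"grip":0,"tx":-0.57,"ty":-0.94,"tz":0,"ax":0,"ay":0,"az":0},{"grip":0,"tx":-0.57,"ty":-0.94,"tz":0,"ax":0,"ay":0,"az":0},{"grip":0,"tx":-0.57,"ty":-0.94,"tz":0,"ax":0,"ay":0,"az":0},{"grip":0,"tx":-0.3,"ty":-0.5,"tz":0,"ax":0,"ay":0,"az":0},{"grip":0,"tx":0,"ty":0,"tz":0,"ax":0,"ay":0,"az":0},{"grip":0,"tx":0,"ty":0,"tz":0,"ax":0,"ay":0,"az":0}]}}

```text
time: 27.07
tool_pos: [596.3, -100.7, 37.2]
tcp_rot: [180.0, 0.0, 72.1]
ft_force: [-0.5, -4.5, 2.1]
finger_gap: 7.8
```

```bash
cat >> fit.py <<'E'
def W2C(p):
    q=np.load("q.npy");d=p[:2]-q[:2];c,n=np.cos(q[2]),np.sin(q[2]);return np.array([c*d[0]+n*d[1],-n*d[0]+c*d[1]])
E
python3 - <<'E'
from fit import *
s=st();print(W2C(s['tool_pos']),W2C(s['ft_force']+np.r_[np.load("q.npy")[:2],0]))
im=snapshot("wrist");crop(im,0,640,0,400,1.25,"w26.png")
E
```

```text
t 27.07 p [ 596.3 -100.7   37.2] rot [180.    0.   72.1] F [-0.5 -4.5  2.1] T [-0.7 -0.  -0.1] gap 7.8
[ 27.4 -87.6] [-1.5 -4.3]
```

View pics/w26.png

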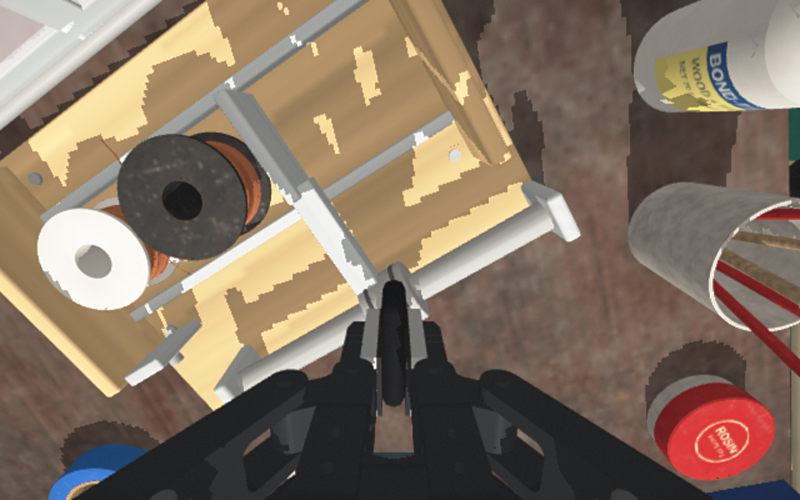

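Emit:
{"fn": "step_arm", "kwargs": {"plan": [{"grip":0,"tx":-0.16,"ty":-0.26,"tz":0,"ax":0,"ay":0,"az":0},{"grip":0,"tx":-0.16,"ty":-0.26,"tz":0,"ax":0,"ay":0,"az":0},{"grip":0,"tx":-0.16,"ty":-0.26,"tz":0,"ax":0,"ay":0,"az":0},{"grip":0,"tx":-0.16,"ty":-0.26,"tz":0,"ax":0,"ay":0,"az":0},{"grip":0,"tx":-0.16,"ty":-0.26,"tz":0,"ax":0,"ay":0,"az":0},{"grip":0,"tx":0,"ty":0,"tz":0,"ax":0,"ay":0,"az":0}]}}

```text
time: 27.62
tool_pos: [582.1, -104.1, 37.2]
tcp_rot: [179.9, 0.0, 72.1]
ft_force: [0.9, -5.6, 2.5]
finger_gap: 7.7
```

```bash
cat > pf.py <<'E'
from fit import *
s=st();q=np.load("q.npy");print(W2C(s['tool_pos']),W2C(s['ft_force']+np.r_[q[:2],0]))
E
python3 pf.py
```

```text
t 27.62 p [ 582.1 -104.1   37.2] rot [179.9   0.   72.1] F [ 0.9 -5.6  2.5] T [-0.9 -0.2 -0.1] gap 7.7
[ 12.8 -87.6] [-0.5 -5.6]
```

Emit:
{"fn": "step_arm", "kwargs": {"plan": [{"grip":0,"tx":-0.1,"ty":-0.17,"tz":0,"ax":0,"ay":0,"az":0},{"grip":0,"tx":-0.1,"ty":-0.17,"tz":0,"ax":0,"ay":0,"az":0},{"grip":0,"tx":0,"ty":0,"tz":0,"ax":0,"ay":0,"az":0},{"grip":0,"tx":0,"ty":0,"tz":0,"ax":0,"ay":0,"az":0}]}}

```text
time: 27.95
tool_pos: [578.8, -104.9, 37.2]
tcp_rot: [179.9, 0.0, 72.1]
ft_force: [3.1, -5.2, -1.0]
finger_gap: 7.4
```

```bash
python3 pf.py
python3 - <<'E'
from fit import *
im=snapshot("wrist");crop(im,0,640,0,400,1.25,"w27.png")
E
```

```text
t 27.95 p [ 578.8 -104.9   37.2] rot [179.9   0.   72.1] F [ 3.1 -5.2 -1. ] T [-0.8 -0.5 -0.1] gap 7.4
[  9.4 -87.6] [ 1.8 -5.8]
```

View pics/w27.png

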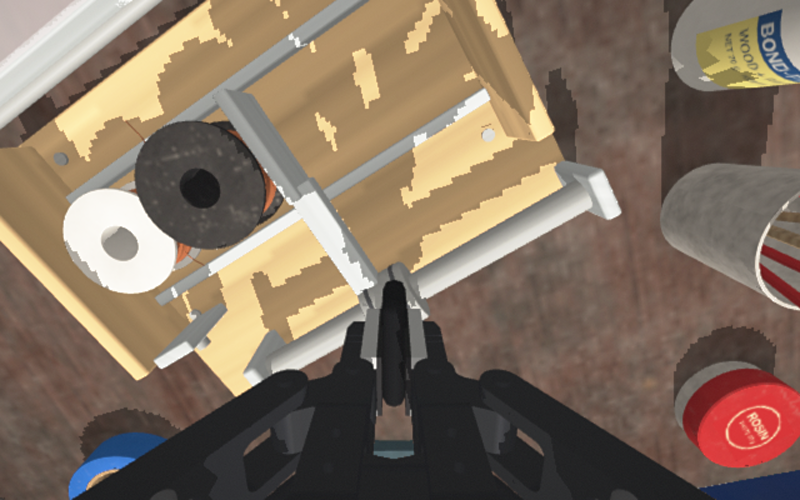

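Contact with the black spool beginning. Continue.

Emit:
{"fn": "step_arm", "kwargs": {"plan": [{"grip":0,"tx":-0.1,"ty":-0.17,"tz":0,"ax":0,"ay":0,"az":0},{"grip":0,"tx":-0.1,"ty":-0.17,"tz":0,"ax":0,"ay":0,"az":0},{"grip":0,"tx":0,"ty":0,"tz":0,"ax":0,"ay":0,"az":0},{"grip":0,"tx":0,"ty":0,"tz":0,"ax":0,"ay":0,"az":0}]}}

```text
time: 28.33
tool_pos: [578.1, -105.1, 37.4]
tcp_rot: [179.5, -0.1, 72.1]
ft_force: [19.6, -2.9, -11.8]
finger_gap: 7.9
```

```bash
python3 pf.py
```

```text
t 28.33 p [ 578.1 -105.1   37.4] rot [179.5  -0.1  72.1] F [ 19.6  -2.9 -11.8] T [-0.4 -3.2 -0.2] gap 7.9
[  8.7 -87.6] [18.3 -7.5]
```

Run:
```python
from fit import *
im=snapshot("wrist");crop(im,20,260,60,260,3.3,"w28.png")
```

```text
(no output)
```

View pics/w28.png

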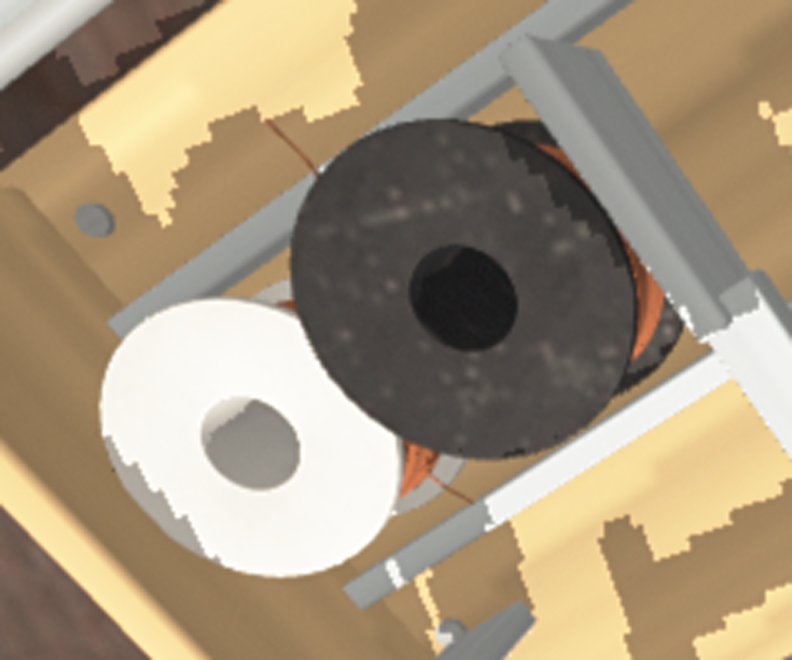

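Emit:
{"fn": "step_arm", "kwargs": {"plan": [{"grip":0,"tx":0,"ty":0,"tz":0,"ax":0,"ay":0,"az":6},{"grip":0,"tx":0,"ty":0,"tz":0,"ax":0,"ay":0,"az":6},{"grip":0,"tx":0,"ty":0,"tz":0,"ax":0,"ay":0,"az":6},{"grip":0,"tx":0,"ty":0,"tz":0,"ax":0,"ay":0,"az":6},{"grip":0,"tx":0,"ty":0,"tz":0,"ax":0,"ay":0,"az":6},{"grip":0,"tx":0,"ty":0,"tz":0,"ax":0,"ay":0,"az":0}]}}

```text
time: 28.88
tool_pos: [578.1, -105.1, 37.3]
tcp_rot: [179.7, -0.3, 41.8]
ft_force: [21.3, -2.9, -12.5]
finger_gap: 8.0
```

```bash
python3 pf.py
```

```text
t 28.88 p [ 578.1 -105.1   37.3] rot [179.7  -0.3  41.8] F [ 21.3  -2.9 -12.5] T [-0.4 -3.3 -0.2] gap 8.0
[  8.7 -87.7] [20.  -7.8]
```

Emit:
{"fn": "step_arm", "kwargs": {"plan": [{"grip":0,"tx":0,"ty":0,"tz":0,"ax":0,"ay":0,"az":6},{"grip":0,"tx":0,"ty":0,"tz":0,"ax":0,"ay":0,"az":6},{"grip":0,"tx":0,"ty":0,"tz":0,"ax":0,"ay":0,"az":6},{"grip":0,"tx":0,"ty":0,"tz":0,"ax":0,"ay":0,"az":6},{"grip":0,"tx":0,"ty":0,"tz":0,"ax":0,"ay":0,"az":6},{"grip":0,"tx":0,"ty":0,"tz":0,"ax":0,"ay":0,"az":6},{"grip":0,"tx":0,"ty":0,"tz":0,"ax":0,"ay":0,"az":6},{"grip":0,"tx":0,"ty":0,"tz":0,"ax":0,"ay":0,"az":4}]}}

```text
time: 29.55
tool_pos: [578.2, -105.3, 37.4]
tcp_rot: [180.0, -0.5, -4.2]
ft_force: [20.2, -3.8, -13.2]
finger_gap: 7.8
```

```bash
python3 pf.py
```

```text
t 29.55 p [ 578.2 -105.3   37.4] rot [180.   -0.5  -4.2] F [ 20.2  -3.8 -13.2] T [-0.6 -3.3  0.2] gap 7.8
[  8.8 -87.9] [18.7 -8.5]
```

Emit:
{"fn": "step_arm", "kwargs": {"plan": [{"grip":0,"tx":0,"ty":0,"tz":0,"ax":0,"ay":0,"az":2},{"grip":0,"tx":0,"ty":0,"tz":0,"ax":0,"ay":0,"az":1},{"grip":0,"tx":0,"ty":0,"tz":0,"ax":0,"ay":0,"az":0}]}}

```text
time: 29.8
tool_pos: [578.2, -105.3, 37.4]
tcp_rot: [-180.0, -0.5, -6.9]
ft_force: [20.0, -2.6, -13.0]
finger_gap: 7.0
```

```bash
python3 pf.py
python3 - <<'E'
from fit import *
im=snapshot("wrist");crop(im,0,640,0,400,1.25,"w29.png")
E
```

```text
t 29.8 p [ 578.2 -105.3   37.4] rot [-180.    -0.5   -6.9] F [ 20.   -2.6 -13. ] T [-0.6 -3.3  0.3] gap 7.0
[  8.8 -87.8] [18.9 -7.2]
```

View pics/w29.png

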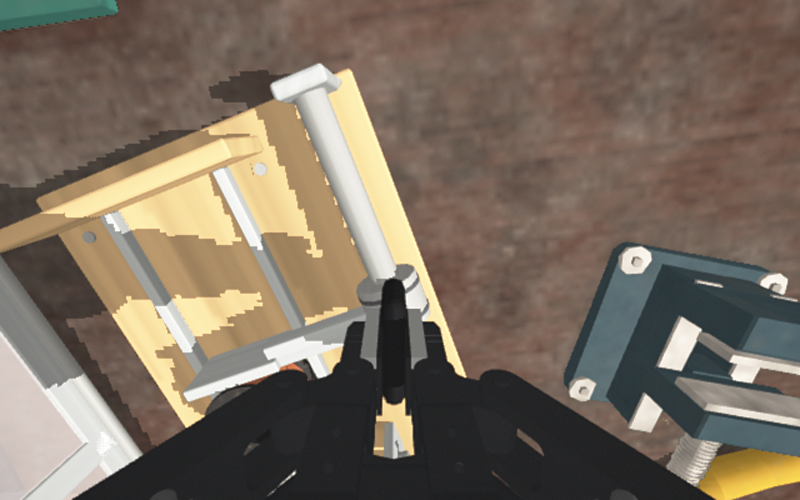

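Emit:
{"fn": "step_arm", "kwargs": {"plan": [{"grip":0,"tx":0.15,"ty":0,"tz":0,"ax":0,"ay":0,"az":0},{"grip":4,"tx":0,"ty":0,"tz":0,"ax":0,"ay":0,"az":0},{"grip":4,"tx":0,"ty":0,"tz":0,"ax":0,"ay":0,"az":0},{"grip":4,"tx":0,"ty":0,"tz":0,"ax":0,"ay":0,"az":0},{"grip":4,"tx":0,"ty":0,"tz":-3,"ax":0,"ay":0,"az":0},{"grip":4,"tx":0,"ty":0,"tz":-4,"ax":0,"ay":0,"az":0},{"grip":4,"tx":0,"ty":0,"tz":-4,"ax":0,"ay":0,"az":0},{"grip":4,"tx":0,"ty":0,"tz":-4,"ax":0,"ay":0,"az":0}]}}

```text
time: 30.52
tool_pos: [574.1, -105.0, 187.8]
tcp_rot: [-180.0, 0.1, -6.9]
ft_force: [0.6, 0.3, 0.4]
finger_gap: 39.9
```

Run:
```python
from fit import *
st()
plan(575,-30,240,13.6)
```

```text
t 30.52 p [ 574.1 -105.   187.8] rot [-180.     0.1   -6.9] F [0.6 0.3 0.4] T [-0. -0. -0.] gap 39.9
3 rows
(np.float64(-0.27), np.float64(-2.48), np.float64(-1.74), np.float64(-6.82))
(np.float64(0.03), np.float64(-2.5), np.float64(-1.74), np.float64(-6.82))
(np.float64(0.32), np.float64(-2.48), np.float64(-1.74), np.float64(-6.82))
```

Emit:
{"fn": "step_arm", "kwargs": {"plan": [{"grip":4,"tx":-0.3,"ty":-2.5,"tz":-1.7,"ax":0,"ay":0,"az":-6.8},{"grip":4,"tx":0,"ty":-2.5,"tz":-1.7,"ax":0,"ay":0,"az":-6.8},{"grip":4,"tx":0.3,"ty":-2.5,"tz":-1.7,"ax":0,"ay":0,"az":-6.8},{"grip":0,"tx":0,"ty":0,"tz":0,"ax":0,"ay":0,"az":0},{"grip":0,"tx":0,"ty":0,"tz":0,"ax":0,"ay":0,"az":0},{"grip":0,"tx":0,"ty":0,"tz":0,"ax":0,"ay":0,"az":0}]}}

```text
time: 31.02
tool_pos: [574.8, -30.2, 237.0]
tcp_rot: [-180.0, 0.1, 13.5]
ft_force: [-0.5, -1.4, -0.7]
finger_gap: 4.1
```

Run:
```python
from fit import *
st();T=toolT();im=snapshot("wrist");np.save("w30T.npy",T);crop(im,100,500,0,300,2,"w30.png")
im=snapshot("scene");crop(im,270,370,150,225,8,"s30.png")
```

```text
t 31.02 p [574.8 -30.2 237. ] rot [-180.     0.1   13.5] F [-0.5 -1.4 -0.7] T [ 0.  -0.1 -0. ] gap 4.1
```

View pics/w30.png

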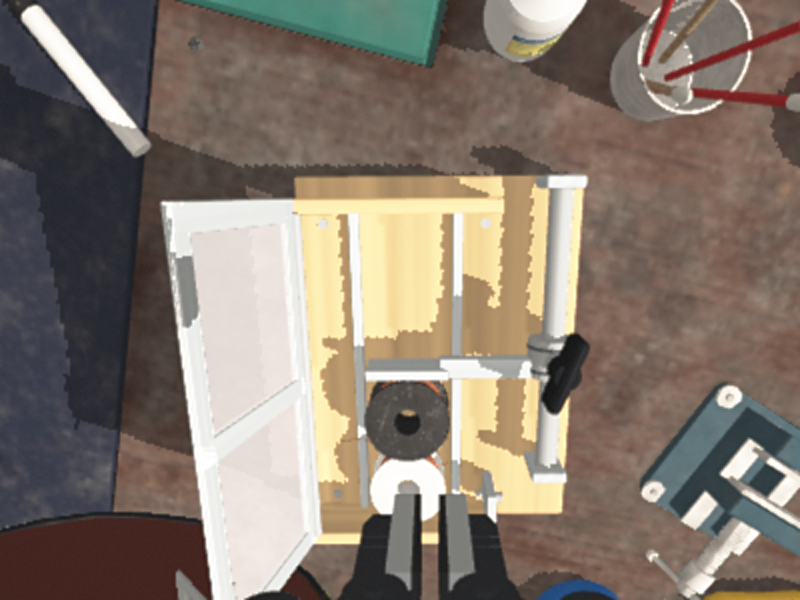

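View pics/s30.png

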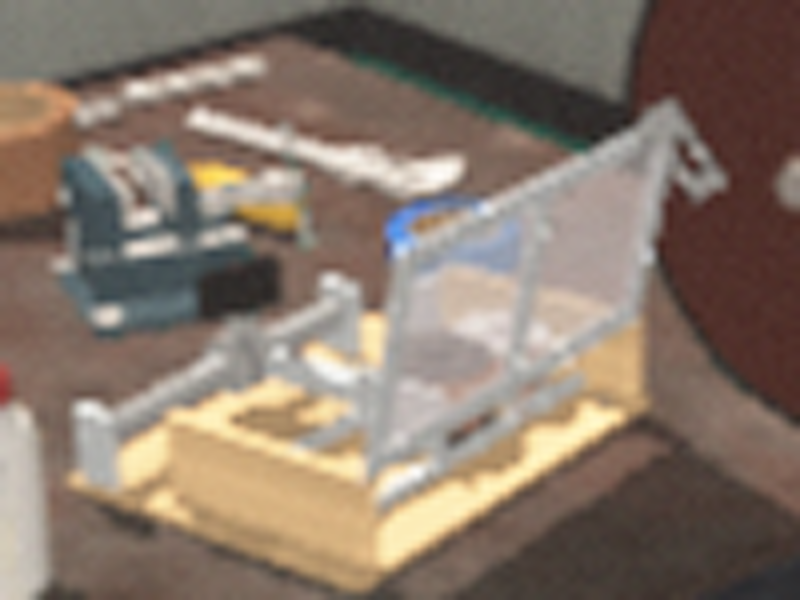

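Run:
```python
from fit import *
T=np.load("w30T.npy");q=np.load("q.npy")
g=lambda l:np.array(l)/2+[100,0]
for uv,z in(([407,421],42),([407,488],36),([260,201],160),([166,203],158)):
    print(uv,W2C(px2w("wrist",[g(uv)],[z],T)[0]))
t=C2W(q,[[8,145,0]])[0];print(t)
plan(t[0],t[1],237,13.6)
```

```text
[407, 421] [-28.3   0.2]
[407, 488] [-76.1   1.1]
[260, 201] [100.7  47.8]
[166, 203] [100.1  82.9]
[522.6 120.8   0. ]
5 rows
(np.float64(-0.3), np.float64(-3.19), np.float64(-0.02), np.float64(-0.04))
(np.float64(-0.3), np.float64(-3.19), np.float64(-0.02), np.float64(-0.04))
(np.float64(-0.3), np.float64(-3.19), np.float64(-0.02), np.float64(-0.04))
(np.float64(-0.3), np.float64(-3.19), np.float64(-0.02), np.float64(-0.04))
(np.float64(-0.29), np.float64(-3.19), np.float64(-0.02), np.float64(-0.04))
```

Emit:
{"fn": "step_arm", "kwargs": {"plan": [{"grip":0,"tx":-0.3,"ty":-3.2,"tz":0,"ax":0,"ay":0,"az":0},{"grip":0,"tx":-0.3,"ty":-3.2,"tz":0,"ax":0,"ay":0,"az":0},{"grip":0,"tx":-0.3,"ty":-3.2,"tz":0,"ax":0,"ay":0,"az":0},{"grip":0,"tx":-0.3,"ty":-3.2,"tz":0,"ax":0,"ay":0,"az":0},{"grip":0,"tx":-0.3,"ty":-3.2,"tz":0,"ax":0,"ay":0,"az":0},{"grip":0,"tx":0,"ty":0,"tz":2,"ax":0,"ay":0,"az":0},{"grip":0,"tx":0,"ty":0,"tz":3,"ax":0,"ay":0,"az":0},{"grip":0,"tx":0,"ty":0,"tz":3,"ax":0,"ay":0,"az":0}]}}

```text
time: 31.78
tool_pos: [523.5, 121.8, 157.0]
tcp_rot: [180.0, -0.1, 13.5]
ft_force: [0.1, -0.4, -0.5]
finger_gap: 0.6
```

Emit:
{"fn": "step_arm", "kwargs": {"plan": [{"grip":0,"tx":0,"ty":0,"tz":3,"ax":0,"ay":0,"az":0},{"grip":0,"tx":0,"ty":0,"tz":2.5,"ax":0,"ay":0,"az":0},{"grip":0,"tx":0,"ty":0,"tz":0,"ax":0,"ay":0,"az":0},{"grip":0,"tx":0,"ty":0,"tz":0,"ax":0,"ay":0,"az":0}]}}

```text
time: 32.12
tool_pos: [521.3, 120.9, 100.7]
tcp_rot: [-180.0, 0.3, 13.4]
ft_force: [0.1, 0.3, 1.0]
finger_gap: 0.2
```

```bash
python3 pf.py
python3 - <<'E'
from fit import *
im=snapshot("wrist");crop(im,0,640,0,400,1.25,"w31.png")
im=snapshot("scene");crop(im,250,410,110,230,5,"s31.png")
E
```

```text
t 32.12 p [521.3 120.9 100.7] rot [-180.     0.3   13.4] F [0.1 0.3 1. ] T [-0. -0.  0.] gap 0.2
[  6.7 145.4] [0.1 0.3]
```

View pics/w31.png

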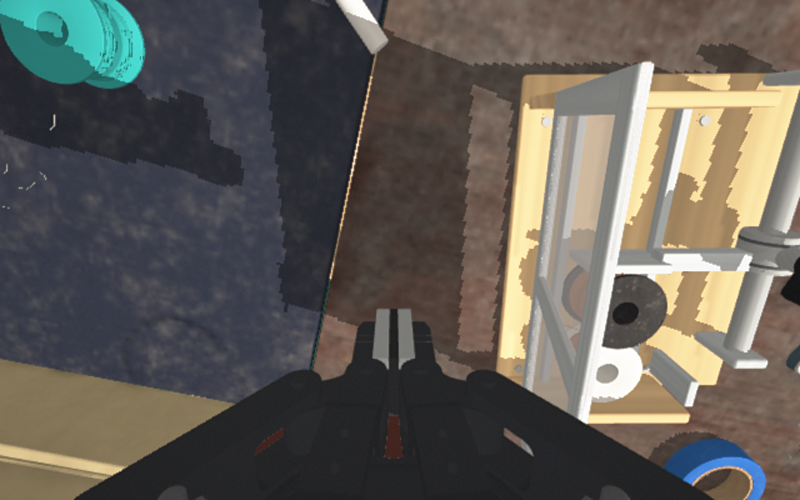

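View pics/s31.png

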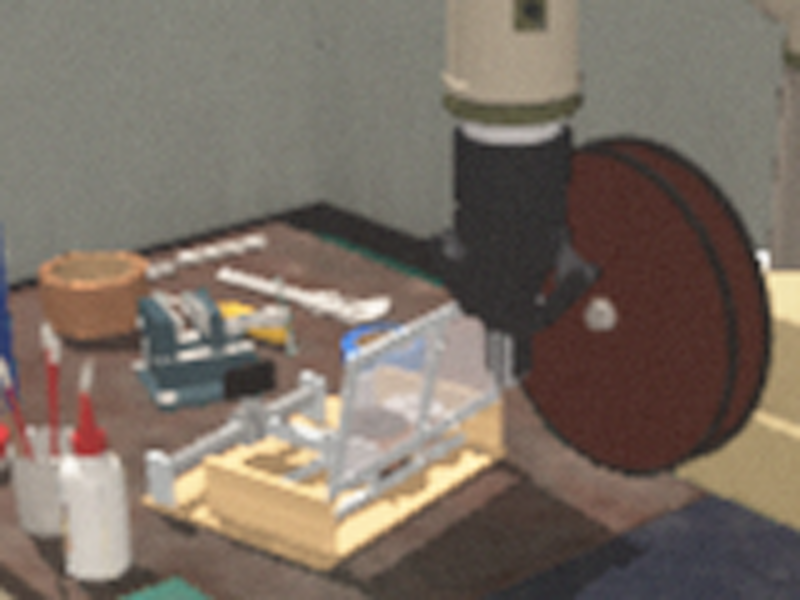

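Emit:
{"fn": "step_arm", "kwargs": {"plan": [{"grip":0,"tx":0,"ty":0,"tz":0,"ax":0,"ay":0,"az":-7},{"grip":0,"tx":0,"ty":0,"tz":0,"ax":0,"ay":0,"az":-7},{"grip":0,"tx":0,"ty":0,"tz":0,"ax":0,"ay":0,"az":-7},{"grip":0,"tx":0,"ty":0,"tz":0,"ax":0,"ay":0,"az":-7},{"grip":0,"tx":0,"ty":0,"tz":0,"ax":0,"ay":0,"az":-7},{"grip":0,"tx":0,"ty":0,"tz":0,"ax":0,"ay":0,"az":-7},{"grip":0,"tx":0,"ty":0,"tz":0,"ax":0,"ay":0,"az":-7},{"grip":0,"tx":0,"ty":0,"tz":0,"ax":0,"ay":0,"az":-7}]}}

```text
time: 32.88
tool_pos: [525.1, 121.9, 105.8]
tcp_rot: [179.8, -0.1, 69.8]
ft_force: [0.0, -0.5, -0.3]
finger_gap: -0.1
```

Emit:
{"fn": "step_arm", "kwargs": {"plan": [{"grip":0,"tx":0,"ty":0,"tz":0,"ax":0,"ay":0,"az":-7},{"grip":0,"tx":0,"ty":0,"tz":0,"ax":0,"ay":0,"az":-7},{"grip":0,"tx":0,"ty":0,"tz":0,"ax":0,"ay":0,"az":-7},{"grip":0,"tx":0,"ty":0,"tz":0,"ax":0,"ay":0,"az":-7},{"grip":0,"tx":0,"ty":0,"tz":0,"ax":0,"ay":0,"az":-6},{"grip":0,"tx":0,"ty":0,"tz":0,"ax":0,"ay":0,"az":0},{"grip":0,"tx":0,"ty":0,"tz":0,"ax":0,"ay":0,"az":0}]}}

```text
time: 33.47
tool_pos: [524.7, 121.9, 105.0]
tcp_rot: [179.8, 0.0, 103.3]
ft_force: [0.0, -0.7, -0.6]
finger_gap: -0.2
```

```bash
python3 pf.py
python3 - <<'E'
from fit import *
im=snapshot("wrist");crop(im,0,640,0,400,1.25,"w32.png")
im=snapshot("scene");crop(im,250,410,110,230,5,"s32.png")
E
```

```text
t 33.47 p [524.7 121.9 105. ] rot [179.8   0.  103.3] F [ 0.  -0.7 -0.6] T [-0. -0.  0.] gap -0.2
[ 10.2 145.6] [-0.1 -0.7]
```

View pics/s32.png

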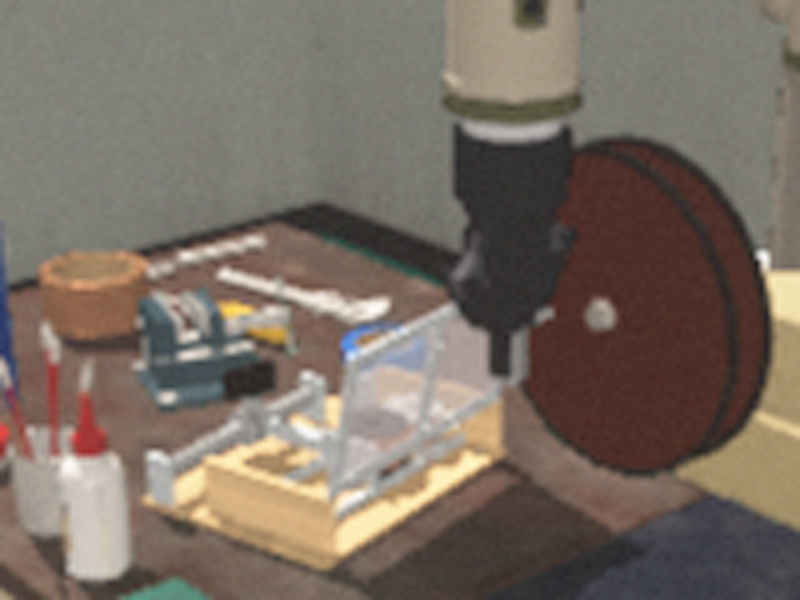

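Emit:
{"fn": "step_arm", "kwargs": {"plan": [{"grip":0,"tx":-1.3,"ty":0,"tz":0,"ax":0,"ay":0,"az":0},{"grip":0,"tx":-1.3,"ty":0,"tz":0,"ax":0,"ay":0,"az":0},{"grip":0,"tx":-1.3,"ty":0,"tz":0,"ax":0,"ay":0,"az":0},{"grip":0,"tx":-1.3,"ty":0,"tz":0,"ax":0,"ay":0,"az":0},{"grip":0,"tx":-1.3,"ty":0,"tz":0,"ax":0,"ay":0,"az":0},{"grip":0,"tx":-1.3,"ty":0,"tz":0,"ax":0,"ay":0,"az":0},{"grip":0,"tx":0,"ty":0,"tz":0,"ax":0,"ay":0,"az":0}]}}

```text
time: 34.15
tool_pos: [542.1, 43.2, 102.9]
tcp_rot: [180.0, 0.1, 103.4]
ft_force: [0.2, -0.2, -0.2]
finger_gap: 0.1
```

```bash
python3 pf.py
python3 - <<'E'
from fit import *
im=snapshot("scene");crop(im,250,410,110,230,5,"s33.png")
E
```

```text
t 34.15 p [542.1  43.2 102.9] rot [180.    0.1 103.4] F [ 0.2 -0.2 -0.2] T [0. 0. 0.] gap 0.1
[ 8.6 65. ] [ 0.2 -0.3]
```

View pics/s33.png

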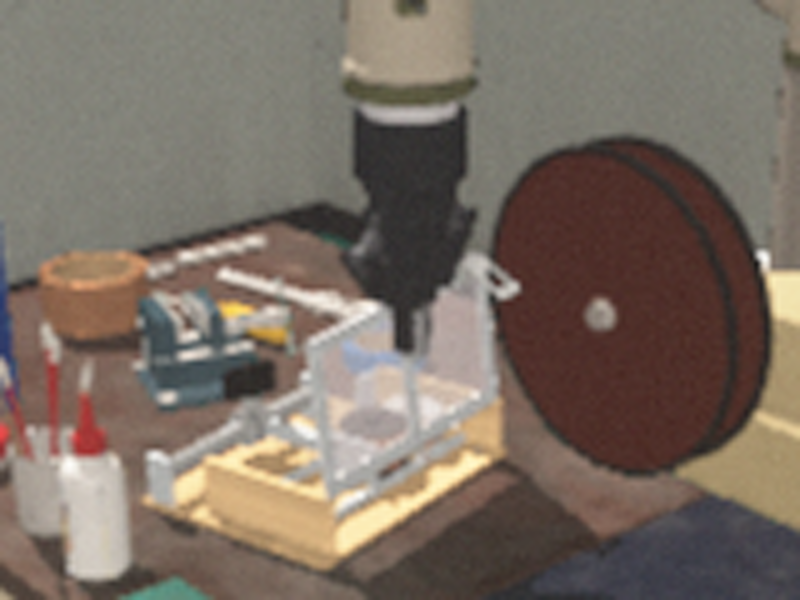

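Emit:
{"fn": "step_arm", "kwargs": {"plan": [{"grip":0,"tx":-1.5,"ty":0,"tz":0.1,"ax":0,"ay":0,"az":0},{"grip":0,"tx":-1.5,"ty":0,"tz":0.2,"ax":0,"ay":0,"az":0},{"grip":0,"tx":-1.1,"ty":0,"tz":0.6,"ax":0,"ay":0,"az":0},{"grip":0,"tx":-1.0,"ty":0,"tz":0.9,"ax":0,"ay":0,"az":0},{"grip":0,"tx":0,"ty":0,"tz":0,"ax":0,"ay":0,"az":0},{"grip":0,"tx":0,"ty":0,"tz":0,"ax":0,"ay":0,"az":0}]}}

```text
time: 34.7
tool_pos: [552.5, -3.8, 83.5]
tcp_rot: [-179.9, -0.0, 103.5]
ft_force: [-0.6, 0.2, 0.7]
finger_gap: -0.1
```

```bash
python3 pf.py
python3 - <<'E'
from fit import *
im=snapshot("scene");crop(im,250,410,110,230,5,"s34.png")
E
```

```text
t 34.7 p [552.5  -3.8  83.5] rot [-179.9   -0.   103.5] F [-0.6  0.2  0.7] T [0.1 0.  0. ] gap -0.1
[ 7.7 16.8] [-0.5  0.3]
```

View pics/s34.png

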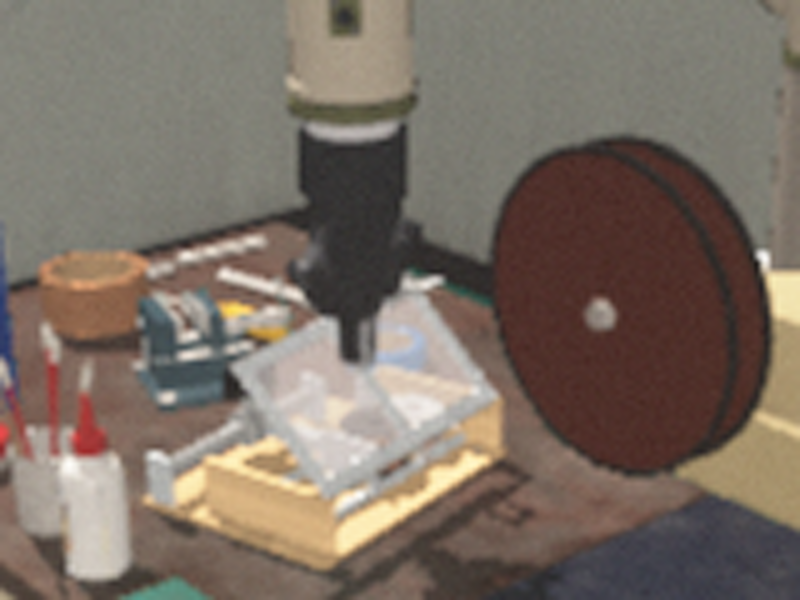

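Lid moves nicely, about 45°. Continue down.

Emit:
{"fn": "step_arm", "kwargs": {"plan": [{"grip":0,"tx":-0.8,"ty":0,"tz":1.1,"ax":0,"ay":0,"az":0},{"grip":0,"tx":-0.6,"ty":0,"tz":1.2,"ax":0,"ay":0,"az":0},{"grip":0,"tx":-0.3,"ty":0,"tz":1.0,"ax":0,"ay":0,"az":0},{"grip":0,"tx":0,"ty":0,"tz":0,"ax":0,"ay":0,"az":0},{"grip":0,"tx":0,"ty":0,"tz":0,"ax":0,"ay":0,"az":0}]}}

```text
time: 35.17
tool_pos: [555.9, -20.1, 50.0]
tcp_rot: [-179.8, -0.1, 103.5]
ft_force: [-0.1, -0.6, -0.2]
finger_gap: -0.2
```

```bash
python3 pf.py
python3 - <<'E'
from fit import *
im=snapshot("scene");crop(im,250,410,110,230,5,"s35.png")
E
```

```text
t 35.17 p [555.9 -20.1  50. ] rot [-179.8   -0.1  103.5] F [-0.1 -0.6 -0.2] T [ 0. -0.  0.] gap -0.2
[7.1 0.2] [-0.2 -0.6]
```

View pics/s35.png

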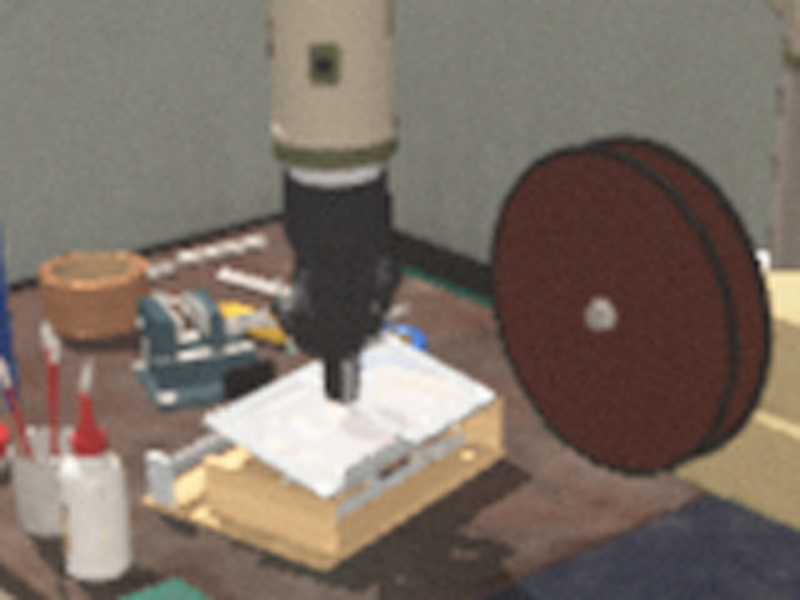

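Emit:
{"fn": "step_arm", "kwargs": {"plan": [{"grip":0,"tx":-0.3,"ty":0,"tz":0.6,"ax":0,"ay":0,"az":0},{"grip":0,"tx":-0.2,"ty":0,"tz":0.6,"ax":0,"ay":0,"az":0},{"grip":0,"tx":0,"ty":0,"tz":0,"ax":0,"ay":0,"az":0},{"grip":0,"tx":0,"ty":0,"tz":0,"ax":0,"ay":0,"az":0},{"grip":0,"tx":0,"ty":0,"tz":0,"ax":0,"ay":0,"az":0}]}}

```text
time: 35.63
tool_pos: [558.4, -25.0, 39.7]
tcp_rot: [-180.0, -0.0, 103.5]
ft_force: [0.1, -0.4, -0.3]
finger_gap: -0.1
```

```bash
python3 pf.py
```

```text
t 35.63 p [558.4 -25.   39.7] rot [-180.    -0.   103.5] F [ 0.1 -0.4 -0.3] T [-0.  -0.1  0. ] gap -0.1
[ 8.4 -5.1] [-0.1 -0.4]
```

Emit:
{"fn": "step_arm", "kwargs": {"plan": [{"grip":0,"tx":0,"ty":0,"tz":0.3,"ax":0,"ay":0,"az":0},{"grip":0,"tx":0,"ty":0,"tz":0.3,"ax":0,"ay":0,"az":0},{"grip":0,"tx":0,"ty":0,"tz":0,"ax":0,"ay":0,"az":0},{"grip":0,"tx":0,"ty":0,"tz":0,"ax":0,"ay":0,"az":0}]}}

```text
time: 35.97
tool_pos: [558.2, -24.9, 33.5]
tcp_rot: [-180.0, -0.0, 103.5]
ft_force: [-0.2, -0.3, 0.0]
finger_gap: 0.0
```

```bash
python3 pf.py
python3 - <<'E'
from fit import *
im=snapshot("scene");crop(im,270,370,150,225,8,"s36.png")
E
```

```text
t 35.97 p [558.2 -24.9  33.5] rot [-180.    -0.   103.5] F [-0.2 -0.3  0. ] T [-0. -0. -0.] gap 0.0
[ 8.3 -5. ] [-0.3 -0.2]
```

View pics/s36.png

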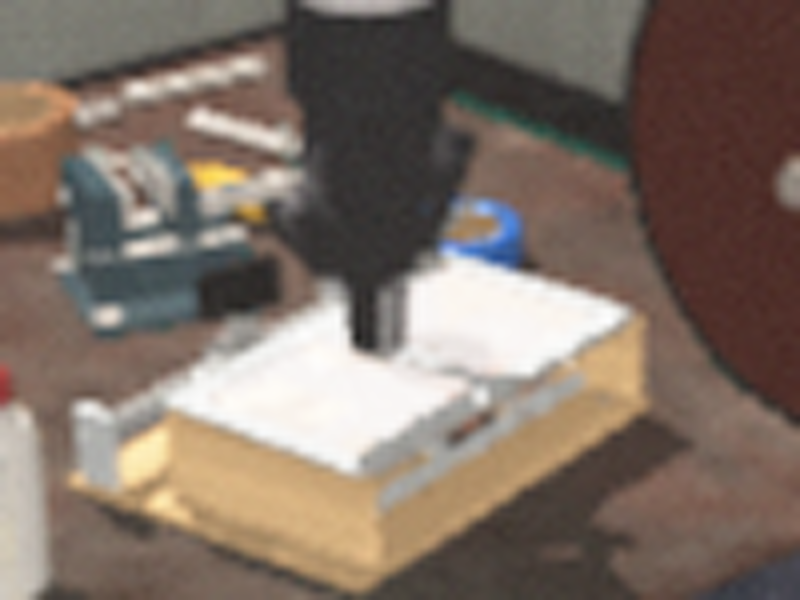

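Emit:
{"fn": "step_arm", "kwargs": {"plan": [{"grip":0,"tx":0,"ty":0,"tz":0.2,"ax":0,"ay":0,"az":0},{"grip":0,"tx":0,"ty":0,"tz":0.15,"ax":0,"ay":0,"az":0},{"grip":0,"tx":0,"ty":0,"tz":0,"ax":0,"ay":0,"az":0},{"grip":0,"tx":0,"ty":0,"tz":0,"ax":0,"ay":0,"az":0}]}}

```text
time: 36.35
tool_pos: [558.7, -25.0, 31.2]
tcp_rot: [180.0, 0.0, 103.5]
ft_force: [-4.0, -0.3, 8.2]
finger_gap: -0.2
```

Emit:
{"fn": "step_arm", "kwargs": {"plan": [{"grip":0,"tx":0,"ty":0,"tz":0.1,"ax":0,"ay":0,"az":0},{"grip":0,"tx":0,"ty":0,"tz":0.1,"ax":0,"ay":0,"az":0},{"grip":0,"tx":0,"ty":0,"tz":0,"ax":0,"ay":0,"az":0}]}}

```text
time: 36.6
tool_pos: [558.9, -25.0, 31.0]
tcp_rot: [180.0, 0.0, 103.5]
ft_force: [-12.8, 0.9, 25.1]
finger_gap: 0.3
```

Emit:
{"fn": "step_arm", "kwargs": {"plan": [{"grip":0,"tx":0,"ty":0,"tz":0,"ax":0,"ay":0,"az":0},{"grip":0,"tx":0,"ty":0,"tz":-2,"ax":0,"ay":0,"az":0},{"grip":0,"tx":0,"ty":0,"tz":-4,"ax":0,"ay":0,"az":0},{"grip":0,"tx":0,"ty":0,"tz":-4,"ax":0,"ay":0,"az":0},{"grip":0,"tx":0,"ty":0,"tz":-4,"ax":0,"ay":0,"az":0},{"grip":0,"tx":0,"ty":0,"tz":-4,"ax":0,"ay":0,"az":0}]}}

```text
time: 37.1
tool_pos: [558.0, -24.8, 209.9]
tcp_rot: [-180.0, -0.0, 103.5]
ft_force: [0.3, -0.8, 0.2]
finger_gap: 0.0
```

```bash
python3 pf.py
python3 - <<'E'
from fit import *
im=snapshot("scene");crop(im,270,370,150,225,8,"s37.png")
im=snapshot("wrist");np.save("w37T.npy",toolT());crop(im,0,640,0,400,1.25,"w37.png")
plan(500,-60,200,13.6)
E
```

```text
t 37.1 p [558.  -24.8 209.9] rot [-180.    -0.   103.5] F [ 0.3 -0.8  0.2] T [-0. -0.  0.] gap 0.0
[ 8.  -4.9] [ 0.1 -0.8]
13 rows
(np.float64(-0.15), np.float64(-0.53), np.float64(0.13), np.float64(6.92))
(np.float64(-0.21), np.float64(-0.51), np.float64(0.13), np.float64(6.92))
(np.float64(-0.27), np.float64(-0.48), np.float64(0.13), np.float64(6.92))
(np.float64(-0.32), np.float64(-0.45), np.float64(0.13), np.float64(6.92))
(np.float64(-0.38), np.float64(-0.4), np.float64(0.13), np.float64(6.92))
(np.float64(-0.42), np.float64(-0.36), np.float64(0.13), np.float64(6.92))
(np.float64(-0.46), np.float64(-0.3), np.float64(0.13), np.float64(6.92))
(np.float64(-0.49), np.float64(-0.24), np.float64(0.13), np.float64(6.92))
(np.float64(-0.52), np.float64(-0.18), np.float64(0.13), np.float64(6.92))
(np.float64(-0.54), np.float64(-0.12), np.float64(0.13), np.float64(6.92))
(np.float64(-0.55), np.float64(-0.05), np.float64(0.13), np.float64(6.92))
(np.float64(-0.55), np.float64(0.01), np.float64(0.13), np.float64(6.92))
(np.float64(-0.55), np.float64(0.08), np.float64(0.13), np.float64(6.92))
```

View pics/s37.png

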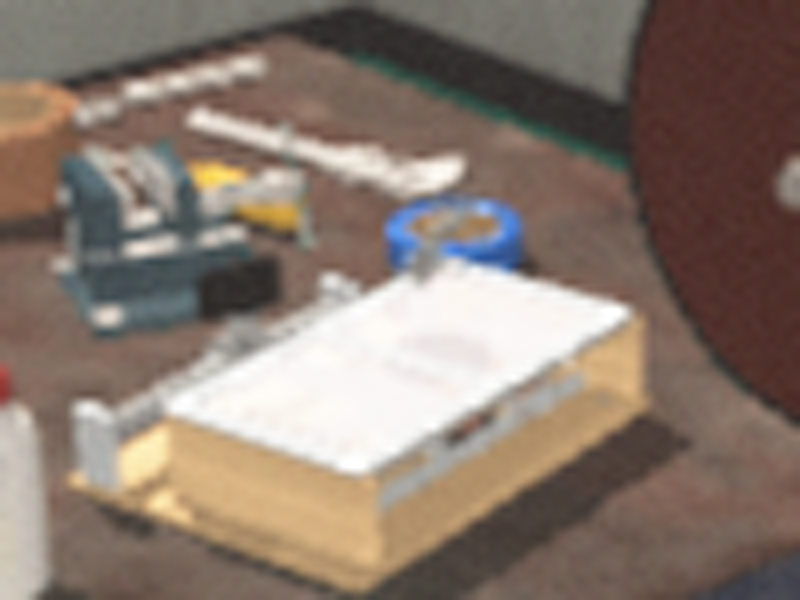

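View pics/w37.png

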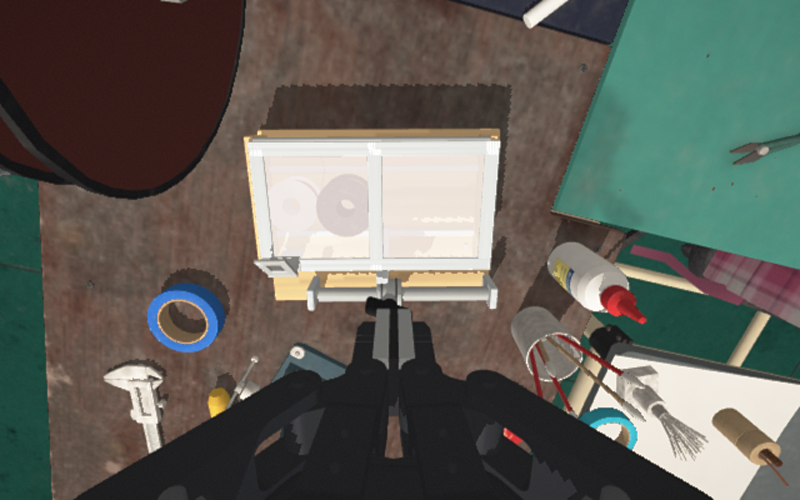

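Run:
```python
from fit import *
q=np.load("q.npy");t=C2W(q,[[-92,-12,0]])[0];print(t)
T=np.load("w37T.npy")
im=cv2.imread("pics/w37.png");cv2.imwrite("pics/w37c.png",cv2.resize(im[230:320,230:340],None,fx=6,fy=6))
for z in(52,70,85):print(z,W2C(px2w("wrist",np.array([[273,262]])/1.25,[z],T)[0]))
plan(t[0],t[1],150,13.6)
```

```text
[462.4 -55.3   0. ]
52 [-92.1 -45.1]
70 [-86.5 -38.5]
85 [-81.8 -33. ]
13 rows
(np.float64(-0.04), np.float64(-0.8), np.float64(0.52), np.float64(6.92))
(np.float64(-0.14), np.float64(-0.79), np.float64(0.52), np.float64(6.92))
(np.float64(-0.23), np.float64(-0.77), np.float64(0.52), np.float64(6.92))
(np.float64(-0.32), np.float64(-0.74), np.float64(0.52), np.float64(6.92))
(np.float64(-0.41), np.float64(-0.69), np.float64(0.52), np.float64(6.92))
(np.float64(-0.49), np.float64(-0.64), np.float64(0.52), np.float64(6.92))
(np.float64(-0.57), np.float64(-0.57), np.float64(0.52), np.float64(6.92))
(np.float64(-0.63), np.float64(-0.5), np.float64(0.52), np.float64(6.92))
(np.float64(-0.69), np.float64(-0.42), np.float64(0.52), np.float64(6.92))
(np.float64(-0.73), np.float64(-0.34), np.float64(0.52), np.float64(6.92))
(np.float64(-0.77), np.float64(-0.25), np.float64(0.52), np.float64(6.92))
(np.float64(-0.79), np.float64(-0.15), np.float64(0.52), np.float64(6.92))
(np.float64(-0.8), np.float64(-0.06), np.float64(0.52), np.float64(6.92))
```

View pics/w37c.png

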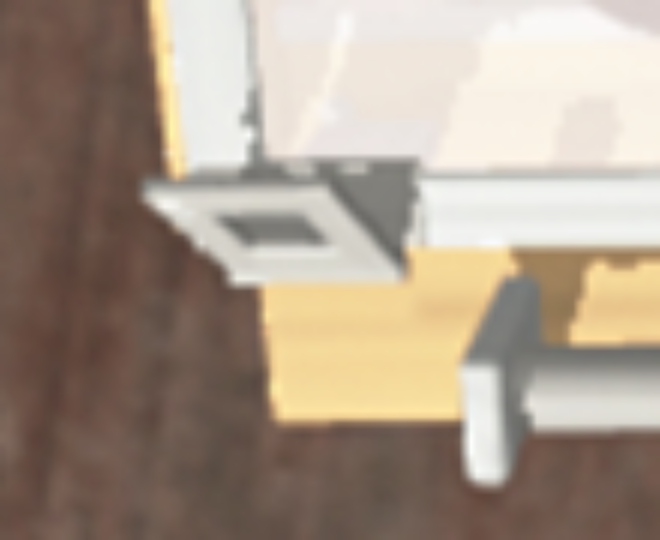

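Emit:
{"fn": "step_arm", "kwargs": {"plan": [{"grip":0,"tx":0,"ty":-0.8,"tz":0.5,"ax":0,"ay":0,"az":6.9},{"grip":0,"tx":-0.1,"ty":-0.8,"tz":0.5,"ax":0,"ay":0,"az":6.9},{"grip":0,"tx":-0.2,"ty":-0.8,"tz":0.5,"ax":0,"ay":0,"az":6.9},{"grip":0,"tx":-0.3,"ty":-0.75,"tz":0.5,"ax":0,"ay":0,"az":6.9},{"grip":0,"tx":-0.4,"ty":-0.7,"tz":0.5,"ax":0,"ay":0,"az":6.9},{"grip":0,"tx":-0.5,"ty":-0.65,"tz":0.5,"ax":0,"ay":0,"az":6.9},{"grip":0,"tx":-0.55,"ty":-0.6,"tz":0.5,"ax":0,"ay":0,"az":6.9},{"grip":0,"tx":-0.6,"ty":-0.5,"tz":0.5,"ax":0,"ay":0,"az":6.9}]}}

```text
time: 37.87
tool_pos: [495.5, -41.4, 167.6]
tcp_rot: [-180.0, 0.0, 48.0]
ft_force: [1.1, 0.9, 0.6]
finger_gap: 0.0
```

Emit:
{"fn": "step_arm", "kwargs": {"plan": [{"grip":0,"tx":-0.7,"ty":-0.4,"tz":0.5,"ax":0,"ay":0,"az":6.9},{"grip":0,"tx":-0.75,"ty":-0.35,"tz":0.5,"ax":0,"ay":0,"az":6.9},{"grip":0,"tx":-0.75,"ty":-0.25,"tz":0.5,"ax":0,"ay":0,"az":6.9},{"grip":0,"tx":-0.8,"ty":-0.2,"tz":0.5,"ax":0,"ay":0,"az":6.9},{"grip":0,"tx":-0.8,"ty":-0.1,"tz":0.5,"ax":0,"ay":0,"az":6.9},{"grip":0,"tx":0,"ty":0,"tz":0,"ax":0,"ay":0,"az":0},{"grip":0,"tx":0,"ty":0,"tz":0,"ax":0,"ay":0,"az":0},{"grip":0,"tx":0,"ty":0,"tz":0,"ax":0,"ay":0,"az":0}]}}

```text
time: 38.53
tool_pos: [457.5, -52.3, 143.6]
tcp_rot: [180.0, -0.0, 14.1]
ft_force: [-0.3, 0.4, 0.8]
finger_gap: 0.1
```

```bash
python3 pf.py
python3 - <<'E'
from fit import *
im=snapshot("wrist");np.save("w38T.npy",toolT());crop(im,100,500,50,350,2,"w38.png")
q=np.load("q.npy");t=C2W(q,[[-92,-8,0]])[0];plan(t[0],t[1],52,13.6)
E
```

```text
t 38.53 p [457.5 -52.3 143.6] rot [180.   -0.   14.1] F [-0.3  0.4  0.8] T [ 0. -0.  0.] gap 0.1
[-96.1  -7.9] [-0.2  0.4]
3 rows
(np.float64(0.13), np.float64(0.0), np.float64(3.06), np.float64(0.14))
(np.float64(0.13), np.float64(0.0), np.float64(3.06), np.float64(0.14))
(np.float64(0.13), np.float64(0.0), np.float64(3.06), np.float64(0.14))
```

View pics/w38.png

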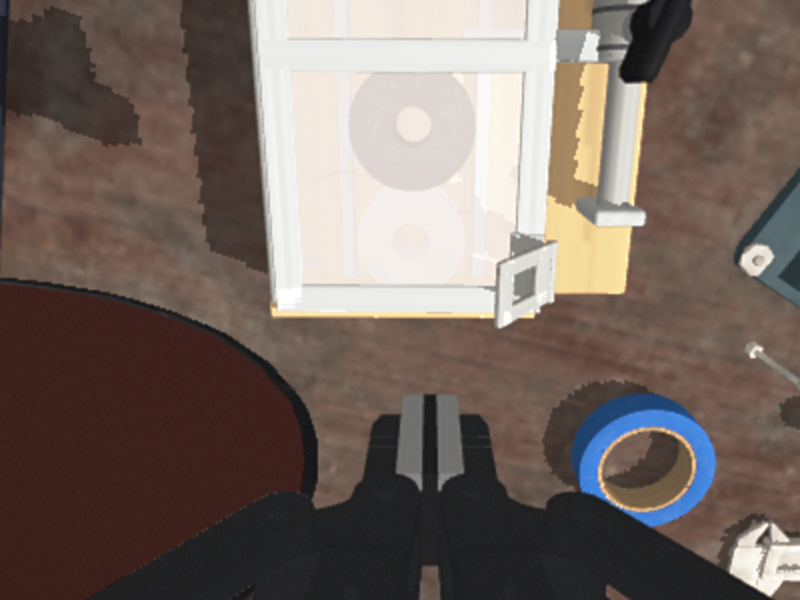

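Emit:
{"fn": "step_arm", "kwargs": {"plan": [{"grip":0,"tx":0.15,"ty":0,"tz":3,"ax":0,"ay":0,"az":0.4},{"grip":0,"tx":0.15,"ty":0,"tz":3,"ax":0,"ay":0,"az":0},{"grip":0,"tx":0.1,"ty":0,"tz":3,"ax":0,"ay":0,"az":0},{"grip":0,"tx":0,"ty":0,"tz":0,"ax":0,"ay":0,"az":0},{"grip":0,"tx":0,"ty":0,"tz":0,"ax":0,"ay":0,"az":0},{"grip":0,"tx":0,"ty":0,"tz":0,"ax":0,"ay":0,"az":0}]}}

```text
time: 39.08
tool_pos: [462.0, -51.5, 55.0]
tcp_rot: [180.0, -0.1, 13.5]
ft_force: [0.9, -0.5, 1.0]
finger_gap: 0.2
```

```bash
python3 pf.py
python3 - <<'E'
from fit import *
im=snapshot("wrist");crop(im,160,480,150,390,2.5,"w39.png")
E
```

```text
t 39.08 p [462.  -51.5  55. ] rot [180.   -0.1  13.5] F [ 0.9 -0.5  1. ] T [ 0.  -0.1 -0. ] gap 0.2
[-91.5  -8.2] [ 0.8 -0.7]
```

View pics/w39.png

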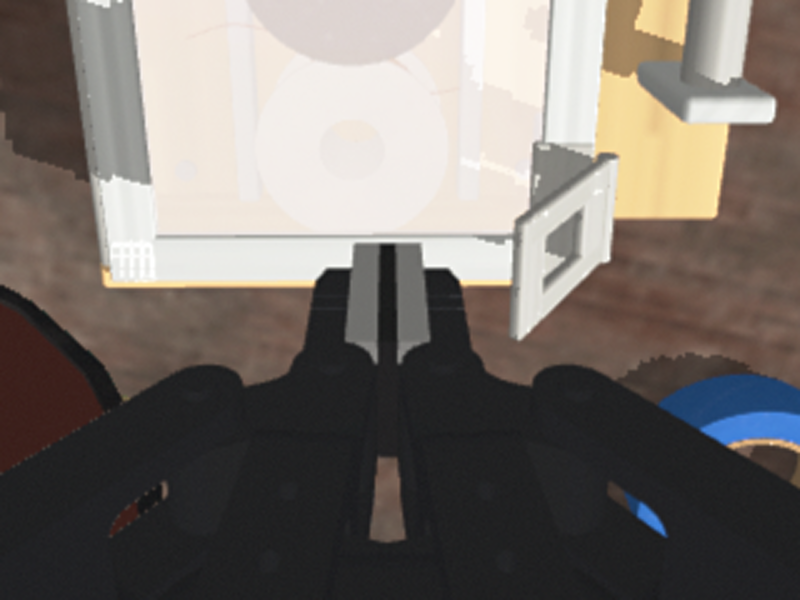

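Emit:
{"fn": "step_arm", "kwargs": {"plan": [{"grip":0,"tx":0,"ty":1.1,"tz":0,"ax":0,"ay":0,"az":0},{"grip":0,"tx":0,"ty":1.1,"tz":0,"ax":0,"ay":0,"az":0},{"grip":0,"tx":0,"ty":1.1,"tz":0,"ax":0,"ay":0,"az":0},{"grip":0,"tx":0,"ty":1.1,"tz":0,"ax":0,"ay":0,"az":0},{"grip":0,"tx":0,"ty":1.1,"tz":0,"ax":0,"ay":0,"az":0},{"grip":0,"tx":0,"ty":1.1,"tz":0,"ax":0,"ay":0,"az":0},{"grip":0,"tx":0,"ty":0,"tz":0,"ax":0,"ay":0,"az":0},{"grip":0,"tx":0,"ty":0,"tz":0,"ax":0,"ay":0,"az":0}]}}

```text
time: 39.8
tool_pos: [476.1, -116.5, 53.2]
tcp_rot: [-180.0, 0.0, 13.3]
ft_force: [0.4, 0.5, 0.5]
finger_gap: 0.1
```

```bash
python3 pf.py
python3 - <<'E'
from fit import *
im=snapshot("wrist");crop(im,160,480,150,390,2.5,"w40.png")
E
```

```text
t 39.8 p [ 476.1 -116.5   53.2] rot [-180.     0.    13.3] F [0.4 0.5 0.5] T [ 0. -0. -0.] gap 0.1
[-93.1 -74.6] [0.5 0.4]
```

View pics/w40.png

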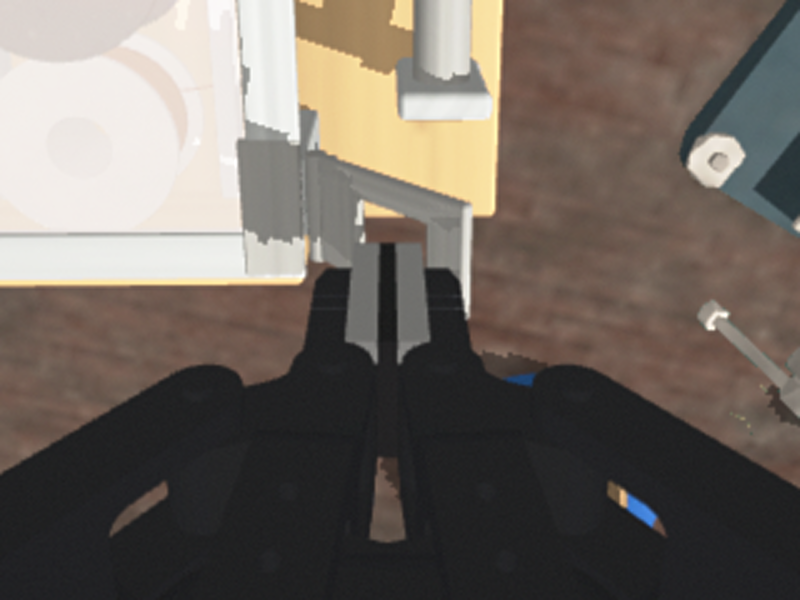

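Emit:
{"fn": "step_arm", "kwargs": {"plan": [{"grip":0,"tx":0,"ty":0.6,"tz":0,"ax":0,"ay":0,"az":0},{"grip":0,"tx":0,"ty":0.6,"tz":0,"ax":0,"ay":0,"az":0},{"grip":0,"tx":0,"ty":0,"tz":1,"ax":0,"ay":0,"az":0},{"grip":0,"tx":0,"ty":0,"tz":1,"ax":0,"ay":0,"az":0},{"grip":0,"tx":0,"ty":0,"tz":1,"ax":0,"ay":0,"az":0},{"grip":0,"tx":0,"ty":0,"tz":0,"ax":0,"ay":0,"az":0},{"grip":0,"tx":0,"ty":0,"tz":0,"ax":0,"ay":0,"az":0}]}}

```text
time: 40.43
tool_pos: [477.5, -126.5, 21.6]
tcp_rot: [-179.9, 0.2, 13.4]
ft_force: [-0.2, 0.1, 0.9]
finger_gap: -0.3
```

```bash
python3 pf.py
python3 - <<'E'
from fit import *
im=snapshot("wrist");crop(im,160,480,150,390,2.5,"w41.png")
E
```

```text
t 40.43 p [ 477.5 -126.5   21.6] rot [-179.9    0.2   13.4] F [-0.2  0.1  0.9] T [-0.1  0.1 -0. ] gap -0.3
[-94.1 -84.8] [-0.2  0.1]
```

View pics/w41.png

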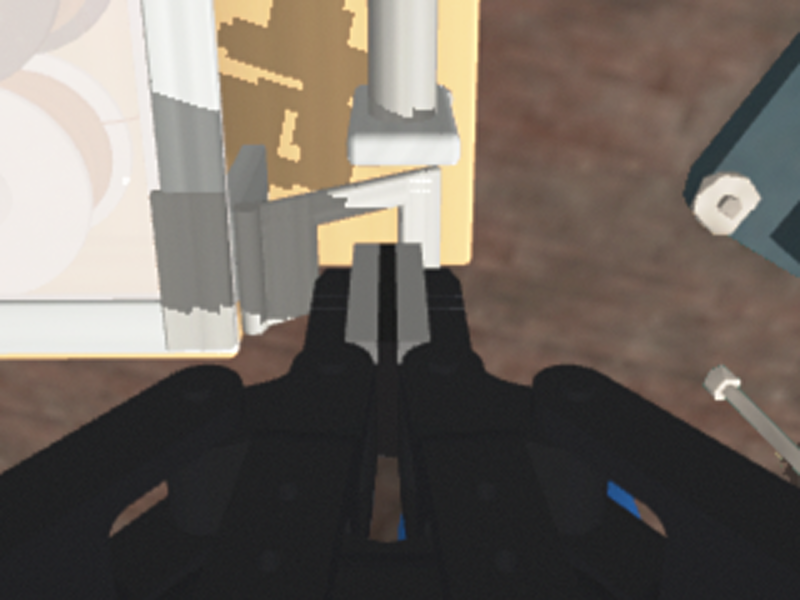

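Emit:
{"fn": "step_arm", "kwargs": {"plan": [{"grip":0,"tx":0,"ty":0,"tz":0.7,"ax":0,"ay":0,"az":0},{"grip":0,"tx":0,"ty":0,"tz":0.7,"ax":0,"ay":0,"az":0},{"grip":0,"tx":0,"ty":0,"tz":0.5,"ax":0,"ay":0,"az":0},{"grip":0,"tx":0,"ty":0,"tz":0,"ax":0,"ay":0,"az":0},{"grip":0,"tx":0,"ty":0,"tz":0,"ax":0,"ay":0,"az":0}]}}

```text
time: 40.9
tool_pos: [478.4, -127.0, 3.7]
tcp_rot: [-180.0, 0.1, 13.4]
ft_force: [-0.1, 0.2, 0.2]
finger_gap: 0.1
```

```bash
python3 pf.py
python3 - <<'E'
from fit import *
im=snapshot("wrist");crop(im,160,480,150,390,2.5,"w42.png")
E
```

```text
t 40.9 p [ 478.4 -127.     3.7] rot [-180.     0.1   13.4] F [-0.1  0.2  0.2] T [-0. -0. -0.] gap 0.1
[-93.4 -85.5] [-0.1  0.2]
```

View pics/w42.png

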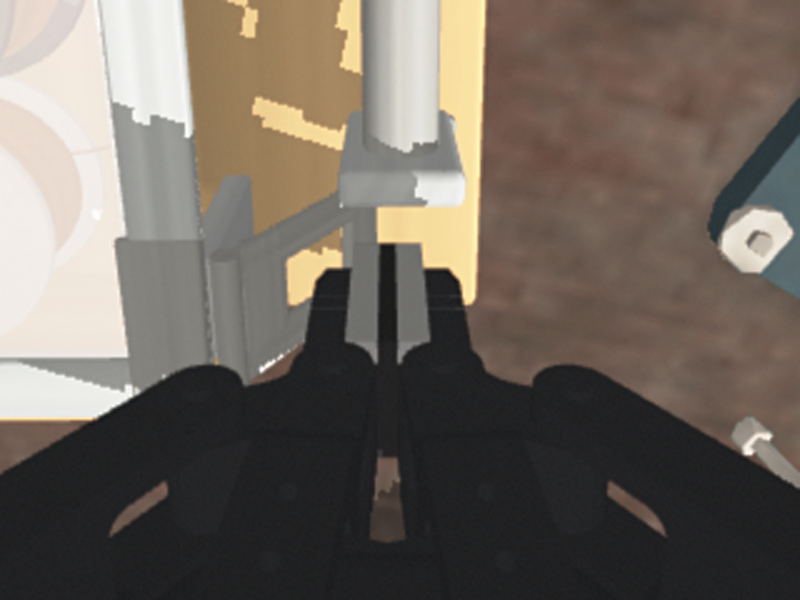

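Emit:
{"fn": "step_arm", "kwargs": {"plan": [{"grip":0,"tx":0,"ty":-0.4,"tz":0,"ax":0,"ay":0,"az":0},{"grip":0,"tx":0,"ty":-0.4,"tz":0,"ax":0,"ay":0,"az":0},{"grip":0,"tx":0,"ty":-0.3,"tz":0,"ax":0,"ay":0,"az":0},{"grip":0,"tx":0,"ty":0,"tz":0,"ax":0,"ay":0,"az":0},{"grip":0,"tx":0,"ty":0,"tz":0,"ax":0,"ay":0,"az":0}]}}

```text
time: 41.37
tool_pos: [476.6, -116.5, 4.5]
tcp_rot: [180.0, -0.0, 13.4]
ft_force: [1.3, -2.4, 0.0]
finger_gap: -0.3
```

```bash
python3 pf.py
python3 - <<'E'
from fit import *
im=snapshot("wrist");crop(im,160,480,150,390,2.5,"w43.png")
E
```

```text
t 41.37 p [ 476.6 -116.5    4.5] rot [180.   -0.   13.4] F [ 1.3 -2.4  0. ] T [-0.4 -0.1  0. ] gap -0.3
[-92.6 -74.8] [ 0.7 -2.7]
```

View pics/w43.png

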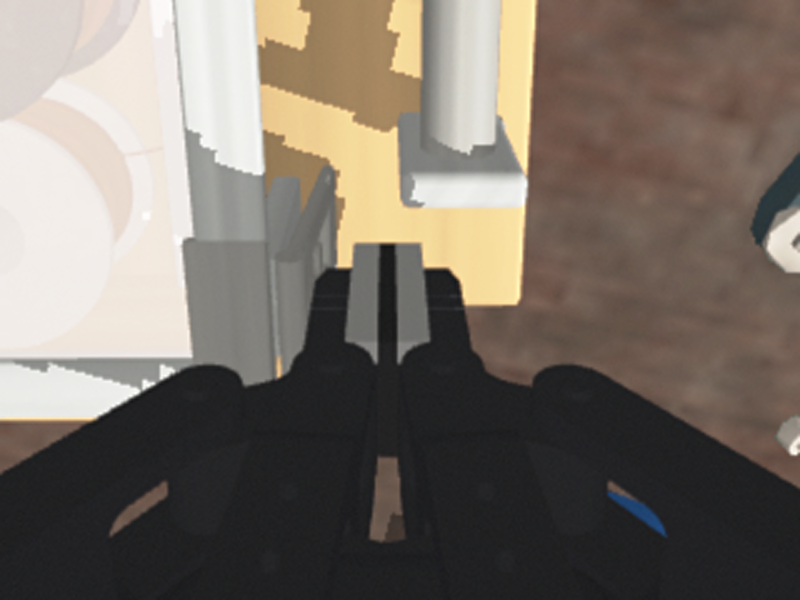

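Emit:
{"fn": "step_arm", "kwargs": {"plan": [{"grip":0,"tx":0,"ty":-0.15,"tz":0,"ax":0,"ay":0,"az":0},{"grip":0,"tx":0,"ty":-0.15,"tz":0,"ax":0,"ay":0,"az":0},{"grip":0,"tx":0,"ty":0,"tz":0,"ax":0,"ay":0,"az":0},{"grip":0,"tx":0,"ty":0,"tz":0,"ax":0,"ay":0,"az":0}]}}

```text
time: 41.75
tool_pos: [476.6, -116.1, 5.0]
tcp_rot: [179.7, -0.1, 13.4]
ft_force: [1.2, -15.1, -2.2]
finger_gap: -0.1
```

```bash
python3 pf.py
```

```text
t 41.75 p [ 476.6 -116.1    5. ] rot [179.7  -0.1  13.4] F [  1.2 -15.1  -2.2] T [-2.2 -0.2  0. ] gap -0.1
[-92.6 -74.4] [ -2.4 -15. ]
```

Emit:
{"fn": "step_arm", "kwargs": {"plan": [{"grip":0,"tx":0,"ty":0.8,"tz":0,"ax":0,"ay":0,"az":0},{"grip":0,"tx":0,"ty":1,"tz":0,"ax":0,"ay":0,"az":0},{"grip":0,"tx":0,"ty":0.5,"tz":-2,"ax":0,"ay":0,"az":0},{"grip":0,"tx":0,"ty":0,"tz":-4,"ax":0,"ay":0,"az":0},{"grip":0,"tx":0,"ty":0,"tz":-4,"ax":0,"ay":0,"az":0},{"grip":0,"tx":0,"ty":0,"tz":-4,"ax":0,"ay":0,"az":0},{"grip":0,"tx":0,"ty":0,"tz":-4,"ax":0,"ay":0,"az":0},{"grip":0,"tx":0,"ty":0,"tz":0,"ax":0,"ay":0,"az":0}]}}

```text
time: 42.42
tool_pos: [485.6, -137.8, 194.1]
tcp_rot: [179.6, -0.7, 13.4]
ft_force: [0.9, -1.6, 1.6]
finger_gap: 0.1
```

```bash
python3 pf.py
python3 - <<'E'
from fit import *
im=snapshot("wrist");np.save("w44T.npy",toolT());crop(im,160,480,50,290,2.5,"w44.png")
im=snapshot("scene");crop(im,270,370,150,225,8,"s44.png")
E
```

```text
t 42.42 p [ 485.6 -137.8  194.1] rot [179.6  -0.7  13.4] F [ 0.9 -1.6  1.6] T [-0.  -0.1  0. ] gap 0.1
[-88.9 -97.6] [ 0.5 -1.7]
```

View pics/w44.png

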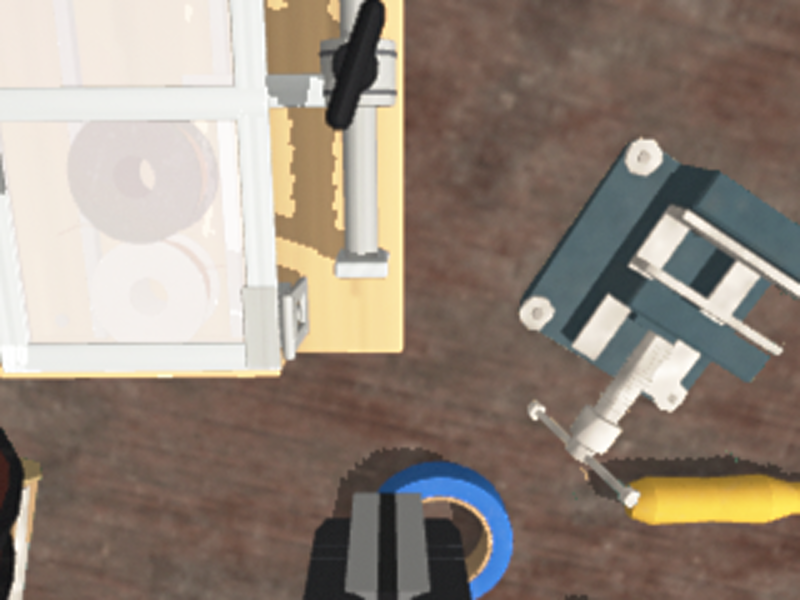

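View pics/s44.png

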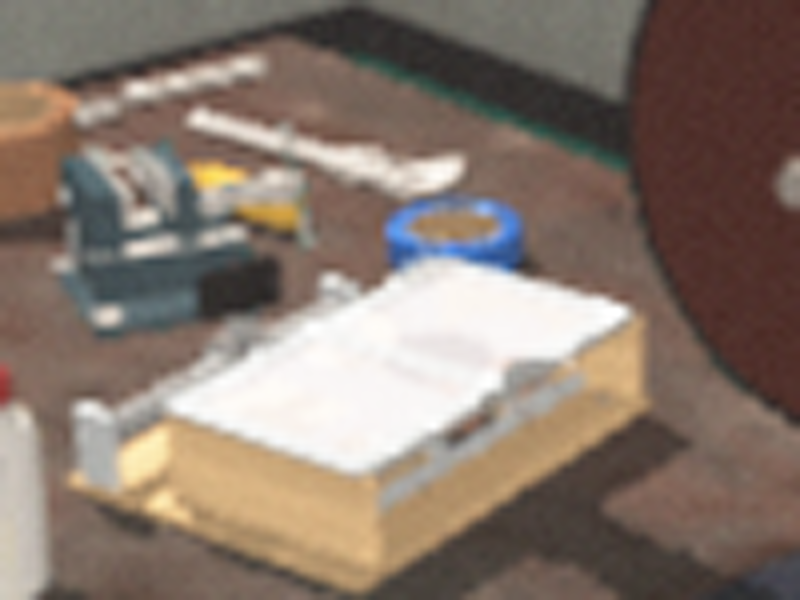

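Run:
```python
from fit import *
import math
T=np.load("w44T.npy");q=np.load("q.npy")
im=cv2.imread("pics/w44.png")
def draw(P,col):
    u=(w2px("wrist",C2W(q,np.array(P)),T)-[160,50])*2.5
    cv2.polylines(im,[u.astype(int)],True,col,1)
for phi,col in((0,(0,255,0)),(.3,(0,0,255))):
    y,z=-60-42*math.sin(phi),50-42*math.cos(phi)
    draw([[-101,-60,50],[-75,-60,50],[-75,y,z],[-101,y,z]],col)
for a,col in((-.35,(0,255,0)),(-.15,(0,0,255))):
    e=[[8.8+22*s*math.cos(a)-4.5*t*math.sin(a),-88+22*s*math.sin(a)+4.5*t*math.cos(a),80] for s,t in((1,1),(1,-1),(-1,-1),(-1,1))]
    draw(e,col)
for x,z,r in((-78.5,36,23.5),(-29,42,25.5)):
    th=np.linspace(0,6.28,40); draw(np.c_[x+r*np.cos(th),r*np.sin(th),np.full(40,z)],(255,0,0))
cv2.imwrite("pics/w44o.png",im)
```

```text
(no output)
```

View pics/w44o.png

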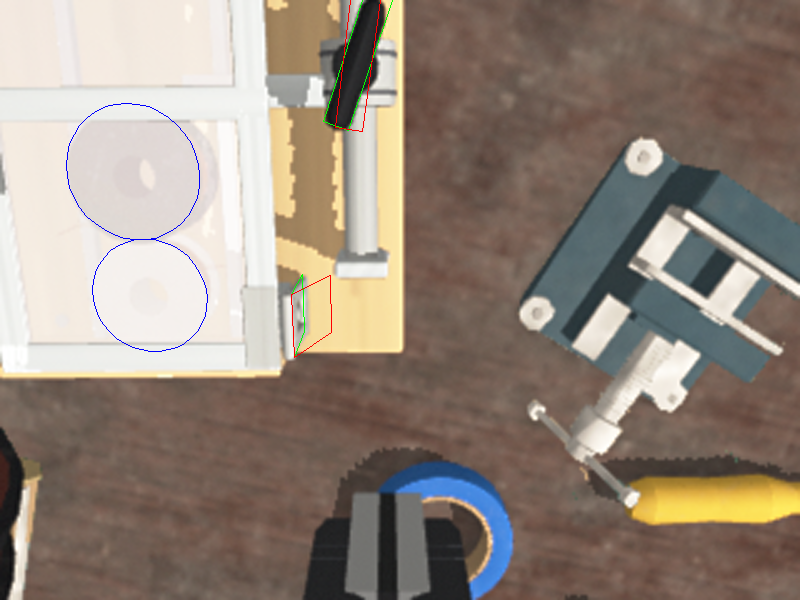

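Run:
```python
from h import *
st(); print(hand_in())
```

```text
t 42.52 p [ 482.8 -136.7  187. ] rot [179.87  -0.25  13.43] F [ 0.2 -0.6 -0.9] T [ 0.06 -0.04 -0.01] gap 0.2
the job is handed in; nothing more can be done
None
```

The job is handed in at about 42.5 s. The hand-in gave no verdict, so what follows rests on my own checks.

**What I did:**
- Loosened the wing screw to about 1.37 rad and slid the pusher back to its stop.
- Laid the only two spools that belong to the job in the channel: the white one with copper wire, then the large black one with copper wire. I left both turquoise look-alikes alone.
- Pushed the row forward. It stopped under about 18 N with the pusher face close to where a 98 mm row should end.
- Tightened the screw to about 0 rad, pressed the lid down until it stopped at 25 N, and swung the hasp over the catch. It stopped there at 15 N.

**Last checks:** I drew the expected outlines on the final wrist picture.
- The screw wing matches fully tight.
- The hasp matches straight down over the stud.
- Both spool flanges match a snug row at the front wall.
- The arm was clear of everything, with force readings near zero.

**What went wrong or disagreed:**
- **First spool grasp:** the fingers closed above the white spool. The fingertips sit about 20 mm higher than the stated tool point, so I lowered the next try and it held.
- **Finger gap:** it read 2 to 3 mm under the true thickness of whatever was held.
- **Not checked at the end:** I took no closing picture of the pen and eraser. I planned the moves to stay clear of them, and they looked in place in earlier pictures; the screwdriver handle shows in place in the last wrist picture.

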